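Lay in the stove fuel and lock the firelighter caddy

ROBOT

A 6-joint arm with a two-finger parallel gripper is mounted at the origin on the work surface. World frame = base frame: x ahead of the robot, y to its left, z up, the work surface at z = 0. Lengths are in mm, angles in rad, forces in N, time in s.
With the tool pointing down it reaches from about 350 to 1000 mm from the base axis. Payload 7.1 kg.
Tool frame: the origin (TCP) lies at the very end of the fingers, on their centre line; the grasp point (between the pads) lies 19 mm behind it (env.hold_point_z is the distance from the TCP to the grasp point, in mm); z points along the fingers, x is the direction in which the jaws open and shut, and the axes are right-handed (so a half turn about z gives the same grasp; the last joint's range is limited). The gripper opens to 85 mm and grips with 20 to 120 N. Pads are 22 mm wide; open, the fingers measure 114 mm over their backs; the gripper's body (76 mm by 85 mm) begins 54 mm behind the grasp point. The pads swing forward as they close: fully open they stand 13 mm farther back than shut.
Start: joints at [1.156, 0.423, 1.63, -0, 1.089, -0.019], TCP at [240.934, 576.676, 231.319] pointing down, gripper open.
Joint ranges: [-3, 3], [-0.9, 2.11], [0.09, 2.58], [-1.31, 4.45], [0.11, 2.69], [-2.54, 2.54]. Speed limits (rad/s): [2.39, 2.39, 3.01, 3.14, 3.14, 3.14].

INTERFACE

Orientations are given as a unit quaternion [w, x, y, z].
In Python, from bench import env gives the robot as it stands.
- The arm moves only by the tool arm_command, never from a script. Its argument "steps" is a list of rows, each a list of 3 entries, a list of its own where there are three numbers: the finger opening in m, from 0 to 0.0854, then the shift along the tool's x, y, z in m, then the turn about the tool's z in rad. In form: [[gripper, [x, y, z], spin], ...]. A call has exactly 5 rows; each row shifts and turns the pose as measured when the row begins, along the tool's axes as they then stand; what a row does not reach is not made up. A row lasts 1/12 s, in which the tool goes at most 41.7 mm and 7.16 degrees, less where a joint would pass 70% of its speed; a pose out of reach is approached as far as the arm can. A call is refused whole if a number of a shift passes 0.0417 or a number of a turn 0.125, either way. A call with a gripper value outside its range is refused whole. The fingers move at their own pace and stop on an object; "newtons" is the grip in N (left out, the last holds). Time passes only in rows, so rows that do not move let the fingers close, or fill a call up. It gives the time, the measured TCP pose, the force and the opening at its end, in the units of the state.
- env.state(): the state, without advancing time (a new reading comes with each control period).
- env.camera(name): name is "side" or "top"; returns a dict with "image" (384x512x3 uint8, red, green, blue), "mtx" (3x3 intrinsics, pixels), "distortion" ([k1, k2, p1, p2, k3] as OpenCV has them; the pictures are not rectified), "rvec" (rotation vector, rad) and "tvec" (3), from world to camera coordinates, as OpenCV has them. Camera axes: x right, y down, z forward; pixel columns grow to the right and rows downward; lengths in mm; the calibration is good to about 2 mm. A picture is of the moment at which its call begins. There is no depth.
- env.sign_off(): hands the job in, once; it reports no verdict.
Trained networks look in the newest picture that a camera, given by its name, has taken for a name from the list of things; names that differ only in an ending like _2 or _b are one class to them, and where a whole thing is asked for, a point or a joint stands for the part that bears it (a point fixed in the world has none). Each returns a list of dicts, best first, with "confidence" (0 to 1); they miss things now and then, are a little off and sometimes report something else, mostly with a low value. They report only what shows in the picture. A call takes as long as a camera call. They do not tell look-alikes from the thing itself.
- env.recognise(camera, label): "rect" ([centre column, centre row, width, height] in pixels, round what is visible of it).
- env.regions_of(camera, label): "region" (384x512 bool, what is visible of it) and "rect" ([centre column, centre row, width, height] in pixels, round what is visible of it).
- env.spot_point(camera, label): "uv" ([column, row] in pixels: a listed point, or the origin of a listed thing).
The state is a dict: "time": time; "joint_positions": joint angles; "joint_vel": joint speeds; "joint_torque": joint torques, N m; "tcp_pos": TCP position; "tool_rot": TCP orientation; "ft_force": force on the tool from outside, world axes, zero at the start; "wrist_torque": the same for the moment, N m; "grip_width": finger opening in mm.
Only numpy, scipy, OpenCV 4.12 (cv2) and the standard library are available. Lean on these libraries where they do the work, as an engineer would, in place of code of your own. Each camera call takes 0.05 s, during which the arm holds its last target. There are 200 camera calls.

TASK

Lay in the fuel for the stove: first set the fire-brick chock squarely across the low end of the sloping log rest, then lay every fuel log crosswise on the rest above it, side by side in one layer, so that they stay put. Put every firelighter block into the round caddy, then fit the caddy's lid with its pins through the two notches and turn it clockwise by its handle until its pins have run along the ramps to the stops and it sits tight. Leave the crockery and the jar where they stand.

Things in the scene. Friction and masses are not known exactly. Their poses are not given: they have to be found in the camera images.
- caddy: Round dark iron caddy, fixed to the table, 152 mm outside diameter, inside radius 71, inner floor 5 mm up, rim 92 high. Origin: centre of the underside; z up. An aluminium ledge inside the mouth (79 to 90 mm high) narrows it to radius 58 and has two notches, centred 75 and 255 degrees counterclockwise (from above) from caddy +x.
- caddy_notch (a point): Middle of one notch in the caddy's ledge (radius 64, 90 mm high); the other is half a turn away. Each is 34 degrees wide; the lid's pins pass only there. From each notch a ramp under the ledge runs clockwise and draws the lid 3 mm down, over 75 degrees, to a hard stop. Turning it takes about 0.5 N m; friction holds it locked.
- caddy_stop (a point): Where a pin's tip is when the lid is home, at a stop (on caddy +x, radius 67, 75 mm high; the other stop is half a turn away): the lid's handle and pins then lie along the caddy's x axis, either way round. An aluminium stud on the outside of the wall marks each of these two directions.
- gasket (a joint): The black rubber ring (radius 71 to 78) on the caddy's rim, standing 4 mm proud (top 96 mm high) and springy: 0 free, negative (m) when pressed down, at most -0.006; 1.5 N/mm, preloaded 3 N. About -0.003 under the locked lid.
- lid: Loose round iron lid, 0.35 kg, lying right way up on the table at the start. Origin: centre of the underside of its plug; z up. Plug radius 55.5, 26 mm high; above it a flange of radius 79, from 26 to 34 mm. Resting unlocked on the gasket, pins in the notches, its origin is 70 mm above the caddy's origin; locked, 67 mm.
- lid_pin (a point): Tip of one of the lid's two pins: round aluminium, 8 mm thick, sticking out of the plug along lid +x and -x to radius 67, centres 8 mm above the lid's origin.
- lid_handle (a point): Centre of the wooden bar handle on the lid, 67 mm above the lid's origin. The bar runs along the lid's x (in line with the pins), 110 mm long, 20 wide (y), 18 high, with 24 mm free below it between two posts 80 mm apart.
- rest: Fixed wooden log rest: a sloping board 260 mm long (x) and 176 wide (y), between two side rails 10 mm high that leave 158 mm clear. Origin: on the table under the board's centre; z up. The board rises at 9 degrees towards the rest's +x: its top surface is 36.6 mm high at the origin and changes by 0.158 mm per mm of x; the low end, at x = -130 mm, is open, and an unchocked log rolls off it.
- rest_foot (a point): The point on the rest's top surface, on its centre line, 95 mm from the origin towards the low end (rest frame x -95, y 0), where the middle of the chock belongs (within about 30 mm along the slope).
- chock: Loose reddish fire-brick chock, 0.7 kg: base 46 mm (x) by 130 (y) by 30 high, with a grip rib on top 22 (x) by 90 (y), from 30 to 62 mm high. Origin: centre of the underside; its length is along y. Both sides are alike. It holds on the slope by friction.
- log1: Pressed-wood fuel log, a pale round cylinder 48 mm in diameter, 130 long, 0.25 kg, lying on the table. Origin: its centre; its axis is x (y and z turn as it rolls). It may be absent. It rolls down the rest by itself until something stops it.
- log2: Pressed-wood fuel log, a pale round cylinder 48 mm in diameter, 130 long, 0.25 kg, lying on the table. Origin: its centre; its axis is x (y and z turn as it rolls). It may be absent. It rolls down the rest by itself until something stops it.
- log3: Pressed-wood fuel log, a pale round cylinder 48 mm in diameter, 130 long, 0.25 kg, lying on the table. Origin: its centre; its axis is x (y and z turn as it rolls). It may be absent. It rolls down the rest by itself until something stops it.
- lighter1: Firelighter block of brown pressed fibre, 60 (x) by 32 (y) by 26 mm (z), 50 g. Origin: its centre. It may be absent. In the caddy up to two layers of blocks fit under the lid.
- lighter2: Firelighter block of brown pressed fibre, 60 (x) by 32 (y) by 26 mm (z), 50 g. Origin: its centre. It may be absent. In the caddy up to two layers of blocks fit under the lid.
- lighter3: Firelighter block of brown pressed fibre, 60 (x) by 32 (y) by 26 mm (z), 50 g. Origin: its centre. It may be absent. In the caddy up to two layers of blocks fit under the lid.
- eggcup: Bystander, to be left alone: white egg cup, 44 mm wide, 52 high. Origin: centre of its underside.
- mug: Bystander, to be left alone: blue mug, 72 mm wide, 85 high. Origin: centre of its underside.
- beaker: Bystander, to be left alone: orange beaker, 84 mm wide, 90 high. Origin: centre of its underside.
- bowl: Bystander, to be left alone: terracotta bowl, 140 mm wide, 50 high. Origin: centre of its underside.
- jar: Bystander, to be left alone: glass jar with wooden cap, 68 mm wide, 110 high. Origin: centre of its underside.
- jug: Bystander, to be left alone: white stoneware jug, 104 mm wide, 140 high. Origin: centre of its underside.
Not all that is in view belongs to the job. What is shaped like the lid but pink or turquoise is not meant.

How it is judged (in metres and radians):
On the way, in this order (a step that is already met when the one before it is completed fails the run):
1. the chock stands squarely across the low end of the log rest, let go (x of chock in the frame of rest between -0.13 and -0.055 m and y of chock in the frame of rest between -0.02 and 0.02 m and z of chock in the frame of rest between 0.005 and 0.04 m and angle between the y axis of chock and the y axis of rest, either way round below 0.15 rad and angle between chock's own z axis and vertical below 0.25 rad and linear speed of chock below 0.03 m/s and contact force between the fingers and chock below 0.2 N), for 0.3 s.
2. every fuel log lies crosswise on the rest above the chock, let go and at rest (x of log1 in the frame of rest between -0.095 and 0.125 m and y of log1 in the frame of rest between -0.03 and 0.03 m and z of log1 in the frame of rest between 0.04 and 0.088 m and angle between the x axis of each of log1, log2, log3 and the y axis of rest, either way round below 0.15 rad and linear speed of each of log1, log2, log3 below 0.03 m/s and contact force between the fingers and log1 below 0.2 N and x of log2 in the frame of rest between -0.095 and 0.125 m and y of log2 in the frame of rest between -0.03 and 0.03 m and z of log2 in the frame of rest between 0.04 and 0.088 m and contact force between the fingers and log2 below 0.2 N and x of log3 in the frame of rest between -0.095 and 0.125 m and y of log3 in the frame of rest between -0.03 and 0.03 m and z of log3 in the frame of rest between 0.04 and 0.088 m and contact force between the fingers and log3 below 0.2 N), for 0.5 s.
At the end, for the whole second after the job is handed in: Chock square across the rest's low end (0.15 rad, 20 mm off centre, 55-130 mm from the rest's origin); logs present crosswise above it (0.15 rad, 30 mm), one layer, at rest; lighters present in the caddy; lid level, 6 mm from the axis, pins within 0.2 rad of caddy x, drawn 1.5 mm down (all of step 1 and all of step 2 and horizontal distance between each of lighter1, lighter2, lighter3 and caddy below 0.071 m and z of each of lighter1, lighter2, lighter3 in the frame of caddy below 0.07 m and horizontal distance between lid and caddy below 0.006 m and angle between the x axis of lid and the x axis of caddy, either way round below 0.2 rad and z of lid in the frame of caddy between 0.06 and 0.0685 m and angle between lid's own z axis and vertical below 0.05 rad and linear speed of lid below 0.03 m/s); the robot touches nothing.
It fails at once if a piece of crockery or the jar is moved more than 40 mm (distance of any of eggcup, mug, beaker, bowl, jar, jug from where it was at the start of the episode above 0.04 m).
Of log1, log2, log3 only 2 to 3 are there at a start; the rules pass over those that are not, and their reading is None.
Of lighter1, lighter2, lighter3 only 2 to 3 are there at a start; the rules pass over those that are not, and their reading is None.
At some moment in a run one of lighter1, lighter2, lighter3 may be knocked a few centimetres aside while the robot is not near it.
It also fails if it takes over 208 s, if anything falls off the work surface, if the arm or the gripper's body presses on something with over 40 N, if the wrist force passes 120 N, or if a joint passes its speed limit or range.

## Working session

There is one attempt and no reset: what is moved stays moved. The work goes in short steps, Python scripts to look and compute and a tool call to move; the robot and the scene stay as the last step left them, time stands still between calls to the robot, and variables do not carry over. Pictures are saved under pics/ and viewed, about 12 in all and at most 16, crops included, and the job is handed in when it is done.

Besides the shell and the picture viewer there is one more tool, called as name(argument=value, ...), one argument or row to a line, values as JSON. arm_command: Moves the arm, as the interface text tells. Its arguments: {"type":"object","properties":{"steps":{"type":"array","items":{"type":"array"}},"newtons":{"type":"number"}},"required":["steps"]}

```bash
mkdir -p pics
cat > h.py <<'E'
import numpy as np, cv2, sys
from bench import env
from scipy.spatial.transform import Rotation as R
def shot(cam,save=None):
    c=env.camera(cam)
    if save: cv2.imwrite('pics/'+save,cv2.cvtColor(c['image'],cv2.COLOR_RGB2BGR))
    return c
def ray(c,uv):
    M=cv2.Rodrigues(np.array(c['rvec'],float))[0]; t=np.array(c['tvec'],float).ravel()
    p=cv2.undistortPoints(np.array(uv,float).reshape(-1,1,2),np.array(c['mtx'],float),np.array(c['distortion'],float)).reshape(-1,2)
    d=np.c_[p,np.ones(len(p))]@M
    return -M.T@t,d
def onz(c,uv,z):
    o,d=ray(c,uv); s=(z-o[2])/d[:,2]; return o+s[:,None]*d
def proj(c,P):
    return cv2.projectPoints(np.array(P,float).reshape(-1,1,3),np.array(c['rvec'],float),np.array(c['tvec'],float),np.array(c['mtx'],float),np.array(c['distortion'],float))[0].reshape(-1,2)
def st():
    s=env.state(); return s
E
python3 - <<'E'
from h import *
for n in('top','side'):
    c=shot(n,n+'0.png')
    o,d=ray(c,[[256,192]]);print(n,o.round(),c['mtx'][0][0])
    for l in ['caddy','caddy_notch','caddy_stop','lid','lid_pin','lid_handle','rest','rest_foot','chock','log1','lighter1']:
        r=env.spot_point(n,l)
        print(l,[(np.round(x['uv']).tolist(),round(x['confidence'],2)) for x in r][:6])
print(env.state())
E
```

```text
top [ 336.  -60. 1260.] 445.96587589033913
caddy [([308.0, 214.0], 0.67)]
caddy_notch [([307.0, 234.0], 0.69), ([333.0, 220.0], 0.66)]
caddy_stop [([309.0, 235.0], 0.64), ([135.0, 118.0], 0.56)]
lid [([232.0, 212.0], 0.8), ([318.0, 296.0], 0.58)]
lid_pin [([235.0, 189.0], 0.95), ([92.0, 282.0], 0.79), ([298.0, 300.0], 0.78)]
lid_handle [([103.0, 298.0], 0.96), ([327.0, 301.0], 0.78), ([231.0, 212.0], 0.61)]
rest [([108.0, 194.0], 0.64)]
rest_foot [([97.0, 233.0], 0.65)]
chock [([174.0, 204.0], 0.56)]
log1 [([227.0, 139.0], 0.96), ([174.0, 142.0], 0.91)]
lighter1 [([312.0, 147.0], 0.79), ([368.0, 216.0], 0.6), ([132.0, 117.0], 0.35)]
side [ 224. -846.  881.] 354.43142160660284
caddy [([266.0, 243.0], 0.8)]
caddy_notch [([260.0, 241.0], 0.91), ([357.0, 254.0], 0.69), ([226.0, 132.0], 0.28)]
caddy_stop [([241.0, 228.0], 0.63)]
lid [([163.0, 154.0], 0.81), ([194.0, 271.0], 0.8), ([242.0, 192.0], 0.62)]
lid_pin [([261.0, 193.0], 0.97), ([174.0, 138.0], 0.92), ([185.0, 250.0], 0.61), ([260.0, 244.0], 0.31)]
lid_handle [([243.0, 178.0], 0.85), ([189.0, 258.0], 0.7)]
rest [([228.0, 134.0], 0
[... 230 characters left out ...]
sitions': array([ 1.15602635e+00,  4.23103948e-01,  1.62988510e+00, -4.85737256e-06,
        1.08858221e+00, -1.89990329e-02]), 'joint_vel': array([-1.15841360e-04,  2.66295476e-04,  1.16192134e-05, -4.13369116e-04,
        2.60167672e-04,  7.01509014e-04]), 'joint_torque': array([-1.33730209e-03, -5.57356739e+01, -2.82140565e+01,  1.02518554e-04,
        7.35395279e-04,  1.23474155e-05]), 'tcp_pos': array([240.92577178, 576.69483458, 231.32245994]), 'tool_rot': array([-3.94488659e-06,  8.32321324e-01,  5.54293437e-01,  1.01714760e-05]), 'ft_force': array([ 0.55896105, -0.57971191,  0.4519668 ]), 'wrist_torque': array([ 0.02412009, -0.0081074 ,  0.00389753]), 'grip_width': 85.49474930476123}
```

View pics/top0.png

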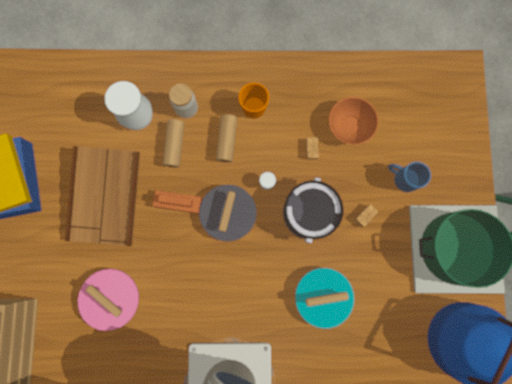

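View pics/side0.png

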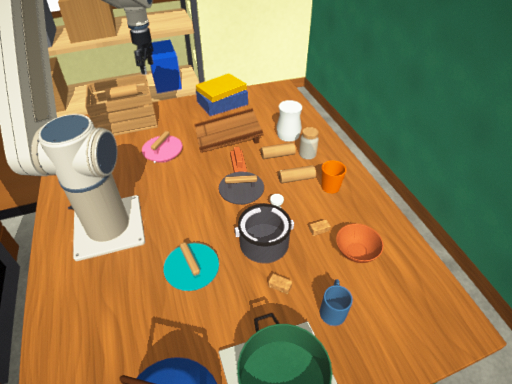

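```bash
cat >> h.py <<'E'
from scipy.optimize import minimize
def box(lx,ly,z0,z1): return np.array([[a*lx/2,b*ly/2,z] for a in(-1,1) for b in(-1,1) for z in(z0,z1)])
def cylz(r,z0,z1): return np.array([[r*np.cos(a),r*np.sin(a),z] for a in np.linspace(0,2*np.pi,40) for z in(z0,z1)])
def cylx(r,l,zc): return np.array([[s*l/2,r*np.cos(a),zc+r*np.sin(a)] for a in np.linspace(0,2*np.pi,24) for s in(-1,1)])
def sil(c,parts,p,sc=3):
    m=np.zeros((384*sc,512*sc),np.uint8)
    cy,sy=np.cos(p[2]),np.sin(p[2])
    for P in parts:
        Q=np.c_[p[0]+cy*P[:,0]-sy*P[:,1],p[1]+sy*P[:,0]+cy*P[:,1],P[:,2]]
        h=cv2.convexHull(((proj(c,Q)+.5)*sc).astype(np.float32))
        cv2.fillConvexPoly(m,h.round().astype(np.int32),1)
    return cv2.resize(m*255,(512,384),interpolation=cv2.INTER_AREA)/255.
def fit(views,parts,p0,yaw=True,z=0.):
    parts=[P+np.array([0,0,z]) for P in parts]
    def f(q):
        p=[p0[0]+q[0]*10,p0[1]+q[1]*10,p0[2]+(q[2]*.3 if yaw else 0)]
        e=0
        for c,m in views:
            s=sil(c,parts,p); e+=1-np.minimum(s,m).sum()/np.maximum(s,m).sum()
        return e/len(views)
    n=3 if yaw else 2
    S=np.vstack([np.zeros(n),2*np.eye(n)])
    r=minimize(f,np.zeros(n),method='Nelder-Mead',options=dict(initial_simplex=S,xatol=.01,fatol=1e-4,maxiter=150))
    q=np.r_[r.x*10][:2]; return np.round([p0[0]+q[0],p0[1]+q[1],p0[2]+(r.x[2]*.3 if yaw else 0)],3),round(r.fun,3)
def masks(cam,label): return [(x['region'].astype(float),x['rect'],x['confidence']) for x in env.regions_of(cam,label)]
SH=dict(log1=[cylx(24,130,24)],lighter1=[box(60,32,0,26)],chock=[box(46,130,0,30),box(22,90,30,62)],caddy=[cylz(76,0,92),cylz(78,88,96)])
E
cat > m1.py <<'E'
from h import *
C={n:shot(n) for n in('top','side')}
for l in ['log1','lighter1','chock','caddy','rest','lid']:
    T=masks('top',l);S=masks('side',l)
    print(l,'T',[(np.round(r).tolist(),round(k,2)) for _,r,k in T],'S',[(np.round(r).tolist(),round(k,2)) for _,r,k in S])
    if l not in SH: continue
    for m,r,k in T:
        if k<.4: continue
        x=onz(C['top'],[r[:2]],20)[0]
        best=None
        uv=proj(C['side'],[x])[0]
        near=[s for s in S if np.hypot(*(np.array(s[1][:2])-uv))<20]
        V=[(C['top'],m)]+([(C['side'],near[0][0])] if near else [])
        for y in ([0] if l=='caddy' else np.arange(0,3.1,np.pi/6)):
            b=fit(V,SH[l],[x[0],x[1],y],yaw=l!='caddy')
            if best is None or b[1]<best[1]: best=b
        print('  ',len(V),best)
E
python3 m1.py
python3 - <<'E'
from h import *
t=cv2.imread('pics/top0.png');s=cv2.imread('pics/side0.png')
f=lambda i,x,y,w,h:cv2.resize(i[y:y+h,x:x+w],(400,300),interpolation=cv2.INTER_CUBIC)
m=np.vstack([np.hstack([f(t,50,140,136,102),f(t,150,160,136,102)]),np.hstack([f(t,260,160,112,84),f(s,180,80,136,102)])])
cv2.imwrite('pics/m.png',m)
E
```

```text
log1 T [([228.0, 140.0, 17.0, 50.0], 0.93), ([173.0, 144.0, 22.0, 54.0], 0.65)] S [([280.0, 151.0, 37.0, 16.0], 0.71), ([297.0, 173.0, 39.0, 20.0], 0.67), ([359.0, 247.0, 50.0, 42.0], 0.39)]
   2 (array([ 6.70686e+02,  1.36460e+01, -1.09000e-01]), np.float64(0.067))
   2 (array([ 6.56159e+02,  1.63646e+02, -8.50000e-02]), np.float64(0.072))
lighter1 T [([366.0, 216.0, 23.0, 21.0], 0.84), ([314.0, 149.0, 10.0, 24.0], 0.53)] S [([280.0, 284.0, 23.0, 21.0], 0.74), ([320.0, 227.0, 20.0, 13.0], 0.59)]
   2 (array([ 451.551, -378.093,    2.343]), np.float64(0.169))
   2 (array([ 6.4379e+02, -2.3156e+02,  8.5000e-02]), np.float64(0.149))
chock T [([176.0, 205.0, 47.0, 24.0], 0.7)] S [([227.0, 130.0, 69.0, 44.0], 0.64), ([240.0, 158.0, 17.0, 32.0], 0.59), ([279.0, 152.0, 36.0, 15.0], 0.58)]
   2 (array([ 4.90450e+02,  1.51881e+02, -1.44000e-01]), np.float64(0.143))
caddy T [([312.0, 211.0, 58.0, 64.0], 0.64), ([174.0, 145.0, 20.0, 51.0], 0.59), ([407.0, 176.0, 41.0, 32.0], 0.29)] S [([266.0, 232.0, 58.0, 58.0], 0.89)]
   2 (array([ 461.228, -221.693,    0.   ]), np.float64(0.045))
   1 (array([638.969, 130.464,   0.   ]), np.float64(0.716))
rest T [([102.0, 196.0, 72.0, 103.0], 0.92), ([408.0, 175.0, 45.0, 29.0], 0.47), ([255.0, 100.0, 33.0, 37.0], 0.4), ([312.0, 211.0, 64.0, 64.0], 0.29)] S [([230.0, 131.0, 68.0, 46.0], 0.67)]
lid T [([111.0, 299.0, 66.0, 65.0], 0.94), ([230.0, 214.0, 54.0, 61.0], 0.9), ([324.0, 299.0, 61.0, 60.0], 0.66)] S [([162.0, 148.0, 39.0, 32.0], 0.89), ([192.0, 270.0, 51.0, 48.0], 0.76), ([289.0, 121.0, 25.0, 43.0], 0.68), ([241.0, 188.0, 44.0, 33.0], 0.58), ([229.0, 131.0, 71.0, 44.0], 0.22)]
```

View pics/m.png

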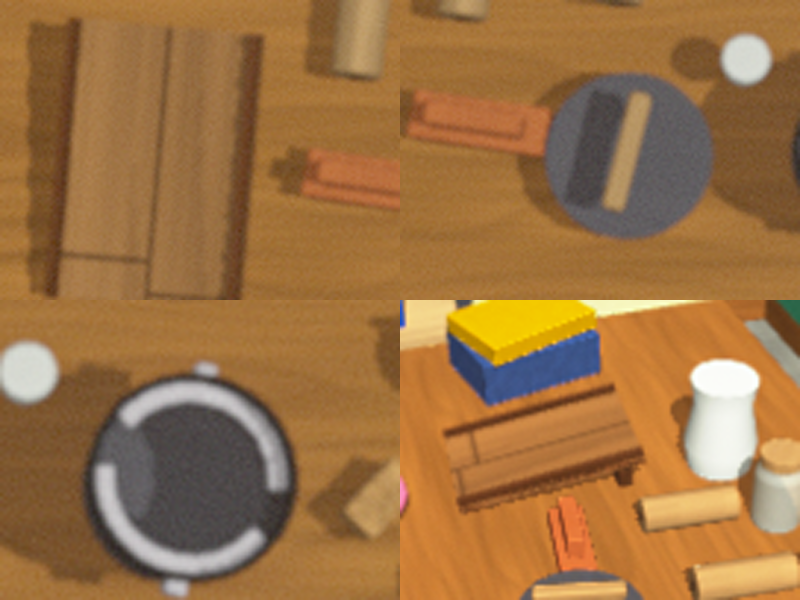

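```bash
cat > m2.py <<'E'
from h import *
C={n:shot(n) for n in('top','side')}
a,b=onz(C['top'],[[317.7,179.6],[309,240.6]],75)
print('studs',a,b,np.linalg.norm(a-b),'mid',(a+b)/2,'yaw',np.arctan2(*(a-b)[1::-1]))
# lid
SH['lid']=[cylz(79,26,34)]
V=[]
for n,uv in(('top',(230,213)),('side',(241,188))):
    for m,r,k in masks(n,'lid'):
        if np.hypot(r[0]-uv[0],r[1]-uv[1])<8: V.append((C[n],m));break
print(len(V))
print('lid top-only',fit(V[:1],[cylz(79,26,34),box(110,20,58,76)],[450,0,0],False),'both',fit(V,[cylz(79,26,34),box(110,20,58,76)],[450,0,0]))
for n,zone in(('top',(190,180,265,245)),('side',(215,165,268,205))):
    im=cv2.cvtColor(C[n]['image'],cv2.COLOR_RGB2HSV); m=np.zeros((384,512),np.uint8)
    mm=(im[...,1]>80)&(im[...,2]>110)
    V2=[v for v in V if v[0] is C[n]]
    if not V2: continue
    reg=cv2.erode(V2[0][1].astype(np.uint8),np.ones((3,3)))
    h=(mm&(reg>0)); ys,xs=np.nonzero(h)
    (cx,cy),(w,hh),an=cv2.minAreaRect(np.c_[xs,ys].astype(np.float32))
    print(n,'handle px',h.sum(),cx,cy,w,hh,an)
    lab,L,stt,cen=cv2.connectedComponentsWithStats(h.astype(np.uint8))
    i=1+np.argmax(stt[1:,4]); V.append((C[n],(L==i).astype(float)))
Hb=[box(110,20,58,76)]
print('handle',[min((fit([v],Hb,[450,0,y]) for y in(0,.5,-.5)),key=lambda t:t[1]) for v in V[2:]], min((fit(V[2:],Hb,[450,0,y]) for y in(0,.5,-.5)),key=lambda t:t[1]))
# rest
top=lambda x:36.6+.158*x
P=np.array([[x,y,top(x)+dz] for x in(-128.5,128.5) for y in(-88,88) for dz in(10,-14)])
V=[(C[n],masks(n,'rest')[0][0]) for n in C]
for v in(V[:1],V[1:],V): print('rest',[fit(v,[P],[490,350,y]) for y in(-.1,3.04)])
for n,l in (('top','rest_foot'),('side','rest_foot')): print(l,[onz(C[n],[x['uv']],21.6)[0].round() for x in env.spot_point(n,l)])
E
python3 m2.py
```

```text
studs [ 541.82337909 -236.85652873   75.        ] [ 378.44506453 -209.85754323   75.        ] 165.59413904357066 mid [ 460.13422181 -223.35703598   75.        ] yaw -0.16377426713184126
2
lid top-only (array([456.841,   7.175,   0.   ]), np.float64(0.035)) both (array([ 4.5807e+02,  7.2950e+00, -2.4500e-01]), np.float64(0.038))
top handle px 328 227.9706268310547 215.38233947753906 46.80937194824219 24.01102638244629 75.96376037597656
side handle px 207 240.92759704589844 178.7689666748047 6.694310665130615 32.17966842651367 86.633544921875
handle [(array([ 4.58757e+02,  8.46500e+00, -2.49000e-01]), np.float64(0.085)), (array([ 4.60247e+02,  9.38100e+00, -2.53000e-01]), np.float64(0.218))] (array([ 4.59086e+02,  8.87900e+00, -2.39000e-01]), np.float64(0.16))
rest [(array([ 5.05126e+02,  3.52354e+02, -8.60000e-02]), np.float64(0.019)), (array([508.819, 352.329,   3.139]), np.float64(0.06))]
rest [(array([ 5.05888e+02,  3.52244e+02, -1.02000e-01]), np.float64(0.049)), (array([501.715, 351.66 ,   3.426]), np.float64(0.194))]
rest [(array([ 5.04699e+02,  3.52355e+02, -9.20000e-02]), np.float64(0.037)), (array([510.387, 351.783,   3.163]), np.float64(0.147))]
rest_foot [array([409., 364.,  22.]), array([724., 283.,  22.]), array([ 452., -371.,   22.])]
rest_foot [array([411., 356.,  22.]), array([496., 148.,  22.])]
```

```bash
cat > plan.py <<'E'
# usage: plan.py "x y z yaw grip[ v]" ... ; x,y,z TCP mm, yaw of tool x (mod pi), '-' keeps; 'w n grip' waits n rows
from h import *
import json
def tyaw(q):
    X=R.from_quat(np.r_[q[1:],q[0]]).as_matrix()[:,0]; return np.arctan2(X[1],X[0])
if __name__=='__main__':
    s=env.state(); p=np.array(s['tcp_pos']); y=tyaw(s['tool_rot']); j1=s['joint_positions'][0]; j6=s['joint_positions'][5]
    print('t %.1f'%s['time'],p.round(1),'yaw %.3f j6 %.2f w %.1f F'%(y,j6,s['grip_width']),s['ft_force'].round(1))
    rows=[]
    for a in sys.argv[1:]:
        a=a.split()
        if a[0]=='w': rows+= [[float(a[2]),[0,0,0],0]]*int(a[1]); continue
        t=np.array([p[i] if a[i]=='-' else float(a[i]) for i in range(3)])
        ty=y if a[3]=='-' else float(a[3]); g=float(a[4]); v=float(a[5]) if len(a)>5 else 38
        d=(ty-y+np.pi/2)%np.pi-np.pi/2
        j=lambda yy,pp: np.arctan2(pp[1],pp[0])-yy
        best=[y+d+k*np.pi for k in(-1,0,1)]
        # true j6 offset relative to the model
        off=j6-(j1-tyaw(s['tool_rot'])); cand=[b for b in best if abs(np.arctan2(t[1],t[0])-b+off)<2.4]
        ty=min(cand,key=lambda b:abs(b-y))
        n=int(max(np.ceil(np.linalg.norm(t-p)/v),np.ceil(abs(ty-y)/.118),1))
        for k in range(n):
            dd=(t-p)/(n-k); dy=(ty-y)/(n-k); c,sn=np.cos(y),np.sin(y)
            L=np.round([c*dd[0]+sn*dd[1],sn*dd[0]-c*dd[1],-dd[2]])  # mm
            sp=np.clip(round(-dy,2),-.12,.12)
            p=p+np.array([c*L[0]+sn*L[1],sn*L[0]-c*L[1],-L[2]]); y-=sp
            rows.append([g,(L/1000).tolist(),float(sp)])
        print('end',p.round(1),round(y,3),'j6~%.2f'%(np.arctan2(p[1],p[0])-y+off))
    while len(rows)%5: rows.append([rows[-1][0],[0,0,0],0])
    for i in range(0,len(rows),5): print(json.dumps(rows[i:i+5]).replace('0.0,','0,').replace('0.0]','0]').replace(' ',''))
E
python3 plan.py "490.5 152 120 -0.144 0.085"  "490.5 152 34 -0.144 0.085 25"
```

```text
t 2.3 [240.9 576.7 231.3] yaw 1.175 j6 -0.02 w 85.3 F [ 0.3  1.2 -0.2]
end [490.7 152.2 120.3] -0.145 j6~0.45
end [490.7 152.2  34.3] -0.145 j6~0.45
[[0.085,[-0.021,0.028,0.008],0.09],[0.085,[-0.019,0.03,0.008],0.09],[0.085,[-0.016,0.031,0.008],0.09],[0.085,[-0.013,0.033,0.008],0.1],[0.085,[-0.009,0.034,0.008],0.09]]
[[0.085,[-0.006,0.035,0.008],0.1],[0.085,[-0.003,0.035,0.008],0.09],[0.085,[0,0.035,0.008],0.1],[0.085,[0.004,0.035,0.008],0.09],[0.085,[0.007,0.034,0.008],0.1]]
[[0.085,[0.01,0.034,0.008],0.09],[0.085,[0.013,0.033,0.008],0.1],[0.085,[0.017,0.031,0.008],0.09],[0.085,[0.019,0.029,0.007],0.1],[0.085,[-0,0,0.022],-0]]
[[0.085,[-0,0,0.021],-0],[0.085,[-0,0,0.022],-0],[0.085,[-0,0,0.021],-0],[0.085,[0,0,0],0],[0.085,[0,0,0],0]]
```

arm_command(
  steps=[
    [0.085, [-0.021, 0.028, 0.008], 0.09],
    [0.085, [-0.019, 0.03, 0.008], 0.09],
    [0.085, [-0.016, 0.031, 0.008], 0.09],
    [0.085, [-0.013, 0.033, 0.008], 0.1],
    [0.085, [-0.009, 0.034, 0.008], 0.09],
  ],
  newtons=60,
)

```text
time: 2.72
tcp_pos: [329.9, 427.4, 191.9]
tool_rot: [-0.004, 0.938, 0.346, 0.003]
ft_force: [0.7, 0.3, -0.6]
grip_width: 85.1
```

arm_command(
  steps=[
    [0.085, [-0.006, 0.035, 0.008], 0.1],
    [0.085, [-0.003, 0.035, 0.008], 0.09],
    [0.085, [0, 0.035, 0.008], 0.1],
    [0.085, [0.004, 0.035, 0.008], 0.09],
    [0.085, [0.007, 0.034, 0.008], 0.1],
  ],
)

```text
time: 3.13
tcp_pos: [420.4, 268.3, 150.2]
tool_rot: [-0.005, 0.995, 0.102, 0.004]
ft_force: [0.5, -0.3, -0.1]
grip_width: 85.0
```

arm_command(
  steps=[
    [0.085, [0.01, 0.034, 0.008], 0.09],
    [0.085, [0.013, 0.033, 0.008], 0.1],
    [0.085, [0.017, 0.031, 0.008], 0.09],
    [0.085, [0.019, 0.029, 0.007], 0.1],
    [0.085, [0, 0, 0], 0],
  ],
)

```text
time: 3.55
tcp_pos: [492.7, 133.9, 116.7]
tool_rot: [-0.006, 0.995, -0.102, 0.004]
ft_force: [-1.7, 0.1, -0.3]
grip_width: 85.0
```

```bash
python3 plan.py "490.5 152 90 -0.144 0.085"  "490.5 152 34 -0.144 0.085 25" "w 3 0.085" "w 6 0"
```

```text
t 3.5 [492.7 133.9 116.7] yaw -0.204 j6 0.43 w 85.0 F [-1.7  0.1 -0.3]
end [490.2 151.8  89.7] -0.144 j6~0.43
end [490.2 151.8  33.7] -0.144 j6~0.43
[[0.085,[-0.006,-0.017,0.027],-0.06],[0.085,[0,-0,0.019],-0],[0.085,[0,-0,0.018],-0],[0.085,[0,-0,0.019],-0],[0.085,[0,0,0],0]]
[[0.085,[0,0,0],0],[0.085,[0,0,0],0],[0,[0,0,0],0],[0,[0,0,0],0],[0,[0,0,0],0]]
[[0,[0,0,0],0],[0,[0,0,0],0],[0,[0,0,0],0],[0,[0,0,0],0],[0,[0,0,0],0]]
```

arm_command(
  steps=[
    [0.085, [-0.006, -0.017, 0.02], -0.06],
    [0.085, [0, 0, 0], 0],
    [0.085, [0, 0, 0], 0],
    [0.085, [0, 0, 0], 0],
    [0.085, [0, 0, 0], 0],
  ],
)

```text
time: 3.97
tcp_pos: [492.3, 150.1, 97.4]
tool_rot: [-0.006, 0.997, -0.074, 0.005]
ft_force: [-0.5, -0.2, -0.8]
grip_width: 84.9
```

```bash
python3 plan.py "490.5 152 90 -0.144 0.085 15"  "490.5 152 34 -0.144 0.085 20" "w 1 0.085" "w 4 0"; python3 -c "
from h import *
q=env.state()['tool_rot'];print(R.from_quat(np.r_[q[1:],q[0]]).as_matrix().round(4))"
```

```text
t 4.0 [492.3 150.1  97.4] yaw -0.149 j6 0.41 w 84.9 F [-0.5 -0.2 -0.8]
end [490.6 152.4  90.4] -0.149 j6~0.44
end [490.6 152.4  34.4] -0.149 j6~0.44
[[0.085,[-0.002,-0.002,0.007],-0],[0.085,[-0,0,0.019],-0],[0.085,[-0,0,0.019],-0],[0.085,[-0,0,0.018],-0],[0.085,[0,0,0],0]]
[[0,[0,0,0],0],[0,[0,0,0],0],[0,[0,0,0],0],[0,[0,0,0],0],[0,[0,0,0],0]]
[[ 0.9889 -0.1479  0.0109]
 [-0.148  -0.9889  0.0118]
 [ 0.009  -0.0133 -0.9999]]
```

arm_command(
  steps=[
    [0.085, [-0.002, -0.002, 0.007], 0],
    [0.085, [0, 0, 0.019], 0],
    [0.085, [0, 0, 0.018], 0],
    [0.085, [0, 0, 0.012], 0],
    [0.085, [0, 0, 0], 0],
  ],
)

```text
time: 4.38
tcp_pos: [493.1, 155.6, 42.5]
tool_rot: [-0.008, 0.997, -0.073, 0.009]
ft_force: [-0.4, 0.1, 0.4]
grip_width: 84.8
```

arm_command(
  steps=[
    [0.085, [0, 0, 0.002], 0],
    [0, [0, 0, 0], 0],
    [0, [0, 0, 0], 0],
    [0, [0, 0, 0], 0],
    [0, [0, 0, 0], 0],
  ],
)

```text
time: 4.8
tcp_pos: [493.6, 156.6, 42.3]
tool_rot: [-0.008, 0.997, -0.073, 0.01]
ft_force: [0.1, -1.1, 0.6]
grip_width: 38.3
```

arm_command(
  steps=[
    [0, [0, 0, 0], 0],
    [0, [0, 0, 0], 0],
    [0, [0, 0, 0], 0],
    [0, [0, 0, -0.01], 0],
    [0, [0, 0, -0.02], 0],
  ],
)

```text
time: 5.22
tcp_pos: [488.8, 155.1, 70.0]
tool_rot: [-0.007, 0.997, -0.073, 0.005]
ft_force: [0.2, 1.6, -9.0]
grip_width: 20.6
```

```bash
cat > patch.py <<'E'
s=open('plan.py').read()
s=s.replace("        for k in range(n):\n            dd=(t-p)/(n-k); dy=(ty-y)/(n-k); c","        W=np.ones(n+3)*1.; W[-4:]=[.7,.45,.2,.05] if n>4 else W[-4:]; n=len(W) if n>4 else n\n        W=W[:n]\n        for k in range(n):\n            dd=(t-p)*W[k]/W[k:].sum(); dy=(ty-y)*W[k]/W[k:].sum(); c")
open('plan.py','w').write(s)
E
python3 patch.py; python3 plan.py "- - 110 - 0 25" "410.4 360.7 120 -0.09 0 35"
```

```text
t 5.2 [488.8 155.1  70. ] yaw -0.147 j6 0.41 w 20.6 F [ 0.2  1.6 -9. ]
end [488.8 155.1 110. ] -0.147 j6~0.44
end [410.5 360.9 120. ] -0.087 j6~0.80
[[0,[0,-0,-0.02],-0],[0,[0,-0,-0.02],-0],[0,[-0.015,-0.026,-0.001],-0.01],[0,[-0.014,-0.026,-0.001],-0.01],[0,[-0.014,-0.026,-0.001],-0.01]]
[[0,[-0.014,-0.026,-0.002],-0.01],[0,[-0.013,-0.027,-0.001],-0],[0,[-0.014,-0.027,-0.002],-0.01],[0,[-0.009,-0.018,-0.001],-0],[0,[-0.006,-0.012,-0.001],-0]]
[[0,[-0.002,-0.005,-0],-0.01],[0,[-0.001,-0.002,-0],0],[0,[0,0,0],0],[0,[0,0,0],0],[0,[0,0,0],0]]
```

arm_command(
  steps=[
    [0, [0, 0, -0.02], 0],
    [0, [0, 0, -0.02], 0],
    [0, [-0.015, -0.026, -0.001], -0.01],
    [0, [-0.014, -0.026, -0.001], -0.01],
    [0, [-0.014, -0.026, -0.001], -0.01],
  ],
)

```text
time: 5.63
tcp_pos: [457.0, 235.0, 119.2]
tool_rot: [-0.006, 0.998, -0.062, 0.006]
ft_force: [0.7, 0.1, -8.6]
grip_width: 20.6
```

arm_command(
  steps=[
    [0, [-0.014, -0.026, -0.002], -0.01],
    [0, [-0.013, -0.027, -0.001], 0],
    [0, [-0.014, -0.027, -0.002], -0.01],
    [0, [-0.009, -0.018, -0.001], 0],
    [0, [-0.005, -0.009, 0], 0],
  ],
)

```text
time: 6.05
tcp_pos: [408.9, 353.2, 127.9]
tool_rot: [-0.006, 0.999, -0.051, 0.005]
ft_force: [0.2, 0.4, -8.1]
grip_width: 20.5
```

arm_command(
  steps=[
    [0, [0, 0, 0], 0],
    [0, [0, 0, 0], 0],
    [0, [0, 0, 0], 0],
    [0, [0, 0, 0], 0],
    [0, [0, 0, 0], 0],
  ],
)

```text
time: 6.47
tcp_pos: [407.1, 351.7, 127.4]
tool_rot: [-0.004, 0.999, -0.05, 0.004]
ft_force: [-0.5, 0.5, -8.0]
grip_width: 20.3
```

```bash
python3 plan.py "410.8 365.2 90 -0.09 0 18" "410.8 365.2 72 -0.09 0 10"
python3 - <<'E'
from h import *
q=env.state()['tool_rot'];print(R.from_quat(np.r_[q[1:],q[0]]).as_matrix()[:,2].round(4))
C={n:shot(n) for n in('top','side')}
SH2=[P+0 for P in SH['chock']]
V=[]
x=np.array([410,361,90])
for n in C:
    uv=proj(C[n],[x])[0]
    for m,r,k in masks(n,'chock'):
        print(n,uv.round(),np.round(r),round(k,2))
E
```

```text
t 6.5 [407.1 351.7 127.4] yaw -0.100 j6 0.79 w 20.3 F [-0.5  0.5 -8. ]
end [410.5 365.4  90.4] -0.09 j6~0.82
end [410.5 365.4  72.4] -0.09 j6~0.82
[[0,[0.001,-0.005,0.012],-0],[0,[0.001,-0.004,0.013],-0.01],[0,[0,-0.005,0.012],-0],[0,[0,0,0.009],-0],[0,[0,0,0.009],-0]]
[ 0.0082  0.0077 -0.9999]
top [ 90. 229.] [104. 232.  40.  24.] 0.86
top [ 90. 229.] [172. 145.  22.  56.] 0.57
top [ 90. 229.] [314. 212.  62.  61.] 0.45
side [203. 121.] [205. 118.  14.  32.] 0.65
side [203. 121.] [308. 143.  21.  31.] 0.65
```

arm_command(
  steps=[
    [0, [0.001, -0.005, 0.012], 0],
    [0, [0.001, -0.004, 0.013], -0.01],
    [0, [0, -0.005, 0.012], 0],
    [0, [0, 0, 0.009], 0],
    [0, [0, 0, 0.003], 0],
  ],
)

```text
time: 7.08
tcp_pos: [412.6, 368.0, 74.0]
tool_rot: [-0.005, 0.999, -0.045, 0.005]
ft_force: [0.2, -0.3, -8.5]
grip_width: 20.6
```

arm_command(
  steps=[
    [0, [0, 0, 0.003], 0],
    [0, [0, 0, 0.003], 0],
    [0, [0, 0, 0], 0],
    [0, [0, 0, 0], 0],
    [0, [0, 0, 0], 0],
  ],
)

```text
time: 7.5
tcp_pos: [411.2, 367.5, 68.3]
tool_rot: [-0.003, 0.999, -0.044, 0.003]
ft_force: [0.2, -0.4, -7.6]
grip_width: 21.0
```

```bash
python3 plan.py "410.8 365.2 70 -0.09 0 6"
```

```text
t 7.5 [411.2 367.5  68.3] yaw -0.089 j6 0.80 w 21.0 F [ 0.2 -0.4 -7.6]
end [411.1 365.5  70.3] -0.089 j6~0.82
[[0,[-0,0.002,-0.002],0],[0,[0,0,0],0],[0,[0,0,0],0],[0,[0,0,0],0],[0,[0,0,0],0]]
```

arm_command(
  steps=[
    [0, [0, 0.002, 0.001], 0],
    [0, [0, 0, 0.001], 0],
    [0, [0, 0, 0.001], 0],
    [0, [0, 0, 0.001], 0],
    [0, [0, 0, 0], 0],
  ],
)

```text
time: 7.92
tcp_pos: [411.6, 366.1, 67.8]
tool_rot: [-0.004, 0.999, -0.044, 0.004]
ft_force: [-0.5, 1.2, -7.5]
grip_width: 20.5
```

arm_command(
  steps=[
    [0, [0, 0, 0.001], 0],
    [0, [0, 0, 0.001], 0],
    [0, [0, 0, 0], 0],
    [0, [0, 0, 0], 0],
    [0, [0, 0, 0], 0],
  ],
)

```text
time: 8.33
tcp_pos: [411.6, 365.9, 67.4]
tool_rot: [-0.005, 0.999, -0.044, 0.004]
ft_force: [-2.2, -0.9, -0.5]
grip_width: 20.3
```

arm_command(
  steps=[
    [0.03, [0, 0, 0], 0],
    [0.05, [0, 0, 0], 0],
    [0.05, [0, 0, 0], 0],
    [0.05, [0, 0, -0.005], 0],
    [0.05, [0, 0, -0.02], 0],
  ],
)

```text
time: 8.75
tcp_pos: [410.7, 364.8, 90.2]
tool_rot: [-0.003, 0.999, -0.044, 0.003]
ft_force: [0.4, -0.6, 0.5]
grip_width: 50.0
```

arm_command(
  steps=[
    [0.05, [0, 0, -0.03], 0],
    [0.06, [0, 0, -0.03], 0],
    [0.085, [0, 0, -0.03], 0],
    [0.085, [0, 0, -0.01], 0],
    [0.085, [0, 0, 0], 0],
  ],
)

```text
time: 9.17
tcp_pos: [412.7, 365.5, 199.2]
tool_rot: [-0.005, 0.999, -0.044, 0.006]
ft_force: [0.9, 0.1, -0.3]
grip_width: 84.8
```

```bash
cat > m3.py <<'E'
from h import *
C={n:shot(n) for n in('top','side')}
th=np.arcsin(.156)
def tilt(P,x): # chock on the slope, local frame of rest at x
    c,s=np.cos(th),np.sin(th)
    return np.c_[x+c*P[:,0]-s*P[:,2],P[:,1],36.6+.158*x+s*P[:,0]+c*P[:,2]]
V=[]
for n,uv in(('top',(97,233)),('side',(203,130))):
    for m,r,k in masks(n,'chock'):
        if np.hypot(r[0]-uv[0],r[1]-uv[1])<22: V.append((C[n],m)); print(n,np.round(r)); break
parts=[tilt(P,-95) for P in SH['chock']]
for v in ([V[:1],V] if len(V)>1 else [V]):
    q,e=fit(v,parts,[505,352.3,-.09]); 
    c,s=np.cos(-.09),np.sin(-.09)
    P=np.array([q[0]-95*np.cos(q[2])-505,q[1]-95*np.sin(q[2])-352.3])
    print(e,'chock in rest x,y,yaw',(c*P[0]+s*P[1]).round(1),(-s*P[0]+c*P[1]).round(1),q[2]+.09)
E
python3 m3.py; python3 plan.py "670.7 13.6 120 1.462 0.085" "670.7 13.6 70 1.462 0.085 18"
```

```text
top [ 96. 233.  52.  25.]
side [205. 131.  16.  29.]
0.073 chock in rest x,y,yaw -92.7 -1.5 0.0030000000000000027
0.087 chock in rest x,y,yaw -92.3 -0.8 -0.0040000000000000036
t 9.4 [410.7 363.9 194.9] yaw -0.088 j6 0.79 w 84.7 F [ 0.9 -0.  -0.5]
end [670.6  13.9 119.9] 1.462 j6~-1.44
end [670.6  13.9  69.9] 1.462 j6~-1.44
[[0.085,[0.02,0.023,0.005],-0.11],[0.085,[0.018,0.025,0.005],-0.11],[0.085,[0.015,0.026,0.005],-0.11],[0.085,[0.012,0.028,0.005],-0.11],[0.085,[0.008,0.029,0.005],-0.11]]
[[0.085,[0.005,0.03,0.005],-0.11],[0.085,[0.002,0.03,0.005],-0.11],[0.085,[-0.001,0.03,0.005],-0.11],[0.085,[-0.005,0.03,0.005],-0.1],[0.085,[-0.008,0.029,0.006],-0.11]]
[[0.085,[-0.011,0.028,0.005],-0.1],[0.085,[-0.013,0.027,0.006],-0.11],[0.085,[-0.016,0.026,0.005],-0.1],[0.085,[-0.013,0.017,0.004],-0.08],[0.085,[-0.01,0.01,0.003],-0.05]]
[[0.085,[-0.004,0.004,0.001],-0.02],[0.085,[-0.001,0.001,-0],-0],[0.085,[-0,0,0.017],-0],[0.085,[-0,0,0.016],-0],[0.085,[-0,0,0.017],-0]]
```

arm_command(
  steps=[
    [0.085, [0.02, 0.023, 0.005], -0.11],
    [0.085, [0.018, 0.025, 0.005], -0.11],
    [0.085, [0.015, 0.026, 0.005], -0.11],
    [0.085, [0.012, 0.028, 0.005], -0.11],
    [0.085, [0.008, 0.029, 0.005], -0.11],
  ],
)

```text
time: 9.78
tcp_pos: [498.7, 241.2, 160.9]
tool_rot: [-0.001, 0.97, 0.243, -0.002]
ft_force: [0.7, -0.1, 0.0]
grip_width: 85.1
```

arm_command(
  steps=[
    [0.085, [0.005, 0.03, 0.005], -0.11],
    [0.085, [0.002, 0.03, 0.005], -0.11],
    [0.085, [-0.001, 0.03, 0.005], -0.11],
    [0.085, [-0.005, 0.03, 0.005], -0.1],
    [0.085, [-0.008, 0.029, 0.006], -0.11],
  ],
)

```text
time: 10.2
tcp_pos: [590.2, 114.8, 122.0]
tool_rot: [-0.004, 0.863, 0.505, -0.011]
ft_force: [-0.1, -0.1, 0.4]
grip_width: 85.0
```

arm_command(
  steps=[
    [0.085, [-0.011, 0.028, 0.005], -0.1],
    [0.085, [-0.013, 0.027, 0.006], -0.11],
    [0.085, [-0.016, 0.026, 0.005], -0.1],
    [0.085, [-0.013, 0.017, 0.004], -0.08],
    [0.085, [-0.005, 0.005, 0], -0.04],
  ],
)

```text
time: 10.62
tcp_pos: [665.6, 14.8, 85.5]
tool_rot: [-0.012, 0.727, 0.686, -0.017]
ft_force: [-0.2, 1.0, -0.4]
grip_width: 85.2
```

arm_command(
  steps=[
    [0.085, [0, 0, 0], 0],
    [0.085, [0, 0, 0], 0],
    [0.085, [0, 0, 0], 0],
    [0.085, [0, 0, 0], 0],
    [0.085, [0, 0, 0], 0],
  ],
)

```text
time: 11.03
tcp_pos: [660.7, 14.1, 77.3]
tool_rot: [-0.016, 0.729, 0.684, -0.021]
ft_force: [-1.1, 0.9, 0.4]
grip_width: 85.3
```

```bash
python3 plan.py "670.7 13.6 70 1.462 0.085 20" "670.7 13.6 5 1.462 0.085 15"; python3 -c "
from h import *
q=env.state()['tool_rot'];print(R.from_quat(np.r_[q[1:],q[0]]).as_matrix()[:,2].round(4))"
```

```text
t 11.0 [660.7  14.1  77.3] yaw 1.507 j6 -1.50 w 85.3 F [-1.1  0.9  0.4]
end [670.7  13.4  70.3] 1.457 j6~-1.43
end [670.7  13.4   5.3] 1.457 j6~-1.43
[[0.085,[0,0.01,0.007],0.05],[0.085,[0,-0,0.012],-0],[0.085,[0,-0,0.012],-0],[0.085,[0,-0,0.012],-0],[0.085,[0,-0,0.012],-0]]
[[0.085,[0,-0,0.009],-0],[0.085,[0,-0,0.005],-0],[0.085,[0,-0,0.003],-0],[0.085,[0,-0,0],-0],[0.085,[0,0,0],0]]
[-0.0529 -0.0059 -0.9986]
```

```bash
cat > patch.py <<'E'
s=open('plan.py').read()
s=s.replace("j6=s['joint_positions'][5]","j6=s['joint_positions'][5]; q=s['tool_rot']; M=R.from_quat(np.r_[q[1:],q[0]])")
i=s.index("            L=np.round("); j=s.index("            sp=")
s=s[:i]+"            L=np.round(M.inv().apply(dd))\n"+s[j:]
i=s.index("            p=p+np.array"); j=s.index("            rows.append([g,(L")
s=s[:i]+"            p=p+M.apply(L); y-=sp; M=M*R.from_euler('z',sp)\n"+s[j:]
s=s.replace("print('t %.1f'","print('tilt',M.as_matrix()[:2,2].round(3),'t %.1f'")
open('plan.py','w').write(s)
E
python3 patch.py;python3 plan.py "670.7 13.6 70 1.462 0.085 20" "670.7 13.6 3 1.462 0.085 15"
```

```text
tilt [-0.053 -0.006] t 11.0 [660.7  14.1  77.3] yaw 1.507 j6 -1.50 w 85.3 F [-1.1  0.9  0.4]
end [670.3  13.4  69.8] 1.457 j6~-1.43
end [670.9  13.5   2.7] 1.457 j6~-1.43
[[0.085,[0,0.01,0.007],0.05],[0.085,[0,0.001,0.012],-0],[0.085,[0,0.001,0.012],-0],[0.085,[0,0.001,0.013],-0],[0.085,[0,0,0.012],-0]]
[[0.085,[0.001,0,0.009],-0],[0.085,[0,0.001,0.006],-0],[0.085,[0,-0,0.002],-0],[0.085,[0,-0,0.001],-0],[0.085,[0,0,0],0]]
```

arm_command(
  steps=[
    [0.085, [0, 0.01, 0.007], 0.05],
    [0.085, [0, 0.001, 0.012], 0],
    [0.085, [0, 0.001, 0.012], 0],
    [0.085, [0, 0.001, 0.013], 0],
    [0.085, [0, 0, 0.012], 0],
  ],
)

```text
time: 11.45
tcp_pos: [671.2, 16.2, 20.7]
tool_rot: [-0.014, 0.745, 0.667, -0.02]
ft_force: [0.0, 0.2, -0.7]
grip_width: 85.0
```

arm_command(
  steps=[
    [0.085, [0.001, 0, 0.008], 0],
    [0.085, [0, 0.001, 0.004], 0],
    [0.085, [0, 0, 0], 0],
    [0.085, [0, 0, 0], 0],
    [0.085, [0, 0, 0], 0],
  ],
)

```text
time: 11.87
tcp_pos: [667.4, 17.4, 1.8]
tool_rot: [-0.017, 0.744, 0.668, -0.023]
ft_force: [-0.0, 0.7, -0.4]
grip_width: 84.6
```

```bash
cd .;python3 plan.py "670.7 13.6 5 1.462 0.085 8"
```

```text
tilt [-0.057 -0.006] t 11.9 [667.4  17.4   1.8] yaw 1.463 j6 -1.45 w 84.6 F [-0.   0.7 -0.4]
end [671.2  14.    4.6] 1.463 j6~-1.44
[[0.085,[-0.003,0.004,-0.003],0],[0.085,[0,0,0],0],[0.085,[0,0,0],0],[0.085,[0,0,0],0],[0.085,[0,0,0],0]]
```

arm_command(
  steps=[
    [0.085, [-0.003, 0.003, -0.004], 0],
    [0.03, [0, 0, 0], 0],
    [0.03, [0, 0, 0], 0],
    [0.03, [0, 0, 0], 0],
    [0.03, [0, 0, 0], 0],
  ],
  newtons=40,
)

```text
time: 12.28
tcp_pos: [672.7, 13.4, 8.9]
tool_rot: [-0.015, 0.744, 0.668, -0.021]
ft_force: [0.6, 0.0, -2.7]
grip_width: 47.0
```

arm_command(
  steps=[
    [0.03, [0, 0, 0], 0],
    [0.03, [0, 0, -0.01], 0],
    [0.03, [0, 0, -0.02], 0],
    [0.03, [0, 0, -0.03], 0],
    [0.03, [0, 0, -0.02], 0],
  ],
)

```text
time: 12.7
tcp_pos: [671.5, 13.8, 85.8]
tool_rot: [-0.02, 0.744, 0.667, -0.026]
ft_force: [0.2, -0.6, -1.3]
grip_width: 46.4
```

```bash
cd .;python3 plan.py "- - 125 - 0.03 30" "485 356 130 -0.09 0.03 35"
```

```text
tilt [-0.066 -0.006] t 12.7 [671.5  13.8  85.8] yaw 1.463 j6 -1.45 w 46.4 F [ 0.2 -0.6 -1.3]
end [671.   13.4 124.9] 1.463 j6~-1.44
end [485.  355.8 130.1] -0.087 j6~0.72
[[0.03,[-0,-0.001,-0.02],-0],[0.03,[-0.001,-0.002,-0.019],-0],[0.03,[0.022,-0.015,0],0.11],[0.03,[0.02,-0.018,0],0.11],[0.03,[0.018,-0.02,0],0.11]]
[[0.03,[0.016,-0.022,0],0.11],[0.03,[0.014,-0.023,0],0.11],[0.03,[0.011,-0.025,0.001],0.11],[0.03,[0.008,-0.026,0],0.11],[0.03,[0.005,-0.027,0.001],0.11]]
[[0.03,[0.002,-0.027,0],0.11],[0.03,[-0,-0.027,0.001],0.1],[0.03,[-0.003,-0.027,0],0.11],[0.03,[-0.006,-0.026,0.001],0.1],[0.03,[-0.009,-0.026,0],0.11]]
[[0.03,[-0.008,-0.017,0.001],0.07],[0.03,[-0.006,-0.011,0],0.05],[0.03,[-0.003,-0.004,0],0.02],[0.03,[-0.001,-0.001,0],0],[0.03,[0,0,0],0]]
```

arm_command(
  steps=[
    [0.03, [0, -0.001, -0.02], 0],
    [0.03, [-0.001, -0.002, -0.019], 0],
    [0.03, [0.022, -0.015, 0], 0.11],
    [0.03, [0.02, -0.018, 0], 0.11],
    [0.03, [0.018, -0.02, 0], 0.11],
  ],
)

```text
time: 13.12
tcp_pos: [636.6, 81.2, 137.5]
tool_rot: [-0.012, 0.848, 0.53, -0.024]
ft_force: [-0.2, 0.5, -2.5]
grip_width: 46.8
```

arm_command(
  steps=[
    [0.03, [0.016, -0.022, 0], 0.11],
    [0.03, [0.014, -0.023, 0], 0.11],
    [0.03, [0.011, -0.025, 0.001], 0.11],
    [0.03, [0.008, -0.026, 0], 0.11],
    [0.03, [0.005, -0.027, 0.001], 0.11],
  ],
)

```text
time: 13.53
tcp_pos: [571.0, 206.8, 141.8]
tool_rot: [-0.004, 0.964, 0.265, -0.026]
ft_force: [-0.1, 0.3, -2.7]
grip_width: 46.7
```

arm_command(
  steps=[
    [0.03, [0.002, -0.027, 0], 0.11],
    [0.03, [0, -0.027, 0.001], 0.1],
    [0.03, [-0.003, -0.027, 0], 0.11],
    [0.03, [-0.006, -0.026, 0.001], 0.1],
    [0.03, [-0.009, -0.026, 0], 0.11],
  ],
)

```text
time: 13.95
tcp_pos: [508.9, 334.9, 144.4]
tool_rot: [0.004, 1.0, -0.01, -0.026]
ft_force: [-0.2, 0.4, -1.5]
grip_width: 47.0
```

arm_command(
  steps=[
    [0.03, [-0.008, -0.017, 0.001], 0.07],
    [0.03, [-0.003, -0.006, 0], 0.03],
    [0.03, [0, 0, 0], 0],
    [0.03, [0, 0, 0], 0],
    [0.03, [0, 0, 0], 0],
  ],
)

```text
time: 14.37
tcp_pos: [494.2, 364.4, 145.8]
tool_rot: [0.005, 0.998, -0.061, -0.026]
ft_force: [0.6, -0.4, -2.5]
grip_width: 46.9
```

```bash
cd .;python3 plan.py "479.5 354.6 110 -0.09 0.03 15" "479.5 354.6 55 -0.09 0.03 15"
```

```text
tilt [-0.053 -0.006] t 14.4 [494.2 364.4 145.8] yaw -0.123 j6 0.71 w 46.9 F [ 0.6 -0.4 -2.5]
end [479.1 354.6 109.6] -0.093 j6~0.71
end [479.3 355.   55.5] -0.093 j6~0.71
[[0.03,[-0.004,0.004,0.012],-0.01],[0.03,[-0.004,0.003,0.012],-0.01],[0.03,[-0.004,0.004,0.013],-0.01],[0.03,[0.001,-0,0.014],-0],[0.03,[0.001,-0,0.013],-0]]
[[0.03,[0.001,-0,0.014],-0],[0.03,[0,-0.001,0.013],-0],[0.03,[0,0,0],0],[0.03,[0,0,0],0],[0.03,[0,0,0],0]]
```

arm_command(
  steps=[
    [0.03, [-0.004, 0.004, 0.012], -0.01],
    [0.03, [-0.004, 0.003, 0.012], -0.01],
    [0.03, [-0.004, 0.004, 0.013], -0.01],
    [0.03, [0.001, 0, 0.014], 0],
    [0.03, [0.001, 0, 0.01], 0],
  ],
)

```text
time: 14.78
tcp_pos: [483.8, 350.8, 87.4]
tool_rot: [0.002, 0.999, -0.045, -0.024]
ft_force: [0.3, 0.5, -1.8]
grip_width: 46.6
```

arm_command(
  steps=[
    [0.03, [0.001, 0, 0.009], 0],
    [0.03, [0, 0, 0.003], 0],
    [0.03, [0, 0, 0], 0],
    [0.03, [0, 0, 0], 0],
    [0.03, [0, 0, 0], 0],
  ],
)

```text
time: 15.2
tcp_pos: [485.2, 348.0, 72.9]
tool_rot: [0.003, 0.999, -0.046, -0.025]
ft_force: [0.1, -0.6, -2.9]
grip_width: 46.9
```

```bash
cd .;python3 plan.py "479.5 354.6 44 -0.09 0.03 8"
```

```text
tilt [-0.05  -0.005] t 15.2 [485.2 348.   72.9] yaw -0.093 j6 0.66 w 46.9 F [ 0.1 -0.6 -2.9]
end [479.3 354.3  44.1] -0.093 j6~0.71
[[0.03,[-0.001,-0.002,0.007],-0],[0.03,[-0.001,-0.001,0.007],-0],[0.03,[-0.001,-0.002,0.008],-0],[0.03,[-0.002,-0.001,0.007],-0],[0.03,[0,0,0],0]]
```

arm_command(
  steps=[
    [0.03, [-0.002, -0.002, 0.007], 0],
    [0.03, [-0.002, -0.001, 0.007], 0],
    [0.03, [-0.001, -0.002, 0.007], 0],
    [0.03, [-0.001, -0.001, 0.004], 0],
    [0.03, [0, 0, 0.001], 0],
  ],
)

```text
time: 15.62
tcp_pos: [479.1, 356.3, 46.7]
tool_rot: [0.002, 0.999, -0.046, -0.023]
ft_force: [1.1, -0.7, -1.5]
grip_width: 46.5
```

arm_command(
  steps=[
    [0.03, [0, 0, 0.001], 0],
    [0.03, [0, 0, 0.001], 0],
    [0.03, [0, 0, 0.001], 0],
    [0.03, [0, 0, 0.001], 0],
    [0.03, [0, 0, 0], 0],
  ],
)

```text
time: 16.03
tcp_pos: [478.5, 355.9, 42.9]
tool_rot: [0.003, 0.999, -0.046, -0.024]
ft_force: [-3.1, 0.2, 1.8]
grip_width: 46.7
```

```bash
cd .;python3 plan.py "479.5 354.6 42 -0.09 0.03 8"
```

```text
tilt [-0.048 -0.003] t 16.0 [478.5 355.9  42.9] yaw -0.092 j6 0.67 w 46.7 F [-3.1  0.2  1.8]
end [479.3 354.8  41.8] -0.092 j6~0.70
[[0.03,[0.001,0.001,0.001],-0],[0.03,[0,0,0],0],[0.03,[0,0,0],0],[0.03,[0,0,0],0],[0.03,[0,0,0],0]]
```

arm_command(
  steps=[
    [0.055, [0, 0, 0], 0],
    [0.055, [0, 0, 0], 0],
    [0.055, [0, 0, 0], 0],
    [0.055, [0, 0, 0], 0],
    [0.055, [0, 0, -0.01], 0],
  ],
)

```text
time: 16.45
tcp_pos: [478.7, 356.1, 52.2]
tool_rot: [0.003, 0.999, -0.046, -0.024]
ft_force: [0.2, -0.3, 0.5]
grip_width: 55.1
```

arm_command(
  steps=[
    [0.055, [0, 0, -0.02], 0],
    [0.055, [0, 0, -0.03], 0],
    [0.07, [0, 0, -0.03], 0],
    [0.085, [0, 0, -0.02], 0],
    [0.085, [0, 0, 0], 0],
  ],
)

```text
time: 16.87
tcp_pos: [484.4, 357.0, 159.1]
tool_rot: [0.002, 0.999, -0.046, -0.023]
ft_force: [0.4, 0.2, -0.5]
grip_width: 84.7
```

```bash
cat > m4.py <<'E'
from h import *
C=shot('top',sys.argv[1] if len(sys.argv)>1 else None); shot('side','s_'+sys.argv[1] if len(sys.argv)>1 else None)
for m,r,k in masks('top','log1'):
    ys,xs=np.nonzero(m); (cx,cy),(w,h),a=cv2.minAreaRect(np.c_[xs,ys].astype(np.float32))
    P=onz(C,[[cx,cy]],50)[0]; d=P-np.array([505,352.3,0]); c,s=np.cos(-.09),np.sin(-.09)
    print(round(k,2),np.round(r),'ang',round(a,1),(round(w,1),round(h,1)),'world z50',P.round(),'rest',round(c*d[0]+s*d[1]),round(-s*d[0]+c*d[1]))
E
python3 m4.py; python3 m3.py; python3 plan.py "656.2 163.6 110 1.486 0.085 25" "656.2 163.6 60 1.486 0.085 18"
```

```text
top [ 96. 233.  51.  21.]
side [205. 131.  14.  30.]
0.143 chock in rest x,y,yaw -94.0 -1.9 0.006999999999999992
0.18 chock in rest x,y,yaw -93.3 -2.1 0.026999999999999996
tilt [-0.056 -0.009] t 17.2 [481.1 354.8 152.7] yaw -0.092 j6 0.68 w 84.9 F [-0.9  0.  -0.3]
end [655.8 163.6 110.5] -1.652 j6~1.88
end [656.  163.9  60.4] -1.652 j6~1.88
[[0.085,[0.013,0.012,0.002],0.11],[0.085,[0.015,0.011,0.002],0.11],[0.085,[0.016,0.009,0.002],0.11],[0.085,[0.017,0.007,0.002],0.11],[0.085,[0.017,0.005,0.003],0.11]]
[[0.085,[0.018,0.003,0.002],0.11],[0.085,[0.018,0.001,0.003],0.11],[0.085,[0.018,-0.001,0.002],0.11],[0.085,[0.018,-0.003,0.003],0.11],[0.085,[0.017,-0.004,0.002],0.11]]
[[0.085,[0.017,-0.006,0.003],0.11],[0.085,[0.016,-0.008,0.002],0.1],[0.085,[0.015,-0.01,0.003],0.11],[0.085,[0.01,-0.008,0.002],0.07],[0.085,[0.006,-0.006,0.001],0.05]]
[[0.085,[0.002,-0.003,0],0.02],[0.085,[0.001,-0,0],0],[0.085,[-0,-0.001,0.017],0],[0.085,[-0,-0.001,0.017],0],[0.085,[-0.001,-0.001,0.016],0]]
```

arm_command(
  steps=[
    [0.085, [-0.03, 0.027, 0], 0],
    [0.085, [-0.03, 0.027, 0], 0],
    [0.085, [-0.03, 0.027, 0], 0],
    [0.085, [0, 0, 0], 0],
    [0.085, [0, 0, 0], 0],
  ],
)

```text
time: 17.63
tcp_pos: [377.3, 277.7, 152.2]
tool_rot: [0.009, 0.998, -0.046, -0.032]
ft_force: [0.8, -0.1, -0.8]
grip_width: 85.2
```

arm_command(
  steps=[
    [0.085, [0, 0, 0], 0],
    [0.085, [0, 0, 0], 0],
    [0.085, [0, 0, 0], 0],
    [0.085, [0, 0, 0], 0],
    [0.085, [0, 0, 0], 0],
  ],
)

```text
time: 18.05
tcp_pos: [379.1, 279.1, 150.9]
tool_rot: [0.009, 0.998, -0.046, -0.033]
ft_force: [-0.0, -0.5, -0.9]
grip_width: 85.1
```

```bash
python3 plan.py; python3 m4.py
```

```text
tilt [-0.066 -0.015] t 18.1 [379.1 279.1 150.9] yaw -0.093 j6 0.66 w 85.1 F [-0.  -0.5 -0.9]
0.77 [172. 144.  20.  54.] ang 7.1 (18.9, 48.9) world z50 [650. 159.  50.] rest 162 -180
0.6 [118. 216.   8.  17.] ang 90.0 (11.0, 6.0) world z50 [454. 302.  50.] rest -46 -55
0.56 [410. 178.  41.  28.] ang 83.4 (30.0, 42.3) world z50 [ 553. -493.   50.] rest 124 -837
0.53 [265. 184.  18.  15.] ang 45.0 (14.8, 15.6) world z50 [ 545. -102.   50.] rest 80 -448
0.19 [313. 211.  66.  63.] ang 45.0 (58.7, 60.8) world z50 [ 461. -226.   50.] rest 9 -580
```

arm_command(
  steps=[
    [0.085, [0.03, -0.027, 0], 0],
    [0.085, [0.03, -0.027, 0], 0],
    [0.085, [0.03, -0.027, 0], 0],
    [0.085, [0, 0, 0], 0],
    [0.085, [0, 0, 0], 0],
  ],
)

```text
time: 18.62
tcp_pos: [476.5, 352.1, 140.7]
tool_rot: [0.011, 0.998, -0.046, -0.035]
ft_force: [-1.5, -0.5, -1.3]
grip_width: 85.0
```

```bash
python3 plan.py
```

```text
tilt [-0.071 -0.019] t 18.6 [476.5 352.1 140.7] yaw -0.093 j6 0.68 w 85.0 F [-1.5 -0.5 -1.3]
```

arm_command(
  steps=[
    [0.085, [0, 0, -0.04], 0],
    [0.085, [0, 0, -0.04], 0],
    [0.085, [0, 0, 0], 0],
    [0.085, [0, 0, 0], 0],
    [0.085, [0, 0, 0], 0],
  ],
)

```text
time: 19.03
tcp_pos: [479.6, 351.7, 220.7]
tool_rot: [0.013, 0.998, -0.046, -0.037]
ft_force: [-0.0, -0.1, 0.3]
grip_width: 85.5
```

```bash
python3 plan.py
```

```text
tilt [-0.076 -0.022] t 19.0 [479.6 351.7 220.7] yaw -0.093 j6 0.68 w 85.5 F [-0.  -0.1  0.3]
```

arm_command(
  steps=[
    [0.085, [0, 0, 0.04], 0],
    [0.085, [0, 0, 0.04], 0],
    [0.085, [0, 0, 0], 0],
    [0.085, [0, 0, 0], 0],
    [0.085, [0, 0, 0], 0],
  ],
)

```text
time: 19.45
tcp_pos: [471.6, 348.6, 139.1]
tool_rot: [0.013, 0.998, -0.046, -0.038]
ft_force: [0.5, 0.4, 0.7]
grip_width: 84.9
```

```bash
python3 plan.py
```

```text
tilt [-0.076 -0.023] t 19.4 [471.6 348.6 139.1] yaw -0.093 j6 0.68 w 84.9 F [0.5 0.4 0.7]
```

arm_command(
  steps=[
    [0.085, [0, 0, 0], 0.12],
    [0.085, [0, 0, 0], 0.12],
    [0.085, [0, 0, 0], 0.12],
    [0.085, [0, 0, 0], 0.12],
    [0.085, [0, 0, 0], 0.12],
  ],
)

```text
time: 19.87
tcp_pos: [474.6, 350.5, 147.2]
tool_rot: [0.021, 0.937, -0.349, -0.03]
ft_force: [-0.1, -0.5, -0.5]
grip_width: 84.8
```

```bash
python3 plan.py
```

```text
tilt [-0.07  -0.018] t 19.9 [474.6 350.5 147.2] yaw -0.714 j6 1.30 w 84.8 F [-0.1 -0.5 -0.5]
```

arm_command(
  steps=[
    [0.085, [0, 0, 0], -0.12],
    [0.085, [0, 0, 0], -0.12],
    [0.085, [0, 0, 0], -0.12],
    [0.085, [0, 0, 0], -0.12],
    [0.085, [0, 0, 0], -0.12],
  ],
)

```text
time: 20.28
tcp_pos: [478.9, 353.2, 157.9]
tool_rot: [0.007, 0.998, -0.054, -0.029]
ft_force: [-0.1, -0.3, -0.0]
grip_width: 84.6
```

```bash
python3 plan.py
```

```text
tilt [-0.059 -0.011] t 20.3 [478.9 353.2 157.9] yaw -0.109 j6 0.69 w 84.6 F [-0.1 -0.3 -0. ]
```

arm_command(
  steps=[
    [0.085, [0, 0, -0.01], 0],
    [0.085, [0, 0, -0.01], 0],
    [0.085, [0, 0, -0.01], 0],
    [0.085, [0, 0, -0.01], 0],
    [0.085, [0, 0, -0.01], 0],
  ],
)

```text
time: 20.7
tcp_pos: [483.5, 354.6, 217.4]
tool_rot: [0.005, 0.998, -0.058, -0.027]
ft_force: [-0.2, -0.2, -0.1]
grip_width: 84.8
```

```bash
python3 plan.py
```

```text
tilt [-0.055 -0.008] t 20.7 [483.5 354.6 217.4] yaw -0.116 j6 0.70 w 84.8 F [-0.2 -0.2 -0.1]
```

arm_command(
  steps=[
    [0.085, [0, 0, 0.01], 0],
    [0.085, [0, 0, 0.01], 0],
    [0.085, [0, 0, 0.01], 0],
    [0.085, [0, 0, 0.01], 0],
    [0.085, [0, 0, 0.01], 0],
  ],
)

```text
time: 21.12
tcp_pos: [483.8, 356.2, 171.2]
tool_rot: [0.002, 0.998, -0.06, -0.023]
ft_force: [-0.9, -0.4, 0.7]
grip_width: 85.3
```

```bash
python3 plan.py
```

```text
tilt [-0.046 -0.002] t 21.1 [483.8 356.2 171.2] yaw -0.119 j6 0.71 w 85.3 F [-0.9 -0.4  0.7]
```

```bash
python3 plan.py "656.2 163.6 130 1.486 0.085 25"
```

```text
tilt [-0.046 -0.002] t 21.1 [483.8 356.2 171.2] yaw -0.119 j6 0.71 w 85.3 F [-0.9 -0.4  0.7]
end [656.5 163.3 129.5] -1.659 j6~1.89
[[0.085,[0.014,0.012,0.002],0.11],[0.085,[0.015,0.01,0.002],0.11],[0.085,[0.016,0.009,0.002],0.11],[0.085,[0.017,0.007,0.002],0.11],[0.085,[0.017,0.005,0.002],0.11]]
[[0.085,[0.018,0.003,0.003],0.1],[0.085,[0.018,0.001,0.002],0.11],[0.085,[0.018,-0.001,0.003],0.1],[0.085,[0.018,-0.002,0.002],0.11],[0.085,[0.017,-0.005,0.003],0.1]]
[[0.085,[0.017,-0.006,0.002],0.11],[0.085,[0.016,-0.008,0.003],0.1],[0.085,[0.015,-0.009,0.002],0.11],[0.085,[0.01,-0.008,0.002],0.07],[0.085,[0.006,-0.005,0.001],0.05]]
[[0.085,[0.002,-0.003,0],0.02],[0.085,[0.001,-0.001,0.001],0.01],[0.085,[0,0,0],0],[0.085,[0,0,0],0],[0.085,[0,0,0],0]]
```

arm_command(
  steps=[
    [0.085, [0.014, 0.012, 0.002], 0.11],
    [0.085, [0.015, 0.01, 0.002], 0.11],
    [0.085, [0.016, 0.009, 0.002], 0.11],
    [0.085, [0.017, 0.007, 0.002], 0.11],
    [0.085, [0.017, 0.005, 0.002], 0.11],
  ],
)

```text
time: 21.53
tcp_pos: [538.3, 286.2, 146.4]
tool_rot: [0.014, 0.941, -0.336, -0.027]
ft_force: [0.4, -0.6, -0.1]
grip_width: 84.7
```

arm_command(
  steps=[
    [0.085, [0.018, 0.003, 0.003], 0.1],
    [0.085, [0.018, 0.001, 0.002], 0.11],
    [0.085, [0.018, -0.001, 0.003], 0.1],
    [0.085, [0.018, -0.002, 0.002], 0.11],
    [0.085, [0.017, -0.005, 0.003], 0.1],
  ],
)

```text
time: 21.95
tcp_pos: [594.2, 212.6, 119.8]
tool_rot: [0.027, 0.815, -0.578, -0.026]
ft_force: [-0.0, 1.1, -0.3]
grip_width: 85.0
```

arm_command(
  steps=[
    [0.085, [0.017, -0.006, 0.002], 0.11],
    [0.085, [0.016, -0.008, 0.002], 0.1],
    [0.085, [0.015, -0.009, 0.002], 0.11],
    [0.085, [0.008, -0.006, 0], 0.07],
    [0.085, [0.003, -0.002, 0], 0.04],
  ],
)

```text
time: 22.37
tcp_pos: [633.0, 153.3, 99.8]
tool_rot: [-0.038, -0.662, 0.748, 0.022]
ft_force: [-0.3, -0.2, -0.1]
grip_width: 85.1
```

```bash
python3 plan.py "656.2 163.6 70 1.486 0.085 12" "656.2 163.6 30 1.486 0.085 12"
python3 - <<'E'
from h import *
C={n:shot(n) for n in('top','side')}
for n in C:
    M=masks(n,'log1'); print(n,[np.round(r).tolist() for m,r,k in M])
    if n=='top':
        for m,r,k in M:
            if abs(r[0]-173)<8: print(fit([(C[n],m)],SH['log1'],[656,163,-.085]))
E
```

```text
tilt [-0.086 -0.018] t 22.4 [633.  153.3  99.8] yaw -1.692 j6 1.91 w 85.1 F [-0.3 -0.2 -0.1]
end [655.9 164.1  69.5] -1.652 j6~1.90
end [656.5 163.1  30.4] -1.652 j6~1.90
[[0.085,[-0.003,-0.006,0.007],-0.01],[0.085,[-0.004,-0.006,0.007],-0.01],[0.085,[-0.003,-0.006,0.007],-0.01],[0.085,[-0.004,-0.006,0.007],-0.01],[0.085,[-0,-0.001,0.01],0]]
[[0.085,[-0,-0.001,0.01],0],[0.085,[-0,-0.001,0.01],0],[0.085,[-0,-0.001,0.009],0],[0.085,[0,0,0],0],[0.085,[0,0,0],0]]
top [[179.0, 143.0, 9.0, 52.0], [266.0, 181.0, 19.0, 15.0]]
(array([6.56342e+02, 1.45497e+02, 8.10000e-02]), np.float64(0.881))
side [[278.0, 150.0, 33.0, 15.0], [215.0, 128.0, 17.0, 24.0]]
```

arm_command(
  steps=[
    [0.085, [-0.003, -0.006, 0.004], -0.01],
    [0.085, [-0.004, -0.006, 0.004], -0.01],
    [0.085, [-0.003, -0.006, 0.005], -0.01],
    [0.085, [-0.003, -0.004, 0.006], -0.01],
    [0.085, [0, -0.001, 0.008], 0],
  ],
)

```text
time: 22.98
tcp_pos: [656.3, 168.9, 70.2]
tool_rot: [-0.036, -0.683, 0.729, 0.022]
ft_force: [0.7, 0.6, -0.1]
grip_width: 84.7
```

arm_command(
  steps=[
    [0.085, [0, 0, 0.008], 0],
    [0.085, [0, 0, 0.006], 0],
    [0.085, [0, 0, 0.004], 0],
    [0.085, [0, 0, 0], 0],
    [0.085, [0, 0, 0], 0],
  ],
)

```text
time: 23.4
tcp_pos: [652.3, 168.8, 46.1]
tool_rot: [-0.038, -0.684, 0.728, 0.024]
ft_force: [-0.1, -0.2, -0.7]
grip_width: 85.0
```

```bash
python3 plan.py "656.2 163.6 8 1.486 0.085 10"
```

```text
tilt [-0.088 -0.018] t 23.4 [652.3 168.8  46.1] yaw -1.632 j6 1.87 w 85.0 F [-0.1 -0.2 -0.7]
end [656.6 163.5   7.7] -1.652 j6~1.90
[[0.085,[0.001,-0.002,0.009],0.01],[0.085,[0.001,-0.002,0.01],0],[0.085,[0.001,-0.002,0.009],0.01],[0.085,[0.001,-0.002,0.01],0],[0.085,[0,0,0],0]]
```

arm_command(
  steps=[
    [0.085, [0.001, -0.002, 0.009], 0.01],
    [0.085, [0.001, -0.002, 0.01], 0],
    [0.085, [0.001, -0.002, 0.008], 0.01],
    [0.085, [0, -0.001, 0.005], 0],
    [0.085, [0, 0, 0], 0],
  ],
)

```text
time: 23.82
tcp_pos: [657.0, 163.9, 11.4]
tool_rot: [-0.038, -0.676, 0.736, 0.023]
ft_force: [-0.6, -0.2, -1.3]
grip_width: 85.1
```

arm_command(
  steps=[
    [0.085, [0, 0, 0], 0],
    [0.03, [0, 0, 0], 0],
    [0.03, [0, 0, 0], 0],
    [0.03, [0, 0, 0], 0],
    [0.03, [0, 0, 0], 0],
  ],
)

```text
time: 24.23
tcp_pos: [657.4, 163.9, 11.4]
tool_rot: [-0.038, -0.676, 0.736, 0.023]
ft_force: [0.1, -0.4, -2.0]
grip_width: 46.9
```

```bash
python3 plan.py "- - 8 - 0.03"
```

```text
tilt [-0.087 -0.017] t 24.2 [657.4 163.9  11.4] yaw -1.655 j6 1.88 w 46.9 F [ 0.1 -0.4 -2. ]
end [657.1 163.8   8.4] -1.655 j6~1.90
[[0.03,[-0,-0,0.003],-0],[0.03,[0,0,0],0],[0.03,[0,0,0],0],[0.03,[0,0,0],0],[0.03,[0,0,0],0]]
```

arm_command(
  steps=[
    [0.03, [0, 0, -0.01], 0],
    [0.03, [0, 0, -0.02], 0],
    [0.03, [0, 0, -0.025], 0],
    [0.03, [0, 0, -0.025], 0],
    [0.03, [0, 0, -0.02], 0],
  ],
)

```text
time: 24.65
tcp_pos: [661.3, 164.7, 110.1]
tool_rot: [-0.044, -0.675, 0.736, 0.026]
ft_force: [-0.9, 0.3, -2.9]
grip_width: 46.3
```

```bash
python3 plan.py "- - 125 - 0.03 20" "530.9 350 128 -0.09 0.03 22"
```

```text
tilt [-0.099 -0.02 ] t 24.6 [661.3 164.7 110.1] yaw -1.655 j6 1.88 w 46.3 F [-0.9  0.3 -2.9]
end [661.8 165.1 125.2] -1.655 j6~1.90
end [531.4 350.1 128.3] -0.095 j6~0.68
[[0.03,[0,0.001,-0.015],-0],[0.03,[-0.012,0.01,0],-0.11],[0.03,[-0.013,0.009,0],-0.11],[0.03,[-0.014,0.007,0.001],-0.11],[0.03,[-0.015,0.006,0],-0.11]]
[[0.03,[-0.015,0.004,0.001],-0.11],[0.03,[-0.016,0.002,0],-0.11],[0.03,[-0.016,0.001,0.001],-0.11],[0.03,[-0.016,-0.001,0],-0.11],[0.03,[-0.015,-0.003,0.001],-0.11]]
[[0.03,[-0.015,-0.004,0],-0.11],[0.03,[-0.014,-0.006,0.001],-0.11],[0.03,[-0.014,-0.008,0],-0.1],[0.03,[-0.013,-0.009,0.001],-0.11],[0.03,[-0.008,-0.007,0],-0.07]]
[[0.03,[-0.005,-0.005,0],-0.05],[0.03,[-0.002,-0.002,0],-0.02],[0.03,[-0,-0.001,0],-0],[0.03,[0,0,0],0],[0.03,[0,0,0],0]]
```

arm_command(
  steps=[
    [0.03, [0, 0.001, -0.015], 0],
    [0.03, [-0.012, 0.01, 0], -0.11],
    [0.03, [-0.013, 0.009, 0], -0.11],
    [0.03, [-0.014, 0.007, 0.001], -0.11],
    [0.03, [-0.015, 0.006, 0], -0.11],
  ],
)

```text
time: 25.07
tcp_pos: [630.1, 216.4, 138.6]
tool_rot: [0.031, 0.823, -0.566, -0.03]
ft_force: [0.6, 0.8, -1.6]
grip_width: 46.8
```

arm_command(
  steps=[
    [0.03, [-0.015, 0.004, 0.001], -0.11],
    [0.03, [-0.016, 0.002, 0], -0.11],
    [0.03, [-0.016, 0.001, 0.001], -0.11],
    [0.03, [-0.016, -0.001, 0], -0.11],
    [0.03, [-0.015, -0.003, 0.001], -0.11],
  ],
)

```text
time: 25.48
tcp_pos: [580.6, 282.8, 142.7]
tool_rot: [0.02, 0.951, -0.308, -0.037]
ft_force: [0.1, 1.0, -3.3]
grip_width: 46.8
```

arm_command(
  steps=[
    [0.03, [-0.015, -0.004, 0], -0.11],
    [0.03, [-0.014, -0.006, 0.001], -0.11],
    [0.03, [-0.014, -0.008, 0], -0.1],
    [0.03, [-0.013, -0.009, 0.001], -0.1],
    [0.03, [-0.006, -0.005, 0], -0.06],
  ],
)

```text
time: 25.9
tcp_pos: [532.8, 341.6, 146.7]
tool_rot: [0.01, 0.997, -0.058, -0.04]
ft_force: [-0.8, -0.3, -2.6]
grip_width: 46.8
```

arm_command(
  steps=[
    [0.03, [-0.003, -0.003, 0], -0.03],
    [0.03, [0, 0, 0], 0],
    [0.03, [0, 0, 0], 0],
    [0.03, [0, 0, 0], 0],
    [0.03, [0, 0, 0], 0],
  ],
)

```text
time: 26.32
tcp_pos: [528.4, 346.6, 149.5]
tool_rot: [0.009, 0.998, -0.041, -0.04]
ft_force: [0.7, 0.4, -2.4]
grip_width: 46.5
```

```bash
python3 plan.py "530.9 350 75 -0.09 0.03 12"
```

```text
tilt [-0.081 -0.015] t 26.3 [528.4 346.6 149.5] yaw -0.083 j6 0.61 w 46.5 F [ 0.7  0.4 -2.4]
end [530.8 349.8  75. ] -0.093 j6~0.66
[[0.03,[0.001,-0.001,0.01],0],[0.03,[0.001,-0.001,0.01],0],[0.03,[0.001,-0.001,0.01],0],[0.03,[0.001,-0.001,0.01],0],[0.03,[0.001,-0,0.01],0]]
[[0.03,[0.001,-0.001,0.01],0],[0.03,[0.001,-0,0.007],0],[0.03,[0.001,-0,0.004],0],[0.03,[0,-0,0.002],0.01],[0.03,[0,-0,0.001],-0]]
```

arm_command(
  steps=[
    [0.03, [0.001, -0.001, 0.01], 0],
    [0.03, [0.001, -0.001, 0.01], 0],
    [0.03, [0.001, -0.001, 0.01], 0],
    [0.03, [0.001, 0, 0.01], 0],
    [0.03, [0.001, 0, 0.01], 0],
  ],
)

```text
time: 26.73
tcp_pos: [531.9, 347.9, 96.4]
tool_rot: [0.008, 0.998, -0.043, -0.038]
ft_force: [0.3, 0.2, -2.5]
grip_width: 46.7
```

arm_command(
  steps=[
    [0.03, [0.001, -0.001, 0.01], 0],
    [0.03, [0, 0, 0.006], 0],
    [0.03, [0, 0, 0.002], 0],
    [0.03, [0, 0, 0], 0.01],
    [0.03, [0, 0, 0], 0],
  ],
)

```text
time: 27.15
tcp_pos: [529.1, 346.7, 70.6]
tool_rot: [0.011, 0.998, -0.049, -0.042]
ft_force: [1.0, -0.4, -1.8]
grip_width: 46.6
```

```bash
python3 plan.py "530.9 350 56 -0.09 0.03 7"
```

```text
tilt [-0.085 -0.018] t 27.1 [529.1 346.7  70.6] yaw -0.098 j6 0.62 w 46.6 F [ 1.  -0.4 -1.8]
end [531.2 350.2  56.3] -0.088 j6~0.65
[[0.03,[0.001,-0.001,0.005],-0],[0.03,[0.001,-0.001,0.005],-0],[0.03,[0.001,-0.002,0.004],-0.01],[0.03,[0,0,0],0],[0.03,[0,0,0],0]]
```

arm_command(
  steps=[
    [0.03, [0.001, -0.001, 0.005], 0],
    [0.03, [0.001, -0.001, 0.004], 0],
    [0.03, [0.001, -0.001, 0.003], 0],
    [0.03, [0, 0, 0.001], 0],
    [0.03, [0, 0, 0.001], 0],
  ],
)

```text
time: 27.57
tcp_pos: [532.7, 350.4, 57.0]
tool_rot: [0.01, 0.998, -0.049, -0.04]
ft_force: [0.1, -0.4, -3.5]
grip_width: 46.8
```

arm_command(
  steps=[
    [0.03, [0, 0, 0.001], 0],
    [0.03, [0, 0, 0.001], 0],
    [0.03, [0, 0, 0.001], 0],
    [0.03, [0, 0, 0.001], 0],
    [0.03, [0, 0, 0], 0],
  ],
)

```text
time: 27.98
tcp_pos: [532.9, 351.3, 54.7]
tool_rot: [0.009, 0.998, -0.049, -0.04]
ft_force: [-0.8, -1.2, 0.5]
grip_width: 46.8
```

arm_command(
  steps=[
    [0.03, [0, 0, 0.002], 0],
    [0.03, [0, 0, 0.002], 0],
    [0.03, [0, 0, 0.001], 0],
    [0.03, [0, 0, 0], 0],
    [0.03, [0, 0, 0], 0],
  ],
)

```text
time: 28.4
tcp_pos: [533.2, 351.9, 53.1]
tool_rot: [0.008, 0.998, -0.049, -0.039]
ft_force: [-1.4, -0.0, 1.5]
grip_width: 46.9
```

arm_command(
  steps=[
    [0.054, [0, 0, 0], 0],
    [0.054, [0, 0, 0], 0],
    [0.054, [0, 0, 0], 0],
    [0.054, [0, 0, 0], 0],
    [0.054, [0, 0, -0.01], 0],
  ],
)

```text
time: 28.82
tcp_pos: [532.5, 351.1, 60.4]
tool_rot: [0.009, 0.998, -0.049, -0.041]
ft_force: [0.5, -1.1, -1.0]
grip_width: 54.2
```

arm_command(
  steps=[
    [0.054, [0, 0, -0.02], 0],
    [0.055, [0, 0, -0.03], 0],
    [0.07, [0, 0, -0.03], 0],
    [0.085, [0, 0, -0.02], 0],
    [0.085, [0, 0, 0], 0],
  ],
)

```text
time: 29.23
tcp_pos: [542.0, 352.3, 166.1]
tool_rot: [0.01, 0.998, -0.049, -0.04]
ft_force: [0.9, 0.6, 0.2]
grip_width: 84.7
```

```bash
python3 plan.py "480 200 160 -0.09 0.085 25"
```

```text
tilt [-0.081 -0.016] t 29.2 [542.  352.3 166.1] yaw -0.098 j6 0.63 w 84.7 F [0.9 0.6 0.2]
end [480.1 200.3 159.5] -0.088 j6~0.47
[[0.085,[-0.006,0.021,0.002],-0],[0.085,[-0.006,0.021,0.002],-0],[0.085,[-0.006,0.021,0.002],-0],[0.085,[-0.006,0.021,0.002],-0],[0.085,[-0.006,0.022,0.002],-0]]
[[0.085,[-0.007,0.021,0.001],-0],[0.085,[-0.005,0.015,0.001],-0],[0.085,[-0.003,0.01,0.001],-0.01],[0.085,[-0.001,0.004,0],0],[0.085,[-0,0.001,0.001],0]]
```

arm_command(
  steps=[
    [0.085, [-0.006, 0.021, 0.002], 0],
    [0.085, [-0.006, 0.021, 0.002], 0],
    [0.085, [-0.006, 0.022, 0.002], 0],
    [0.085, [-0.006, 0.022, 0.002], 0],
    [0.085, [-0.006, 0.022, 0.002], 0],
  ],
)

```text
time: 29.65
tcp_pos: [503.3, 248.7, 163.4]
tool_rot: [0.007, 0.998, -0.046, -0.035]
ft_force: [-0.5, -1.6, 0.6]
grip_width: 85.0
```

arm_command(
  steps=[
    [0.085, [-0.002, 0.03, 0], 0],
    [0.085, [-0.002, 0.03, 0], 0],
    [0.085, [0, 0.03, 0], 0],
    [0.085, [0, 0.015, 0], 0],
    [0.085, [0, 0.005, 0], 0],
  ],
)

```text
time: 30.07
tcp_pos: [484.7, 132.0, 164.0]
tool_rot: [0.008, 0.998, -0.046, -0.037]
ft_force: [0.7, -0.4, -0.6]
grip_width: 84.7
```

```bash
python3 plan.py "600 -200 150 -1.486 0.085 28"; python3 m4.py t1.png; python3 m1.py | grep -A4 lighter; python3 m3.py
python3 - <<'E'
import cv2,numpy as np
t=cv2.imread('pics/t1.png');s=cv2.imread('pics/s_t1.png')
f=lambda i,x,y,w,h:cv2.resize(i[y:y+h,x:x+w],(400,300),interpolation=cv2.INTER_CUBIC)
cv2.imwrite('pics/m5.png',np.hstack([f(t,50,150,120,90),f(s,180,80,120,90)]))
E
```

```text
tilt [-0.074 -0.013] t 30.1 [484.7 132.  164. ] yaw -0.093 j6 0.33 w 84.7 F [ 0.7 -0.4 -0.6]
end [ 600.5 -200.3  149.8] -1.483 j6~1.16
[[0.085,[0.011,0.024,0.001],0.1],[0.085,[0.013,0.023,0.001],0.1],[0.085,[0.015,0.021,0.001],0.1],[0.085,[0.018,0.02,0.001],0.11],[0.085,[0.02,0.017,0.001],0.1]]
[[0.085,[0.021,0.015,0.001],0.11],[0.085,[0.023,0.013,0.001],0.1],[0.085,[0.024,0.011,0],0.11],[0.085,[0.025,0.008,0.001],0.1],[0.085,[0.026,0.006,0],0.11]]
[[0.085,[0.026,0.003,0.001],0.1],[0.085,[0.026,0,0],0.11],[0.085,[0.018,-0.002,0],0.07],[0.085,[0.011,-0.002,0.001],0.05],[0.085,[0.005,-0.001,-0],0.02]]
[[0.085,[0.002,-0.001,-0],0],[0.085,[0,0,0],0],[0.085,[0,0,0],0],[0.085,[0,0,0],0],[0.085,[0,0,0],0]]
0.98 [ 84. 195.  27.  26.] ang 90.0 (18.0, 26.0) world z50 [504. 395.  50.] rest -4 43
0.57 [ 82. 214.  28.  22.] ang 90.0 (19.0, 29.0) world z50 [454. 394.  50.] rest -54 37
lighter1 T [([367.0, 215.0, 22.0, 21.0], 0.73), ([313.0, 150.0, 16.0, 26.0], 0.68)] S [([320.0, 228.0, 21.0, 16.0], 0.73), ([281.0, 283.0, 25.0, 23.0], 0.68)]
   2 (array([ 452.335, -378.663,    2.361]), np.float64(0.118))
   2 (array([ 6.44194e+02, -2.30410e+02,  2.00000e-02]), np.float64(0.169))
chock T [([84.0, 232.0, 30.0, 21.0], 0.81), ([312.0, 211.0, 59.0, 61.0], 0.63)] S [([206.0, 131.0, 16.0, 30.0], 0.69)]
   2 (array([ 4.13073e+02,  3.89431e+02, -3.80000e-02]), np.float64(0.345))
top [ 84. 232.  30.  20.]
side [206. 130.  16.  29.]
0.539 chock in rest x,y,yaw -94.9 0.5 0.0040000000000000036
0.36 chock in rest x,y,yaw -93.4 1.9 0.036
```

View pics/m5.png

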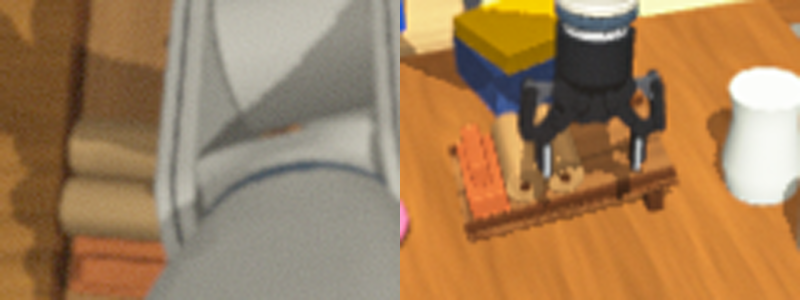

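arm_command(
  steps=[
    [0.085, [0.011, 0.024, 0], 0.1],
    [0.085, [0.013, 0.023, 0], 0.1],
    [0.085, [0.015, 0.021, 0], 0.1],
    [0.085, [0.018, 0.02, 0], 0.11],
    [0.085, [0.02, 0.017, 0], 0.1],
  ],
)

```text
time: 31.53
tcp_pos: [529.2, 9.5, 162.7]
tool_rot: [0.017, 0.953, -0.301, -0.033]
ft_force: [0.9, 0.1, -0.2]
grip_width: 85.2
```

arm_command(
  steps=[
    [0.085, [0.021, 0.015, 0], 0.11],
    [0.085, [0.023, 0.013, 0], 0.1],
    [0.085, [0.024, 0.011, 0], 0.11],
    [0.085, [0.025, 0.008, 0], 0.1],
    [0.085, [0.026, 0.006, 0], 0.11],
  ],
)

```text
time: 31.95
tcp_pos: [571.5, -122.3, 161.3]
tool_rot: [0.025, 0.833, -0.552, -0.027]
ft_force: [0.2, -0.6, 0.0]
grip_width: 85.1
```

arm_command(
  steps=[
    [0.085, [0.02, 0.003, 0], 0.1],
    [0.085, [0.015, 0, 0], 0.1],
    [0.085, [0.01, -0.002, 0], 0.07],
    [0.085, [0.005, -0.002, 0], 0.04],
    [0.085, [0, 0, 0], 0.01],
  ],
)

```text
time: 32.37
tcp_pos: [589.0, -179.7, 160.3]
tool_rot: [0.029, 0.725, -0.688, -0.021]
ft_force: [-0.1, -0.1, -0.0]
grip_width: 85.0
```

```bash
python3 plan.py "644 -231 80 -1.52 0.07 16" "644 -231 40 -1.52 0.07 12"
```

```text
tilt [-0.071 -0.013] t 32.4 [ 589.  -179.7  160.3] yaw -1.518 j6 1.24 w 85.0 F [-0.1 -0.1 -0. ]
end [ 644.1 -230.6   79.9] -1.518 j6~1.20
end [ 644.3 -230.9   39.7] -1.518 j6~1.20
[[0.07,[0.007,-0.008,0.01],0],[0.07,[0.007,-0.008,0.01],0],[0.07,[0.007,-0.008,0.011],0],[0.07,[0.007,-0.008,0.01],0],[0.07,[0.007,-0.008,0.011],0]]
[[0.07,[0.008,-0.007,0.01],0],[0.07,[0.005,-0.005,0.007],0],[0.07,[0.003,-0.004,0.005],0],[0.07,[0.002,-0.001,0.002],0],[0.07,[0,-0.001,0.001],0]]
[[0.07,[0,-0.001,0.01],0],[0.07,[0,-0.001,0.01],0],[0.07,[0,-0,0.01],0],[0.07,[0,-0.001,0.01],0],[0.07,[0,0,0],0]]
```

arm_command(
  steps=[
    [0.07, [0.007, -0.008, 0.008], 0],
    [0.07, [0.007, -0.008, 0.008], 0],
    [0.07, [0.007, -0.008, 0.008], 0],
    [0.07, [0.007, -0.008, 0.008], 0],
    [0.07, [0.007, -0.008, 0.008], 0],
  ],
)

```text
time: 32.78
tcp_pos: [630.9, -214.1, 115.1]
tool_rot: [0.029, 0.727, -0.686, -0.021]
ft_force: [-0.0, 0.4, 0.2]
grip_width: 70.3
```

arm_command(
  steps=[
    [0.07, [0.007, -0.007, 0.008], 0],
    [0.07, [0.004, -0.004, 0.006], 0],
    [0.07, [0.002, -0.002, 0.004], 0],
    [0.07, [0, 0, 0.002], 0],
    [0.07, [0, 0, 0], 0],
  ],
)

```text
time: 33.2
tcp_pos: [644.7, -228.3, 86.5]
tool_rot: [0.03, 0.727, -0.685, -0.024]
ft_force: [-1.2, -0.2, -1.1]
grip_width: 70.2
```

```bash
python3 plan.py "644 -231 50 -1.52 0.07 12" "644 -231 5 -1.52 0.07 10"
```

```text
tilt [-0.075 -0.011] t 33.2 [ 644.7 -228.3   86.5] yaw -1.511 j6 1.19 w 70.2 F [-1.2 -0.2 -1.1]
end [ 644.1 -230.6   50.4] -1.521 j6~1.20
end [ 643.7 -230.9    5.3] -1.521 j6~1.20
[[0.07,[0.001,-0,0.009],0],[0.07,[0,-0.001,0.009],0],[0.07,[0.001,-0,0.009],0],[0.07,[0,-0.001,0.009],0.01],[0.07,[0,-0.001,0.008],-0]]
[[0.07,[0,-0.001,0.008],-0],[0.07,[0,-0,0.009],-0],[0.07,[0,-0.001,0.008],-0],[0.07,[0,-0,0.006],-0],[0.07,[0,-0,0.004],-0]]
[[0.07,[0,-0,0.002],-0],[0.07,[0,-0,0],-0],[0.07,[0,0,0],0],[0.07,[0,0,0],0],[0.07,[0,0,0],0]]
```

arm_command(
  steps=[
    [0.07, [0.001, 0, 0.009], 0],
    [0.07, [0, -0.001, 0.009], 0],
    [0.07, [0.001, 0, 0.009], 0],
    [0.07, [0, -0.001, 0.009], 0.01],
    [0.07, [0, -0.001, 0.008], 0],
  ],
)

```text
time: 33.62
tcp_pos: [645.0, -230.4, 41.3]
tool_rot: [0.029, 0.724, -0.689, -0.022]
ft_force: [-0.5, -0.6, -0.1]
grip_width: 70.1
```

arm_command(
  steps=[
    [0.07, [0, -0.001, 0.008], 0],
    [0.07, [0, 0, 0.008], 0],
    [0.07, [0, -0.001, 0.006], 0],
    [0.07, [0, 0, 0.003], 0],
    [0.07, [0, 0, 0], 0],
  ],
)

```text
time: 34.03
tcp_pos: [643.5, -229.7, 10.2]
tool_rot: [0.03, 0.724, -0.689, -0.024]
ft_force: [-0.2, 0.8, 0.1]
grip_width: 70.1
```

```bash
python3 plan.py "644 -231 4 -1.52 0.07 10"
```

```text
tilt [-0.076 -0.011] t 34.0 [ 643.5 -229.7   10.2] yaw -1.521 j6 1.21 w 70.1 F [-0.2  0.8  0.1]
end [ 644.1 -230.8    4.1] -1.521 j6~1.21
[[0.07,[0.001,-0.001,0.006],-0],[0.07,[0,0,0],0],[0.07,[0,0,0],0],[0.07,[0,0,0],0],[0.07,[0,0,0],0]]
```

arm_command(
  steps=[
    [0.07, [0.001, -0.001, 0.005], 0],
    [0.07, [0, 0, 0.001], 0],
    [0.01, [0, 0, 0], 0],
    [0.01, [0, 0, 0], 0],
    [0.01, [0, 0, 0], 0],
  ],
  newtons=25,
)

```text
time: 34.45
tcp_pos: [644.9, -231.1, 4.3]
tool_rot: [0.03, 0.724, -0.689, -0.023]
ft_force: [0.6, -0.5, -1.3]
grip_width: 34.4
```

arm_command(
  steps=[
    [0.01, [0, 0, 0], 0],
    [0.01, [0, 0, 0], 0],
    [0.01, [0, 0, 0], 0],
    [0.01, [0, 0, -0.01], 0],
    [0.01, [0, 0, -0.015], 0],
  ],
)

```text
time: 34.87
tcp_pos: [645.0, -230.3, 28.5]
tool_rot: [0.031, 0.724, -0.689, -0.025]
ft_force: [-0.3, -0.5, -1.1]
grip_width: 31.6
```

arm_command(
  steps=[
    [0.01, [0, 0, -0.02], 0],
    [0.01, [0, 0, -0.025], 0],
    [0.01, [0, 0, -0.025], 0],
    [0.01, [0, 0, -0.02], 0],
    [0.01, [0, 0, -0.01], 0],
  ],
)

```text
time: 35.28
tcp_pos: [653.6, -229.1, 138.6]
tool_rot: [0.03, 0.724, -0.689, -0.024]
ft_force: [0.9, -0.9, -0.3]
grip_width: 31.8
```

```bash
python3 plan.py "461 -222.5 180 -1.52 0.01 25"
```

```text
tilt [-0.077 -0.01 ] t 35.3 [ 653.6 -229.1  138.6] yaw -1.521 j6 1.20 w 31.8 F [ 0.9 -0.9 -0.3]
end [ 460.6 -222.5  179.5] -1.521 j6~1.09
[[0.01,[-0.002,0.023,-0.003],-0],[0.01,[-0.002,0.023,-0.003],-0],[0.01,[-0.002,0.023,-0.003],-0],[0.01,[-0.002,0.023,-0.003],-0],[0.01,[-0.002,0.023,-0.003],-0]]
[[0.01,[-0.002,0.023,-0.003],-0],[0.01,[-0.002,0.024,-0.004],-0],[0.01,[-0.001,0.016,-0.002],-0],[0.01,[-0.001,0.011,-0.002],-0],[0.01,[0,0.005,-0],-0]]
[[0.01,[0,0.001,-0],-0],[0.01,[0,0,0],0],[0.01,[0,0,0],0],[0.01,[0,0,0],0],[0.01,[0,0,0],0]]
```

arm_command(
  steps=[
    [0.01, [-0.001, 0.023, -0.003], 0],
    [0.01, [-0.001, 0.023, -0.003], 0],
    [0.01, [-0.001, 0.023, -0.003], 0],
    [0.01, [-0.001, 0.023, -0.003], 0],
    [0.01, [0, 0.023, -0.003], 0],
  ],
)

```text
time: 35.7
tcp_pos: [543.1, -230.9, 170.8]
tool_rot: [0.027, 0.725, -0.688, -0.017]
ft_force: [-0.2, 0.6, -0.1]
grip_width: 31.3
```

arm_command(
  steps=[
    [0.01, [0, 0.023, -0.003], 0],
    [0.01, [0, 0.02, -0.003], 0],
    [0.01, [0, 0.012, -0.002], 0],
    [0.01, [0, 0.004, -0.001], 0],
    [0.01, [0, 0, 0], 0],
  ],
)

```text
time: 36.12
tcp_pos: [478.3, -233.5, 187.9]
tool_rot: [0.027, 0.725, -0.688, -0.016]
ft_force: [-0.5, -0.7, -0.7]
grip_width: 31.4
```

```bash
python3 plan.py "461 -240 110 -1.57 0.01 12" "461 -240 35 -1.57 0.01 12"
```

```text
tilt [-0.061 -0.016] t 36.1 [ 478.3 -233.5  187.9] yaw -1.519 j6 1.09 w 31.4 F [-0.5 -0.7 -0.7]
end [ 460.7 -240.1  109.9] -1.569 j6~1.12
end [ 461.1 -240.4   34.7] -1.569 j6~1.12
[[0.01,[0.001,0.002,0.011],0.01],[0.01,[0.001,0.002,0.011],0.01],[0.01,[0.001,0.002,0.011],0.01],[0.01,[0,0.002,0.01],0],[0.01,[0.001,0.001,0.011],0.01]]
[[0.01,[0,0.002,0.01],0],[0.01,[0,0.001,0.007],0.01],[0.01,[0.001,0,0.005],0],[0.01,[-0,0.001,0.002],0],[0.01,[-0,-0,0.001],0]]
[[0.01,[-0,-0.001,0.01],0],[0.01,[-0,-0.001,0.01],0],[0.01,[-0,-0.001,0.01],0],[0.01,[-0,-0,0.01],0],[0.01,[-0,-0.001,0.01],0]]
[[0.01,[-0.001,-0,0.01],0],[0.01,[-0,-0,0.007],0],[0.01,[-0,-0.001,0.005],0],[0.01,[-0,0,0.002],0],[0.01,[-0,0,0.001],0]]
```

arm_command(
  steps=[
    [0.01, [0.001, 0.003, 0.011], 0.01],
    [0.01, [0.001, 0.003, 0.011], 0.01],
    [0.01, [0.001, 0.003, 0.011], 0.01],
    [0.01, [0, 0.003, 0.01], 0],
    [0.01, [0.001, 0.001, 0.01], 0.01],
  ],
)

```text
time: 36.53
tcp_pos: [467.9, -240.5, 133.8]
tool_rot: [0.026, 0.71, -0.704, -0.012]
ft_force: [0.6, 1.2, -1.1]
grip_width: 31.4
```

arm_command(
  steps=[
    [0.01, [0, 0.001, 0.008], 0],
    [0.01, [0, 0, 0.004], 0.01],
    [0.01, [0, 0, 0], 0],
    [0.01, [0, 0, 0], 0],
    [0.01, [0, 0, 0], 0],
  ],
)

```text
time: 36.95
tcp_pos: [466.3, -240.2, 116.1]
tool_rot: [-0.026, -0.706, 0.708, 0.014]
ft_force: [0.1, 0.3, -0.7]
grip_width: 31.6
```

```bash
python3 plan.py "461 -240 100 -1.57 0.01 12" "461 -240 35 -1.57 0.01 12"
```

```text
tilt [-0.057 -0.017] t 37.0 [ 466.3 -240.2  116.1] yaw -1.573 j6 1.14 w 31.6 F [ 0.1  0.3 -0.7]
end [ 461.4 -240.5  100.4] -1.573 j6~1.13
end [ 460.7 -239.6   35.3] -1.573 j6~1.13
[[0.01,[-0,0.002,0.008],-0],[0.01,[-0,0.002,0.008],-0],[0.01,[-0,-0.001,0.01],-0],[0.01,[-0,-0,0.01],-0],[0.01,[-0,-0.001,0.01],-0]]
[[0.01,[-0,-0,0.01],-0],[0.01,[-0.001,-0.001,0.011],-0],[0.01,[-0,-0,0.007],-0],[0.01,[-0,-0,0.005],-0],[0.01,[-0.001,-0,0.002],-0]]
[[0.01,[0,-0,0],-0],[0.01,[0,0,0],0],[0.01,[0,0,0],0],[0.01,[0,0,0],0],[0.01,[0,0,0],0]]
```

arm_command(
  steps=[
    [0.01, [0, 0.003, 0.008], 0],
    [0.01, [0, 0.003, 0.008], 0],
    [0.01, [0, 0, 0.01], 0],
    [0.01, [0, 0, 0.01], 0],
    [0.01, [0, 0, 0.01], 0],
  ],
)

```text
time: 37.37
tcp_pos: [459.5, -242.2, 69.9]
tool_rot: [-0.025, -0.706, 0.708, 0.01]
ft_force: [0.3, 0.2, -0.2]
grip_width: 31.5
```

arm_command(
  steps=[
    [0.01, [0, 0, 0.01], 0],
    [0.01, [0, 0, 0.009], 0],
    [0.01, [0, 0, 0.006], 0],
    [0.01, [0, 0, 0.003], 0],
    [0.01, [0, 0, 0], 0],
  ],
)

```text
time: 37.78
tcp_pos: [457.3, -243.0, 40.6]
tool_rot: [-0.026, -0.706, 0.708, 0.011]
ft_force: [-3.8, 6.2, 10.1]
grip_width: 31.2
```

```bash
python3 plan.py "461 -240 35 -1.57 0.01 12"
```

```text
tilt [-0.053 -0.021] t 37.8 [ 457.3 -243.    40.6] yaw -1.574 j6 1.15 w 31.2 F [-3.8  6.2 10.1]
end [ 461.1 -240.1   35.4] -1.574 j6~1.15
[[0.01,[-0.003,-0.004,0.005],-0],[0.01,[0,0,0],0],[0.01,[0,0,0],0],[0.01,[0,0,0],0],[0.01,[0,0,0],0]]
```

arm_command(
  steps=[
    [0.01, [-0.004, -0.004, -0.004], 0],
    [0.04, [0, 0, 0], 0],
    [0.04, [0, 0, 0], 0],
    [0.04, [0, 0, 0], 0],
    [0.04, [0, 0, -0.005], 0],
  ],
)

```text
time: 38.2
tcp_pos: [461.7, -238.6, 48.4]
tool_rot: [-0.026, -0.706, 0.708, 0.012]
ft_force: [0.3, -0.5, 0.0]
grip_width: 40.1
```

arm_command(
  steps=[
    [0.04, [0, 0, -0.015], 0],
    [0.04, [0, 0, -0.025], 0],
    [0.04, [0, 0, -0.03], 0],
    [0.04, [0, 0, -0.02], 0],
    [0.05, [0, 0, -0.01], 0],
  ],
)

```text
time: 38.62
tcp_pos: [464.4, -235.7, 148.5]
tool_rot: [-0.028, -0.706, 0.708, 0.016]
ft_force: [0.7, 0.0, -0.8]
grip_width: 49.3
```

```bash
python3 plan.py "452 -378.6 120 -0.79 0.07 18"
```

```text
tilt [-0.062 -0.016] t 38.6 [ 464.4 -235.7  148.5] yaw -1.574 j6 1.14 w 49.3 F [ 0.7  0.  -0.8]
end [ 451.9 -378.   119.5] -0.794 j6~0.13
[[0.07,[0.015,0.001,0.003],-0.08],[0.07,[0.015,0.002,0.003],-0.08],[0.07,[0.015,0.004,0.003],-0.08],[0.07,[0.014,0.005,0.004],-0.08],[0.07,[0.014,0.006,0.003],-0.09]]
[[0.07,[0.014,0.007,0.004],-0.08],[0.07,[0.013,0.008,0.003],-0.09],[0.07,[0.012,0.009,0.004],-0.08],[0.07,[0.008,0.007,0.002],-0.06],[0.07,[0.005,0.005,0.002],-0.04]]
[[0.07,[0.002,0.002,0],-0.02],[0.07,[0,0,0.001],-0],[0.07,[0,0,0],0],[0.07,[0,0,0],0],[0.07,[0,0,0],0]]
```

```bash
python3 plan.py "452 -378.6 120 0.79 0.07 18"
python3 - <<'E'
from h import *
C={n:shot(n) for n in('top','side')}
T=masks('top','lighter1');S=masks('side','lighter1')
for m,r,k in T:
    x=onz(C['top'],[r[:2]],15)[0]; print('T',np.round(r),round(k,2),x.round())
for m,r,k in S:
    x=onz(C['side'],[r[:2]],15)[0]; print('S',np.round(r),round(k,2),x.round())
    if abs(r[0]-281)<15: print(fit([(C['side'],m)],SH['lighter1'],[452,-378,2.36]))
E
```

```text
tilt [-0.062 -0.016] t 38.6 [ 464.4 -235.7  148.5] yaw -1.574 j6 1.14 w 49.3 F [ 0.7  0.  -0.8]
end [ 452.  -378.8  119.5] -2.354 j6~1.69
[[0.07,[0.015,0.001,0.003],0.08],[0.07,[0.015,-0,0.003],0.08],[0.07,[0.015,-0.001,0.003],0.08],[0.07,[0.015,-0.003,0.004],0.08],[0.07,[0.015,-0.004,0.003],0.08]]
[[0.07,[0.014,-0.005,0.004],0.09],[0.07,[0.014,-0.006,0.003],0.08],[0.07,[0.014,-0.007,0.004],0.09],[0.07,[0.009,-0.006,0.002],0.06],[0.07,[0.005,-0.004,0.002],0.04]]
[[0.07,[0.002,-0.002,0],0.01],[0.07,[0.001,-0.001,0.001],0.01],[0.07,[0,0,0],0],[0.07,[0,0,0],0],[0.07,[0,0,0],0]]
S [283. 292.  25.  20.] 0.87 [ 451. -408.   15.]
(array([ 451.659, -399.132,    2.452]), np.float64(0.181))
S [240. 186.  45.  35.] 0.47 [464.  27.  15.]
S [268. 237.  18.  10.] 0.4 [ 476. -217.   15.]
(array([ 452.  , -378.  ,    2.36]), np.float64(1.0))
```

arm_command(
  steps=[
    [0.07, [-0.02, 0, 0], 0],
    [0.07, [-0.03, 0, 0], 0],
    [0.07, [-0.03, 0, 0], 0],
    [0.07, [-0.03, 0, 0], 0],
    [0.07, [-0.02, 0, 0], 0],
  ],
)

```text
time: 39.23
tcp_pos: [459.2, -103.8, 136.1]
tool_rot: [-0.031, -0.703, 0.711, 0.022]
ft_force: [0.6, 0.2, -0.2]
grip_width: 69.9
```

```bash
cat > m6.py <<'E'
from h import *
C={n:shot(n,n+'_'+sys.argv[1]) for n in('top','side')}
T=masks('top','lighter1');S=masks('side','lighter1')
for m,r,k in T:
    x=onz(C['top'],[r[:2]],15)[0]; print('T',np.round(r),round(k,2),x.round())
    if np.hypot(r[0]-314,r[1]-210)<25: continue
    uv=proj(C['side'],[x])[0]; near=[s for s in S if np.hypot(*(np.array(s[1][:2])-uv))<15]
    V=[(C['top'],m)]+([(C['side'],near[0][0])] if near else [])
    print(len(V),min((fit(V,SH['lighter1'],[x[0],x[1],y]) for y in np.arange(0,3.1,np.pi/6)),key=lambda t:t[1]))
for m,r,k in S: print('S',np.round(r),round(k,2),onz(C['side'],[r[:2]],15)[0].round())
t=cv2.imread('pics/top_'+sys.argv[1])
cv2.imwrite('pics/c_'+sys.argv[1],cv2.resize(t[150:270,260:420],(640,480),interpolation=cv2.INTER_CUBIC))
E
python3 m6.py a.png; python3 plan.py "452 -399 120 0.86 0.07 20"
```

```text
T [319. 213.  14.  23.] 0.73 [ 456. -246.   15.]
T [376. 216.  22.  20.] 0.6 [ 448. -406.   15.]
2 (array([ 450.839, -404.051,    2.414]), np.float64(0.132))
S [284. 292.  29.  21.] 0.69 [ 454. -409.   15.]
S [267. 238.  17.   8.] 0.45 [ 475. -219.   15.]
tilt [-0.074 -0.013] t 39.4 [ 460.3 -105.6  136.8] yaw -1.580 j6 1.38 w 70.5 F [-0.5  0.3 -0.1]
end [ 452.3 -399.1  120.1] -2.28 j6~1.58
[[0.07,[0.019,0,0.001],0.05],[0.07,[0.019,-0.001,0.001],0.05],[0.07,[0.019,-0.002,0.001],0.04],[0.07,[0.019,-0.002,0.001],0.05],[0.07,[0.019,-0.003,0.002],0.04]]
[[0.07,[0.019,-0.004,0.001],0.05],[0.07,[0.018,-0.005,0.002],0.04],[0.07,[0.018,-0.006,0.001],0.05],[0.07,[0.018,-0.007,0.002],0.04],[0.07,[0.018,-0.007,0.001],0.05]]
[[0.07,[0.017,-0.008,0.002],0.04],[0.07,[0.017,-0.009,0.001],0.05],[0.07,[0.016,-0.01,0.002],0.04],[0.07,[0.016,-0.01,0.001],0.05],[0.07,[0.011,-0.008,0.001],0.03]]
[[0.07,[0.007,-0.005,0.001],0.02],[0.07,[0.003,-0.002,0],0.01],[0.07,[0,-0.001,0],0],[0.07,[0,0,0],0],[0.07,[0,0,0],0]]
```

View pics/c_a.png

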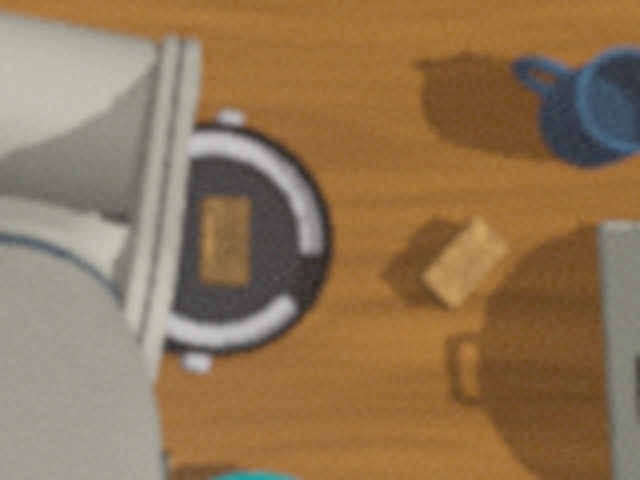

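arm_command(
  steps=[
    [0.07, [0.019, 0, 0], 0.05],
    [0.07, [0.022, -0.001, 0], 0.05],
    [0.07, [0.022, -0.002, 0], 0.04],
    [0.07, [0.022, -0.002, 0], 0.05],
    [0.07, [0.022, -0.003, 0], 0.04],
  ],
)

```text
time: 39.85
tcp_pos: [454.9, -218.1, 135.2]
tool_rot: [-0.035, -0.614, 0.788, 0.02]
ft_force: [0.9, -0.4, -0.3]
grip_width: 70.2
```

arm_command(
  steps=[
    [0.07, [0.022, -0.004, 0], 0.05],
    [0.07, [0.022, -0.005, 0], 0.04],
    [0.07, [0.022, -0.006, 0], 0.05],
    [0.07, [0.022, -0.007, 0], 0.04],
    [0.07, [0.02, -0.007, 0], 0.05],
  ],
)

```text
time: 40.27
tcp_pos: [441.4, -342.0, 134.0]
tool_rot: [-0.038, -0.512, 0.858, 0.016]
ft_force: [-0.4, -0.1, 0.1]
grip_width: 70.1
```

arm_command(
  steps=[
    [0.07, [0.017, -0.008, 0], 0.04],
    [0.07, [0.012, -0.007, 0], 0.05],
    [0.07, [0.007, -0.005, 0], 0.04],
    [0.07, [0.003, -0.002, 0], 0.03],
    [0.07, [0, 0, 0], 0],
  ],
)

```text
time: 40.68
tcp_pos: [434.3, -400.9, 130.9]
tool_rot: [-0.04, -0.431, 0.901, 0.013]
ft_force: [0.8, 0.1, 0.5]
grip_width: 70.1
```

```bash
python3 plan.py "451 -404 60 0.84 0.07 14" "451 -404 10 0.84 0.07 10"
```

```text
tilt [-0.084 -0.01 ] t 40.7 [ 434.3 -400.9  130.9] yaw -2.248 j6 1.56 w 70.1 F [0.8 0.1 0.5]
end [ 451.3 -404.1   60.2] -2.298 j6~1.62
end [ 451.3 -404.3   10. ] -2.298 j6~1.62
[[0.07,[-0.002,-0.003,0.011],0.01],[0.07,[-0.002,-0.003,0.011],0.01],[0.07,[-0.002,-0.003,0.011],0.01],[0.07,[-0.002,-0.003,0.011],0.01],[0.07,[-0.002,-0.003,0.011],0.01]]
[[0.07,[-0.001,-0.002,0.007],0],[0.07,[-0.001,-0.001,0.005],0],[0.07,[-0.001,-0.001,0.002],0],[0.07,[0,0,0],0],[0.07,[-0,-0,0.008],0]]
[[0.07,[-0.001,-0,0.008],0],[0.07,[-0,-0.001,0.008],0],[0.07,[-0.001,-0,0.008],0],[0.07,[-0,-0.001,0.008],0],[0.07,[-0.001,-0,0.005],0]]
[[0.07,[-0,-0,0.003],0],[0.07,[-0,-0,0.002],0],[0.07,[-0,-0.001,0],0],[0.07,[0,0,0],0],[0.07,[0,0,0],0]]
```

arm_command(
  steps=[
    [0.07, [-0.002, -0.003, 0.011], 0.01],
    [0.07, [-0.002, -0.003, 0.011], 0.01],
    [0.07, [-0.002, -0.003, 0.011], 0.01],
    [0.07, [-0.002, -0.003, 0.011], 0.01],
    [0.07, [-0.002, -0.003, 0.011], 0.01],
  ],
)

```text
time: 41.1
tcp_pos: [446.9, -405.5, 69.3]
tool_rot: [-0.04, -0.406, 0.913, 0.012]
ft_force: [0.3, 0.3, -0.5]
grip_width: 70.2
```

arm_command(
  steps=[
    [0.07, [0, 0, 0.007], 0],
    [0.07, [0, 0, 0.005], 0],
    [0.07, [0, 0, 0.002], 0],
    [0.07, [0, 0, 0], 0],
    [0.07, [0, 0, 0], 0],
  ],
)

```text
time: 41.52
tcp_pos: [444.7, -402.5, 48.6]
tool_rot: [-0.042, -0.407, 0.912, 0.016]
ft_force: [0.9, -0.1, 0.5]
grip_width: 70.1
```

```bash
python3 plan.py "451 -404 6 0.84 0.07 10"
```

```text
tilt [-0.089 -0.005] t 41.5 [ 444.7 -402.5   48.6] yaw -2.300 j6 1.64 w 70.1 F [ 0.9 -0.1  0.5]
end [ 450.9 -403.6    5.8] -2.3 j6~1.63
[[0.07,[-0.001,-0.002,0.008],0],[0.07,[-0.001,-0.001,0.008],0],[0.07,[-0.001,-0.002,0.008],0],[0.07,[-0.001,-0.001,0.007],0],[0.07,[-0.001,-0.001,0.005],0]]
[[0.07,[-0,-0.001,0.004],0],[0.07,[-0.001,-0,0.001],0],[0.07,[0,-0,0.001],0],[0.07,[0,0,0],0],[0.07,[0,0,0],0]]
```

arm_command(
  steps=[
    [0.07, [-0.001, -0.002, 0.008], 0],
    [0.07, [-0.001, -0.002, 0.008], 0],
    [0.07, [-0.001, -0.002, 0.008], 0],
    [0.07, [-0.001, -0.001, 0.006], 0],
    [0.07, [-0.001, -0.001, 0.003], 0],
  ],
)

```text
time: 41.93
tcp_pos: [452.9, -405.8, 14.2]
tool_rot: [-0.041, -0.407, 0.912, 0.013]
ft_force: [0.6, 1.6, 0.6]
grip_width: 70.3
```

arm_command(
  steps=[
    [0.07, [0, 0, 0.001], 0],
    [0.07, [0, 0, 0], 0],
    [0.07, [0, 0, 0], 0],
    [0.07, [0, 0, 0], 0],
    [0.07, [0, 0, 0], 0],
  ],
)

```text
time: 42.35
tcp_pos: [452.6, -405.5, 11.8]
tool_rot: [-0.041, -0.407, 0.912, 0.014]
ft_force: [-0.2, -0.3, -0.0]
grip_width: 69.9
```

```bash
python3 plan.py "451 -404 4 0.84 0.07 10"
```

```text
tilt [-0.087 -0.008] t 42.4 [ 452.6 -405.5   11.8] yaw -2.300 j6 1.65 w 69.9 F [-0.2 -0.3 -0. ]
end [ 450.4 -404.2    3.9] -2.3 j6~1.64
[[0.07,[-0,0.002,0.008],0],[0.07,[0,0,0],0],[0.07,[0,0,0],0],[0.07,[0,0,0],0],[0.07,[0,0,0],0]]
```

arm_command(
  steps=[
    [0.07, [0, 0.001, 0.005], 0],
    [0.07, [0, 0, 0.001], 0],
    [0.01, [0, 0, 0], 0],
    [0.01, [0, 0, 0], 0],
    [0.01, [0, 0, 0], 0],
  ],
)

```text
time: 42.77
tcp_pos: [451.4, -405.1, 6.0]
tool_rot: [-0.041, -0.407, 0.912, 0.014]
ft_force: [-1.2, -0.7, -0.2]
grip_width: 34.3
```

arm_command(
  steps=[
    [0.01, [0, 0, 0], 0],
    [0.01, [0, 0, 0], 0],
    [0.01, [0, 0, 0], 0],
    [0.01, [0, 0, -0.01], 0],
    [0.01, [0, 0, -0.015], 0],
  ],
)

```text
time: 43.18
tcp_pos: [451.9, -403.4, 29.6]
tool_rot: [-0.042, -0.407, 0.912, 0.016]
ft_force: [-0.1, 0.0, -0.4]
grip_width: 31.8
```

arm_command(
  steps=[
    [0.01, [0, 0, -0.025], 0],
    [0.01, [0, 0, -0.03], 0],
    [0.01, [0, 0, -0.03], 0],
    [0.01, [0, 0, -0.025], 0],
    [0.01, [0, 0, -0.015], 0],
  ],
)

```text
time: 43.6
tcp_pos: [462.3, -401.4, 160.3]
tool_rot: [-0.043, -0.407, 0.912, 0.018]
ft_force: [-0.0, -0.1, -0.2]
grip_width: 32.4
```

```bash
python3 plan.py "461 -206 175 -1.57 0.01 20"
python3 - <<'E'
from h import *
C=shot('top')
for l in ['caddy','caddy_notch']: pass
for m,r,k in masks('top','lighter1'): print(np.round(r),round(k,2),onz(C,[r[:2]],30)[0].round())
E
```

```text
tilt [-0.093 -0.001] t 43.6 [ 462.3 -401.4  160.3] yaw -2.300 j6 1.64 w 32.4 F [-0.  -0.1 -0.2]
end [ 460.8 -205.9  175.2] -1.57 j6~1.19
[[0.01,[-0.014,0.013,-0.001],-0.07],[0.01,[-0.015,0.012,-0.001],-0.07],[0.01,[-0.015,0.011,-0.002],-0.07],[0.01,[-0.016,0.009,-0.001],-0.07],[0.01,[-0.017,0.008,-0.002],-0.07]]
[[0.01,[-0.017,0.007,-0.001],-0.07],[0.01,[-0.018,0.006,-0.002],-0.07],[0.01,[-0.018,0.005,-0.001],-0.07],[0.01,[-0.019,0.003,-0.002],-0.07],[0.01,[-0.013,0.002,-0.001],-0.05]]
[[0.01,[-0.008,0.001,-0.001],-0.03],[0.01,[-0.004,-0,0],-0.02],[0.01,[-0.001,-0,0],0],[0.01,[0,0,0],0],[0.01,[0,0,0],0]]
[317. 210.  15.  22.] 0.63 [ 464. -240.   30.]
```

arm_command(
  steps=[
    [0.01, [-0.014, 0.013, -0.001], -0.07],
    [0.01, [-0.015, 0.012, -0.001], -0.07],
    [0.01, [-0.015, 0.011, -0.002], -0.07],
    [0.01, [-0.016, 0.009, -0.001], -0.07],
    [0.01, [-0.017, 0.008, -0.002], -0.07],
  ],
)

```text
time: 44.12
tcp_pos: [460.4, -307.3, 165.8]
tool_rot: [-0.039, -0.564, 0.825, 0.024]
ft_force: [0.5, 0.7, 0.6]
grip_width: 31.6
```

arm_command(
  steps=[
    [0.01, [-0.017, 0.007, -0.001], -0.07],
    [0.01, [-0.018, 0.006, -0.002], -0.07],
    [0.01, [-0.018, 0.005, -0.001], -0.07],
    [0.01, [-0.015, 0.003, 0], -0.07],
    [0.01, [-0.009, 0.001, 0], -0.05],
  ],
)

```text
time: 44.53
tcp_pos: [453.7, -219.8, 165.8]
tool_rot: [-0.035, -0.698, 0.714, 0.035]
ft_force: [-0.0, -0.0, -0.4]
grip_width: 31.7
```

arm_command(
  steps=[
    [0.01, [-0.004, 0, 0], -0.03],
    [0.01, [0, 0, 0], -0.01],
    [0.01, [0, 0, 0], 0],
    [0.01, [0, 0, 0], 0],
    [0.01, [0, 0, 0], 0],
  ],
)

```text
time: 44.95
tcp_pos: [450.8, -212.6, 162.8]
tool_rot: [0.036, 0.714, -0.698, -0.039]
ft_force: [0.0, -0.3, -0.8]
grip_width: 31.9
```

```bash
python3 plan.py "461 -204 95 -1.57 0.01 13" "461 -204 44 -1.57 0.01 12"
```

```text
tilt [-0.105  0.004] t 45.0 [ 450.8 -212.6  162.8] yaw -1.549 j6 1.14 w 31.9 F [ 0.  -0.3 -0.8]
end [ 460.6 -204.    95.4] -1.569 j6~1.18
end [ 461.2 -203.8   44.1] -1.569 j6~1.18
[[0.01,[-0.001,-0.003,0.01],0],[0.01,[-0.001,-0.003,0.01],0],[0.01,[-0.001,-0.003,0.011],0],[0.01,[-0.001,-0.002,0.01],0.01],[0.01,[-0.002,-0.003,0.011],0]]
[[0.01,[-0.001,-0.002,0.007],0.01],[0.01,[-0.001,-0.001,0.005],0],[0.01,[-0,-0,0.002],0],[0.01,[-0,-0,0],0],[0.01,[0,-0.001,0.009],0]]
[[0.01,[0,-0.001,0.01],0],[0.01,[0,-0.001,0.009],0],[0.01,[0,-0.001,0.01],0],[0.01,[0,-0.001,0.007],0],[0.01,[0,-0,0.004],0]]
[[0.01,[0,-0.001,0.002],0],[0.01,[0,0,0],0],[0.01,[0,0,0],0],[0.01,[0,0,0],0],[0.01,[0,0,0],0]]
```

arm_command(
  steps=[
    [0.01, [-0.001, -0.003, 0.01], 0],
    [0.01, [-0.001, -0.003, 0.01], 0],
    [0.01, [-0.001, -0.003, 0.011], 0],
    [0.01, [-0.001, -0.003, 0.01], 0.01],
    [0.01, [-0.001, -0.003, 0.01], 0],
  ],
)

```text
time: 45.37
tcp_pos: [461.9, -208.7, 106.8]
tool_rot: [0.035, 0.709, -0.704, -0.037]
ft_force: [0.1, -0.3, -0.3]
grip_width: 32.1
```

arm_command(
  steps=[
    [0.01, [-0.001, -0.001, 0.006], 0],
    [0.01, [0, 0, 0.003], 0.01],
    [0.01, [0, 0, 0], 0],
    [0.01, [0, 0, 0], 0],
    [0.01, [0, 0, 0], 0],
  ],
)

```text
time: 45.78
tcp_pos: [460.3, -206.3, 92.3]
tool_rot: [-0.037, -0.705, 0.707, 0.04]
ft_force: [-1.0, -0.7, -0.5]
grip_width: 32.0
```

```bash
python3 plan.py "461 -204 44 -1.57 0.01 10"
```

```text
tilt [-0.109  0.005] t 45.8 [ 460.3 -206.3   92.3] yaw -1.575 j6 1.19 w 32.0 F [-1.  -0.7 -0.5]
end [ 461.  -204.    43.9] -1.575 j6~1.20
[[0.01,[-0,-0.001,0.009],-0],[0.01,[-0,-0.001,0.009],-0],[0.01,[-0.001,-0.001,0.009],-0],[0.01,[-0,-0.001,0.009],-0],[0.01,[-0.001,-0.001,0.006],-0]]
[[0.01,[-0,-0.001,0.004],-0],[0.01,[-0,0,0.002],-0],[0.01,[-0,0,-0],-0],[0.01,[0,0,0],0],[0.01,[0,0,0],0]]
```

arm_command(
  steps=[
    [0.01, [0, -0.001, 0.009], 0],
    [0.01, [0, -0.001, 0.009], 0],
    [0.01, [-0.001, -0.001, 0.009], 0],
    [0.01, [0, -0.001, 0.009], 0],
    [0.01, [0, 0, 0.004], 0],
  ],
)

```text
time: 46.2
tcp_pos: [461.7, -205.9, 50.6]
tool_rot: [-0.036, -0.705, 0.708, 0.038]
ft_force: [0.8, -0.5, -1.0]
grip_width: 31.9
```

arm_command(
  steps=[
    [0.01, [0, 0, 0], 0],
    [0.01, [0, 0, 0], 0],
    [0.01, [0, 0, 0], 0],
    [0.01, [0, 0, 0], 0],
    [0.01, [0, 0, 0], 0],
  ],
)

```text
time: 46.62
tcp_pos: [460.6, -205.5, 48.7]
tool_rot: [-0.036, -0.705, 0.708, 0.039]
ft_force: [-0.4, -0.2, -0.5]
grip_width: 32.1
```

arm_command(
  steps=[
    [0.04, [0, 0, 0], 0],
    [0.04, [0, 0, 0], 0],
    [0.04, [0, 0, 0], 0],
    [0.04, [0, 0, 0], 0],
    [0.04, [0, 0, -0.005], 0],
  ],
)

```text
time: 47.03
tcp_pos: [461.5, -205.7, 54.5]
tool_rot: [-0.036, -0.705, 0.708, 0.039]
ft_force: [0.6, -0.1, 0.0]
grip_width: 40.0
```

arm_command(
  steps=[
    [0.04, [0, 0, -0.015], 0],
    [0.04, [0, 0, -0.025], 0],
    [0.04, [0, 0, -0.03], 0],
    [0.05, [0, 0, -0.03], 0],
    [0.085, [0, 0, -0.03], 0],
  ],
)

```text
time: 47.45
tcp_pos: [471.2, -204.3, 184.5]
tool_rot: [-0.039, -0.704, 0.707, 0.045]
ft_force: [1.1, 0.3, -0.3]
grip_width: 60.6
```

```bash
python3 plan.py "458.5 8.5 220 -0.24 0.085 25"
```

```text
tilt [-0.118  0.01 ] t 47.5 [ 471.2 -204.3  184.5] yaw -1.575 j6 1.19 w 60.6 F [ 1.1  0.3 -0.3]
end [458.6   8.1 220.2] -0.235 j6~0.28
[[0.085,[-0.017,0.001,-0.003],-0.11],[0.085,[-0.017,-0,-0.003],-0.11],[0.085,[-0.017,-0.002,-0.002],-0.11],[0.085,[-0.017,-0.004,-0.003],-0.11],[0.085,[-0.016,-0.006,-0.002],-0.11]]
[[0.085,[-0.015,-0.008,-0.003],-0.11],[0.085,[-0.015,-0.01,-0.002],-0.11],[0.085,[-0.013,-0.011,-0.003],-0.1],[0.085,[-0.012,-0.012,-0.002],-0.11],[0.085,[-0.011,-0.014,-0.003],-0.1]]
[[0.085,[-0.009,-0.014,-0.002],-0.11],[0.085,[-0.006,-0.011,-0.002],-0.07],[0.085,[-0.003,-0.007,-0.001],-0.05],[0.085,[-0.001,-0.003,-0.001],-0.02],[0.085,[-0,-0.001,0],-0.01]]
```

arm_command(
  steps=[
    [0.085, [0, 0, 0], -0.11],
    [0.085, [0, 0, 0], -0.11],
    [0.085, [0, 0, 0], -0.11],
    [0.085, [0, 0, 0], -0.11],
    [0.085, [0, 0, 0], -0.11],
  ],
)

```text
time: 47.87
tcp_pos: [476.8, -206.3, 196.1]
tool_rot: [0.023, 0.876, -0.48, -0.045]
ft_force: [0.1, 0.6, 0.1]
grip_width: 84.7
```

```bash
python3 plan.py; python3 -c "
from h import *
print(env.state()['joint_positions'].round(3))"
```

```text
tilt [-0.101  0.002] t 47.9 [ 476.8 -206.3  196.1] yaw -1.006 j6 0.62 w 84.7 F [0.1 0.6 0.1]
[-0.409  0.358  1.831 -0.044  1.047  0.618]
```

arm_command(
  steps=[
    [0.085, [0, 0, 0], -0.11],
    [0.085, [0, 0, 0], -0.11],
    [0.085, [0, 0, 0], -0.11],
    [0.085, [0, 0, 0], -0.11],
    [0.085, [0, 0, 0], -0.11],
  ],
)

```text
time: 48.28
tcp_pos: [476.6, -206.1, 198.7]
tool_rot: [0.01, 0.976, -0.211, -0.049]
ft_force: [-0.5, -0.3, -0.9]
grip_width: 84.9
```

```bash
python3 plan.py; python3 -c "
from h import *
print(env.state()['joint_positions'].round(3))"
```

```text
tilt [-0.099  0.002] t 48.3 [ 476.6 -206.1  198.7] yaw -0.427 j6 0.04 w 84.9 F [-0.5 -0.3 -0.9]
[-0.409  0.353  1.831 -0.044  1.05   0.039]
```

arm_command(
  steps=[
    [0.085, [0, 0, 0.003], 0],
    [0.085, [0, 0, 0.003], 0],
    [0.085, [0, 0, 0.003], 0],
    [0.085, [0, 0, 0.003], 0],
    [0.085, [0, 0, 0.003], 0],
  ],
)

```text
time: 48.7
tcp_pos: [475.2, -206.1, 184.1]
tool_rot: [0.01, 0.976, -0.214, -0.048]
ft_force: [1.3, 0.3, -0.4]
grip_width: 85.1
```

```bash
python3 plan.py; python3 -c "
from h import *
print(env.state()['joint_positions'].round(3))"
```

```text
tilt [-0.097  0.001] t 48.7 [ 475.2 -206.1  184.1] yaw -0.433 j6 0.05 w 85.1 F [ 1.3  0.3 -0.4]
[-0.41   0.371  1.845 -0.045  1.016  0.046]
```

```bash
python3 plan.py "480 0 480 -0.24 0.085 36" "760 0 480 -0.24 0.085 36"
```

```text
tilt [-0.097  0.001] t 48.7 [ 475.2 -206.1  184.1] yaw -0.433 j6 0.05 w 85.1 F [ 1.3  0.3 -0.4]
end [4.797e+02 4.000e-01 4.802e+02] -0.243 j6~0.27
end [ 7.599e+02 -1.000e-01  4.799e+02] -0.243 j6~0.27
[[0.085,[-0.009,-0.016,-0.026],-0.02],[0.085,[-0.009,-0.016,-0.026],-0.02],[0.085,[-0.009,-0.016,-0.026],-0.02],[0.085,[-0.009,-0.016,-0.026],-0.02],[0.085,[-0.008,-0.016,-0.026],-0.02]]
[[0.085,[-0.008,-0.016,-0.026],-0.01],[0.085,[-0.008,-0.017,-0.026],-0.02],[0.085,[-0.007,-0.017,-0.026],-0.01],[0.085,[-0.007,-0.017,-0.026],-0.02],[0.085,[-0.007,-0.016,-0.025],-0.01]]
[[0.085,[-0.005,-0.012,-0.018],-0.01],[0.085,[-0.003,-0.007,-0.011],-0.01],[0.085,[-0.001,-0.004,-0.005],-0],[0.085,[-0.001,-0.001,-0.002],-0],[0.085,[0.032,-0.008,-0.003],-0]]
[[0.085,[0.032,-0.008,-0.003],-0],[0.085,[0.032,-0.008,-0.003],-0],[0.085,[0.032,-0.008,-0.003],-0],[0.085,[0.033,-0.008,-0.003],-0],[0.085,[0.032,-0.008,-0.004],-0]]
[[0.085,[0.033,-0.008,-0.003],-0],[0.085,[0.023,-0.005,-0.003],-0],[0.085,[0.014,-0.003,-0.001],-0],[0.085,[0.006,-0.002,-0.001],-0],[0.085,[0.002,-0,-0],-0]]
```

arm_command(
  steps=[
    [0.085, [-0.01, -0.02, -0.03], -0.02],
    [0.085, [-0.01, -0.02, -0.03], -0.02],
    [0.085, [-0.01, -0.02, -0.03], -0.02],
    [0.085, [0, 0, 0], 0.05],
    [0.085, [0, 0, 0], 0.05],
  ],
)

```text
time: 49.12
tcp_pos: [478.9, -136.4, 273.6]
tool_rot: [0.01, 0.97, -0.237, -0.052]
ft_force: [-1.0, 0.1, -0.4]
grip_width: 85.2
```

arm_command(
  steps=[
    [0.085, [0, 0, 0], 0.05],
    [0.085, [0, 0, 0], -0.05],
    [0.085, [0, 0, 0], -0.05],
    [0.085, [0, 0, 0], 0.05],
    [0.085, [0, 0, 0], -0.05],
  ],
)

```text
time: 49.53
tcp_pos: [479.4, -135.3, 274.0]
tool_rot: [0.009, 0.975, -0.216, -0.051]
ft_force: [0.1, 1.1, 0.5]
grip_width: 84.7
```

```bash
python3 plan.py
```

```text
tilt [-0.103  0.004] t 49.5 [ 479.4 -135.3  274. ] yaw -0.439 j6 0.16 w 84.7 F [0.1 1.1 0.5]
```

arm_command(
  steps=[
    [0.085, [0, 0, 0.035], 0],
    [0.085, [0, 0, 0.035], 0],
    [0.085, [0, 0, 0.035], 0],
    [0.085, [0, 0, 0], 0],
    [0.085, [0, 0, 0], 0],
  ],
)

```text
time: 49.95
tcp_pos: [470.7, -135.4, 167.8]
tool_rot: [0.01, 0.975, -0.218, -0.048]
ft_force: [0.1, -0.6, 0.9]
grip_width: 84.9
```

```bash
python3 plan.py
```

```text
tilt [-0.097  0.002] t 50.0 [ 470.7 -135.4  167.8] yaw -0.442 j6 0.17 w 84.9 F [ 0.1 -0.6  0.9]
```

arm_command(
  steps=[
    [0.085, [0, 0, 0], 0.05],
    [0.085, [0, 0, 0], -0.05],
    [0.085, [0, 0, 0], -0.05],
    [0.085, [0, 0, 0], 0.05],
    [0.085, [0, 0, 0], -0.05],
  ],
)

```text
time: 50.37
tcp_pos: [474.6, -136.5, 175.1]
tool_rot: [0.009, 0.98, -0.195, -0.045]
ft_force: [-0.1, 0.3, 0.3]
grip_width: 84.9
```

```bash
python3 plan.py
```

```text
tilt [-0.092  0.   ] t 50.4 [ 474.6 -136.5  175.1] yaw -0.395 j6 0.12 w 84.9 F [-0.1  0.3  0.3]
```

arm_command(
  steps=[
    [0.085, [0, 0, 0], 0.05],
    [0.085, [0, 0, 0], -0.05],
    [0.085, [0, 0, 0], -0.05],
    [0.085, [0, 0, 0], 0.05],
    [0.085, [0, 0, 0], -0.05],
  ],
)

```text
time: 50.78
tcp_pos: [481.2, -138.2, 186.4]
tool_rot: [0.008, 0.984, -0.171, -0.038]
ft_force: [-0.1, -0.1, 0.3]
grip_width: 84.9
```

```bash
python3 plan.py
```

```text
tilt [-0.078 -0.004] t 50.8 [ 481.2 -138.2  186.4] yaw -0.345 j6 0.07 w 84.9 F [-0.1 -0.1  0.3]
```

arm_command(
  steps=[
    [0.085, [0, 0, 0], 0.05],
    [0.085, [0, 0, 0], -0.05],
    [0.085, [0, 0, 0], -0.05],
    [0.085, [0, 0, 0], 0.05],
    [0.085, [0, 0, 0], -0.05],
  ],
)

```text
time: 51.2
tcp_pos: [487.6, -139.9, 198.2]
tool_rot: [0.009, 0.989, -0.147, -0.031]
ft_force: [0.3, 0.8, 0.4]
grip_width: 85.0
```

```bash
python3 plan.py
```

```text
tilt [-0.063 -0.008] t 51.2 [ 487.6 -139.9  198.2] yaw -0.296 j6 0.02 w 85.0 F [0.3 0.8 0.4]
```

arm_command(
  steps=[
    [0.085, [0, 0, 0.001], 0.05],
    [0.085, [0, 0, 0.001], -0.05],
    [0.085, [0, 0, 0.001], 0.05],
    [0.085, [0, 0, 0.001], -0.05],
    [0.085, [0, 0, 0.001], 0.05],
  ],
)

```text
time: 51.62
tcp_pos: [493.7, -141.7, 205.3]
tool_rot: [0.01, 0.985, -0.172, -0.023]
ft_force: [-0.3, 0.6, -0.1]
grip_width: 85.0
```

```bash
python3 plan.py
```

```text
tilt [-0.048 -0.012] t 51.6 [ 493.7 -141.7  205.3] yaw -0.346 j6 0.08 w 85.0 F [-0.3  0.6 -0.1]
```

arm_command(
  steps=[
    [0.085, [0, 0, 0.002], 0],
    [0.085, [0, 0, 0.002], 0],
    [0.085, [0, 0, 0.002], 0],
    [0.085, [0, 0, 0.002], 0],
    [0.085, [0, 0, 0.002], 0],
  ],
)

```text
time: 52.03
tcp_pos: [496.9, -142.8, 201.4]
tool_rot: [0.011, 0.985, -0.172, -0.018]
ft_force: [0.3, 0.3, 0.3]
grip_width: 85.0
```

```bash
python3 plan.py
```

```text
tilt [-0.039 -0.015] t 52.0 [ 496.9 -142.8  201.4] yaw -0.346 j6 0.08 w 85.0 F [0.3 0.3 0.3]
```

```bash
python3 plan.py "458 140 205 -0.24 0.085 25"
```

```text
tilt [-0.039 -0.015] t 52.0 [ 496.9 -142.8  201.4] yaw -0.346 j6 0.08 w 85.0 F [0.3 0.3 0.3]
end [457.7 140.6 204.6] -0.236 j6~0.55
[[0.085,[-0.011,-0.02,-0.001],-0.01],[0.085,[-0.01,-0.021,-0],-0.01],[0.085,[-0.01,-0.021,-0.001],-0.01],[0.085,[-0.01,-0.021,-0],-0.01],[0.085,[-0.01,-0.021,-0.001],-0.01]]
[[0.085,[-0.01,-0.021,-0],-0.01],[0.085,[-0.009,-0.021,-0.001],-0.01],[0.085,[-0.009,-0.021,-0],-0.01],[0.085,[-0.009,-0.021,-0.001],-0.01],[0.085,[-0.009,-0.021,-0],-0]]
[[0.085,[-0.009,-0.021,-0.001],-0.01],[0.085,[-0.006,-0.015,-0],-0],[0.085,[-0.004,-0.009,-0],-0],[0.085,[-0.002,-0.004,-0],-0],[0.085,[-0.001,-0.002,-0],-0.01]]
```

arm_command(
  steps=[
    [0.085, [-0.011, -0.02, 0], -0.01],
    [0.085, [-0.011, -0.021, 0], -0.01],
    [0.085, [-0.01, -0.021, 0], -0.01],
    [0.085, [-0.01, -0.021, 0], -0.01],
    [0.085, [-0.01, -0.021, 0], -0.01],
  ],
)

```text
time: 52.45
tcp_pos: [480.9, -27.6, 199.2]
tool_rot: [0.011, 0.989, -0.149, -0.018]
ft_force: [0.6, -0.5, -0.8]
grip_width: 85.1
```

arm_command(
  steps=[
    [0.085, [-0.01, -0.021, 0], -0.01],
    [0.085, [-0.009, -0.021, 0], -0.01],
    [0.085, [-0.009, -0.021, 0], -0.01],
    [0.085, [-0.009, -0.021, 0], -0.01],
    [0.085, [-0.009, -0.021, 0], 0],
  ],
)

```text
time: 52.87
tcp_pos: [463.4, 91.3, 197.1]
tool_rot: [0.011, 0.992, -0.127, -0.019]
ft_force: [0.4, 0.5, -1.3]
grip_width: 85.1
```

arm_command(
  steps=[
    [0.085, [-0.006, -0.015, 0], -0.01],
    [0.085, [-0.004, -0.009, 0], 0],
    [0.085, [-0.002, -0.005, 0], 0.01],
    [0.085, [0, 0, 0.002], 0.01],
    [0.085, [0, 0, 0.002], 0],
  ],
)

```text
time: 53.28
tcp_pos: [457.6, 127.0, 192.2]
tool_rot: [0.011, 0.991, -0.13, -0.02]
ft_force: [-0.0, 0.1, 0.5]
grip_width: 84.8
```

```bash
python3 plan.py
```

```text
tilt [-0.042 -0.016] t 53.3 [457.6 127.  192.2] yaw -0.262 j6 0.51 w 84.8 F [-0.   0.1  0.5]
```

arm_command(
  steps=[
    [0.085, [0, 0, 0.003], 0],
    [0.085, [0, 0, 0.003], 0],
    [0.085, [0, 0, 0.003], 0],
    [0.085, [0, 0, 0.003], 0],
    [0.085, [0, 0, 0.003], 0],
  ],
)

```text
time: 53.7
tcp_pos: [457.3, 123.8, 175.4]
tool_rot: [0.011, 0.991, -0.133, -0.02]
ft_force: [-0.7, 0.2, 0.6]
grip_width: 85.0
```

```bash
python3 plan.py
```

```text
tilt [-0.043 -0.017] t 53.7 [457.3 123.8 175.4] yaw -0.266 j6 0.51 w 85.0 F [-0.7  0.2  0.6]
```

arm_command(
  steps=[
    [0.085, [0, 0, 0.003], 0],
    [0.085, [0, 0, 0.003], 0],
    [0.085, [0, 0, 0.003], 0],
    [0.085, [0, 0, 0.003], 0],
    [0.085, [0, 0, 0.003], 0],
  ],
)

```text
time: 54.12
tcp_pos: [456.6, 122.8, 158.5]
tool_rot: [0.011, 0.991, -0.133, -0.02]
ft_force: [1.2, -0.4, -0.0]
grip_width: 84.8
```

```bash
python3 plan.py "459 8.5 130 -0.245 0.085 20"
```

```text
tilt [-0.043 -0.017] t 54.1 [456.6 122.8 158.5] yaw -0.267 j6 0.51 w 84.8 F [ 1.2 -0.4 -0. ]
end [459.3   8.5 130.3] -0.247 j6~0.27
[[0.085,[0.005,0.017,0.005],-0],[0.085,[0.005,0.017,0.005],-0],[0.085,[0.005,0.017,0.005],-0.01],[0.085,[0.005,0.017,0.004],-0],[0.085,[0.005,0.017,0.005],-0.01]]
[[0.085,[0.004,0.012,0.003],-0],[0.085,[0.002,0.008,0.002],-0],[0.085,[0.001,0.003,0.001],-0],[0.085,[0.001,0.001,0],-0],[0.085,[0,0,0],0]]
```

arm_command(
  steps=[
    [0.085, [0, 0, 0], 0.05],
    [0.085, [0, 0, 0], -0.05],
    [0.085, [0, 0, 0], -0.05],
    [0.085, [0, 0, 0], 0.05],
    [0.085, [0, 0, 0], -0.05],
  ],
)

```text
time: 54.53
tcp_pos: [455.9, 122.9, 156.7]
tool_rot: [0.011, 0.994, -0.108, -0.021]
ft_force: [0.1, 0.6, -1.7]
grip_width: 85.1
```

arm_command(
  steps=[
    [0.085, [0, 0, 0], 0.05],
    [0.085, [0, 0, 0], -0.05],
    [0.085, [0, 0, 0], 0.05],
    [0.085, [0, 0, 0], -0.05],
    [0.085, [0, 0, 0], 0.05],
  ],
)

```text
time: 54.95
tcp_pos: [455.9, 123.2, 155.8]
tool_rot: [0.012, 0.991, -0.131, -0.021]
ft_force: [-0.2, -0.1, 0.1]
grip_width: 85.1
```

```bash
python3 plan.py
```

```text
tilt [-0.045 -0.017] t 55.0 [455.9 123.2 155.8] yaw -0.264 j6 0.51 w 85.1 F [-0.2 -0.1  0.1]
```

arm_command(
  steps=[
    [0.085, [0, 0, 0], 0.05],
    [0.085, [0, 0, 0], -0.05],
    [0.085, [0, 0, 0], -0.05],
    [0.085, [0, 0, 0], 0.05],
    [0.085, [0, 0, 0], -0.05],
  ],
)

```text
time: 55.37
tcp_pos: [455.8, 123.6, 154.9]
tool_rot: [0.011, 0.994, -0.107, -0.021]
ft_force: [0.2, 0.4, -0.1]
grip_width: 85.1
```

arm_command(
  steps=[
    [0.085, [0, 0, 0], 0.05],
    [0.085, [0, 0, 0], -0.05],
    [0.085, [0, 0, 0], 0.05],
    [0.085, [0, 0, 0], -0.05],
    [0.085, [0, 0, 0], 0.05],
  ],
)

```text
time: 55.78
tcp_pos: [455.8, 123.9, 154.0]
tool_rot: [0.012, 0.991, -0.13, -0.021]
ft_force: [-0.2, -0.2, -0.3]
grip_width: 85.0
```

```bash
python3 plan.py "459 8.5 130 -0.245 0.085 20"
```

```text
tilt [-0.045 -0.017] t 55.8 [455.8 123.9 154. ] yaw -0.262 j6 0.51 w 85.0 F [-0.2 -0.2 -0.3]
end [458.5   8.7 129.9] -0.242 j6~0.27
[[0.085,[0.005,0.017,0.004],-0],[0.085,[0.005,0.017,0.004],-0],[0.085,[0.005,0.017,0.004],-0],[0.085,[0.006,0.017,0.004],-0.01],[0.085,[0.005,0.018,0.004],-0]]
[[0.085,[0.004,0.012,0.003],-0],[0.085,[0.002,0.008,0.002],-0],[0.085,[0.001,0.003,0.001],-0.01],[0.085,[0,0.001,-0],0],[0.085,[0,0,0],0]]
```

arm_command(
  steps=[
    [0.085, [0, 0, -0.03], 0],
    [0.085, [0, 0, -0.03], 0],
    [0.085, [0, 0, -0.03], 0],
    [0.085, [0, 0, -0.01], 0.02],
    [0.085, [0, 0, 0], -0.02],
  ],
)

```text
time: 56.2
tcp_pos: [459.0, 125.7, 255.5]
tool_rot: [0.013, 0.991, -0.131, -0.024]
ft_force: [-0.2, -0.3, -0.2]
grip_width: 85.1
```

arm_command(
  steps=[
    [0.085, [0, 0, 0.035], 0],
    [0.085, [0, 0, 0.035], 0],
    [0.085, [0, 0, 0.035], 0],
    [0.085, [0, 0, 0], 0],
    [0.085, [0, 0, 0], 0],
  ],
)

```text
time: 56.62
tcp_pos: [456.1, 124.6, 148.3]
tool_rot: [0.011, 0.992, -0.127, -0.02]
ft_force: [0.6, -0.4, 1.0]
grip_width: 84.9
```

arm_command(
  steps=[
    [0.085, [0, 0, 0], 0.05],
    [0.085, [0, 0, 0], -0.05],
    [0.085, [0, 0, 0], -0.05],
    [0.085, [0, 0, 0], 0.05],
    [0.085, [0, 0, 0], -0.05],
  ],
)

```text
time: 57.03
tcp_pos: [457.6, 125.1, 152.8]
tool_rot: [0.01, 0.995, -0.1, -0.02]
ft_force: [0.8, -0.1, 0.2]
grip_width: 85.1
```

```bash
python3 plan.py
```

```text
tilt [-0.041 -0.016] t 57.0 [457.6 125.1 152.8] yaw -0.201 j6 0.45 w 85.1 F [ 0.8 -0.1  0.2]
```

arm_command(
  steps=[
    [0.085, [0, 0, 0], 0.05],
    [0.085, [0, 0, 0], -0.05],
    [0.085, [0, 0, 0], 0.05],
    [0.085, [0, 0, 0], -0.05],
    [0.085, [0, 0, 0], 0.05],
  ],
)

```text
time: 57.45
tcp_pos: [461.9, 126.3, 161.4]
tool_rot: [0.009, 0.992, -0.122, -0.015]
ft_force: [0.3, 1.4, 0.3]
grip_width: 84.9
```

```bash
python3 plan.py
```

```text
tilt [-0.031 -0.014] t 57.5 [461.9 126.3 161.4] yaw -0.244 j6 0.49 w 84.9 F [0.3 1.4 0.3]
```

arm_command(
  steps=[
    [0.085, [0, 0, 0], 0.05],
    [0.085, [0, 0, 0], -0.05],
    [0.085, [0, 0, 0], 0.05],
    [0.085, [0, 0, 0], -0.05],
    [0.085, [0, 0, 0], 0.05],
  ],
)

```text
time: 57.87
tcp_pos: [466.1, 127.5, 170.2]
tool_rot: [0.007, 0.989, -0.146, -0.01]
ft_force: [0.2, 0.4, 0.5]
grip_width: 85.5
```

```bash
python3 plan.py "459 8.5 130 -0.245 0.085 20"
```

```text
tilt [-0.021 -0.011] t 57.9 [466.1 127.5 170.2] yaw -0.292 j6 0.54 w 85.5 F [0.2 0.4 0.5]
end [458.7   8.6 129.7] -0.242 j6~0.27
[[0.085,[0.004,0.016,0.006],-0.01],[0.085,[0.004,0.016,0.006],-0.01],[0.085,[0.003,0.016,0.006],-0.01],[0.085,[0.003,0.015,0.005],-0],[0.085,[0.003,0.016,0.006],-0.01]]
[[0.085,[0.003,0.015,0.005],-0],[0.085,[0.003,0.011,0.004],-0],[0.085,[0.002,0.007,0.002],-0],[0.085,[0,0.003,0.001],-0.01],[0.085,[0,0.001,0.001],0]]
```

arm_command(
  steps=[
    [0.085, [0, 0, 0], -0.05],
    [0.085, [0, 0, 0], -0.05],
    [0.085, [0, 0, 0], 0.05],
    [0.085, [0, 0, 0], -0.05],
    [0.085, [0, 0, 0], 0.05],
  ],
)

```text
time: 58.28
tcp_pos: [470.1, 128.7, 179.2]
tool_rot: [0.005, 0.993, -0.118, -0.005]
ft_force: [0.8, -1.0, 0.3]
grip_width: 84.8
```

arm_command(
  steps=[
    [0.085, [0, 0, 0], -0.05],
    [0.085, [0, 0, 0], 0.05],
    [0.085, [0, 0, 0], -0.05],
    [0.085, [0, 0, 0], 0.05],
    [0.085, [0, 0, 0], -0.05],
  ],
)

```text
time: 58.7
tcp_pos: [473.8, 129.8, 188.2]
tool_rot: [0.003, 0.996, -0.092, -0.0]
ft_force: [-0.5, 1.2, -0.5]
grip_width: 84.8
```

arm_command(
  steps=[
    [0.085, [0, 0, 0], 0.05],
    [0.085, [0, 0, 0], 0.05],
    [0.085, [0, 0, 0], -0.05],
    [0.085, [0, 0, 0], 0.05],
    [0.085, [0, 0, 0], -0.05],
  ],
)

```text
time: 59.12
tcp_pos: [477.3, 130.9, 197.3]
tool_rot: [0.001, 0.993, -0.116, 0.005]
ft_force: [0.6, 0.3, -0.3]
grip_width: 84.8
```

```bash
python3 plan.py "459 8.5 130 -0.245 0.085 20"
```

```text
tilt [ 0.009 -0.004] t 59.1 [477.3 130.9 197.3] yaw -0.233 j6 0.48 w 84.8 F [ 0.6  0.3 -0.3]
end [459.1   8.7 129.6] -0.243 j6~0.27
[[0.085,[0.001,0.015,0.008],0],[0.085,[0.001,0.015,0.008],0],[0.085,[0.001,0.015,0.008],0],[0.085,[0.001,0.014,0.008],0],[0.085,[0.001,0.015,0.008],0]]
[[0.085,[0.001,0.014,0.008],0],[0.085,[0.002,0.015,0.008],0.01],[0.085,[0.001,0.01,0.006],0],[0.085,[0.001,0.007,0.004],0],[0.085,[-0,0.003,0.001],0]]
[[0.085,[-0,0,0.001],0],[0.085,[0,0,0],0],[0.085,[0,0,0],0],[0.085,[0,0,0],0],[0.085,[0,0,0],0]]
```

```bash
python3 plan.py "459 8.7 140 -1.816 0.07 20"
```

```text
tilt [ 0.009 -0.004] t 59.1 [477.3 130.9 197.3] yaw -0.233 j6 0.48 w 84.8 F [ 0.6  0.3 -0.3]
end [458.5   8.5 139.6] 1.327 j6~-1.30
[[0.07,[0.001,0.009,0.004],-0.11],[0.07,[-0,0.009,0.004],-0.11],[0.07,[-0.001,0.008,0.004],-0.11],[0.07,[-0.002,0.008,0.004],-0.11],[0.07,[-0.003,0.008,0.004],-0.11]]
[[0.07,[-0.004,0.008,0.004],-0.11],[0.07,[-0.005,0.007,0.004],-0.11],[0.07,[-0.005,0.007,0.004],-0.11],[0.07,[-0.006,0.006,0.004],-0.11],[0.07,[-0.007,0.005,0.004],-0.11]]
[[0.07,[-0.007,0.004,0.004],-0.1],[0.07,[-0.008,0.004,0.004],-0.11],[0.07,[-0.008,0.003,0.004],-0.1],[0.07,[-0.006,0.001,0.003],-0.07],[0.07,[-0.004,0,0.002],-0.05]]
[[0.07,[-0.001,0,0],-0.02],[0.07,[-0.001,0,0.001],-0.01],[0.07,[0,0,0],0],[0.07,[0,0,0],0],[0.07,[0,0,0],0]]
```

```bash
python3 plan.py "468 70 168 -1.02 0.07 20" "459 8.7 140 -1.816 0.07 20"
```

```text
tilt [ 0.009 -0.004] t 59.1 [477.3 130.9 197.3] yaw -0.233 j6 0.48 w 84.8 F [ 0.6  0.3 -0.3]
end [468.2  69.9 168.5] -1.023 j6~1.18
end [459.    8.2 139.6] -1.813 j6~1.84
[[0.07,[0.001,0.008,0.004],0.11],[0.07,[0.001,0.008,0.004],0.11],[0.07,[0.002,0.008,0.004],0.11],[0.07,[0.003,0.008,0.004],0.1],[0.07,[0.004,0.007,0.004],0.11]]
[[0.07,[0.005,0.007,0.004],0.1],[0.07,[0.004,0.004,0.003],0.07],[0.07,[0.003,0.003,0.002],0.05],[0.07,[0.001,0.001,0],0.02],[0.07,[0.001,0,0],0.01]]
[[0.07,[0.006,0.005,0.004],0.11],[0.07,[0.007,0.005,0.004],0.11],[0.07,[0.007,0.004,0.004],0.11],[0.07,[0.008,0.003,0.004],0.11],[0.07,[0.008,0.002,0.004],0.1]]
[[0.07,[0.008,0.001,0.004],0.11],[0.07,[0.006,0,0.002],0.07],[0.07,[0.004,0,0.002],0.05],[0.07,[0.002,0,0],0.02],[0.07,[0.001,0,0.001],0]]
```

arm_command(
  steps=[
    [0.07, [0, 0.008, 0.006], 0.11],
    [0.07, [0.001, 0.008, 0.006], 0.11],
    [0.07, [0.002, 0.008, 0.006], 0.11],
    [0.07, [0.003, 0.008, 0.006], 0.11],
    [0.07, [0.004, 0.007, 0.006], 0.11],
  ],
)

```text
time: 59.53
tcp_pos: [474.7, 91.9, 176.8]
tool_rot: [-0.004, 0.922, -0.386, 0.011]
ft_force: [-0.2, 0.5, 0.1]
grip_width: 69.5
```

arm_command(
  steps=[
    [0.07, [0.005, 0.007, 0.004], 0.11],
    [0.07, [0.006, 0.006, 0.004], 0.11],
    [0.07, [0.006, 0.006, 0.004], 0.11],
    [0.07, [0.007, 0.005, 0.004], 0.11],
    [0.07, [0.007, 0.004, 0.004], 0.11],
  ],
)

```text
time: 59.95
tcp_pos: [471.0, 49.1, 163.9]
tool_rot: [-0.011, 0.775, -0.632, 0.013]
ft_force: [-0.4, -0.1, -0.0]
grip_width: 69.9
```

arm_command(
  steps=[
    [0.07, [0.008, 0.003, 0.004], 0.11],
    [0.07, [0.008, 0.003, 0.004], 0.11],
    [0.07, [0.006, 0.002, 0.004], 0.1],
    [0.07, [0.004, 0.001, 0.003], 0.07],
    [0.07, [0.002, 0, 0.002], 0.04],
  ],
)

```text
time: 60.37
tcp_pos: [467.7, 18.5, 154.0]
tool_rot: [0.017, -0.613, 0.79, -0.013]
ft_force: [0.7, 0.1, 0.1]
grip_width: 70.0
```

```bash
python3 plan.py "459 8.7 95 -1.816 0.07 12"
```

```text
tilt [0.044 0.001] t 60.4 [467.7  18.5 154. ] yaw -1.821 j6 1.83 w 70.0 F [0.7 0.1 0.1]
end [459.6   8.9  94.5] -1.821 j6~1.84
[[0.07,[0.002,0.001,0.009],-0],[0.07,[0.002,0.001,0.009],-0],[0.07,[0.002,0.001,0.009],-0],[0.07,[0.002,0.002,0.009],-0],[0.07,[0.002,0.001,0.009],-0]]
[[0.07,[0.001,0.001,0.007],-0],[0.07,[0.001,0.001,0.004],-0],[0.07,[0,0,0.002],-0],[0.07,[0,0,0.001],-0],[0.07,[0,0,0],0]]
```

arm_command(
  steps=[
    [0.07, [0, 0, -0.03], 0],
    [0.07, [0, 0, -0.03], 0],
    [0.07, [0, 0, -0.03], 0],
    [0.07, [0, 0, 0], 0],
    [0.07, [0, 0, 0], 0],
  ],
)

```text
time: 60.78
tcp_pos: [464.8, 17.7, 253.8]
tool_rot: [0.019, -0.613, 0.79, -0.014]
ft_force: [-0.2, -0.5, -0.9]
grip_width: 69.9
```

arm_command(
  steps=[
    [0.07, [0, 0, 0], 0.05],
    [0.07, [0, 0, 0], -0.05],
    [0.07, [0, 0, 0], 0.05],
    [0.07, [0, 0, 0], -0.05],
    [0.07, [0, 0, 0], 0.02],
  ],
)

```text
time: 61.2
tcp_pos: [465.4, 17.9, 256.8]
tool_rot: [0.021, -0.605, 0.795, -0.016]
ft_force: [-0.3, 0.3, -0.4]
grip_width: 70.0
```

```bash
python3 plan.py
```

```text
tilt [0.052 0.001] t 61.2 [465.4  17.9 256.8] yaw -1.840 j6 1.85 w 70.0 F [-0.3  0.3 -0.4]
```

arm_command(
  steps=[
    [0.07, [0, 0, 0], -0.05],
    [0.07, [0, 0, 0], 0.05],
    [0.07, [0, 0, 0], -0.05],
    [0.07, [0, 0, 0], 0.05],
    [0.07, [0, 0, 0], -0.02],
  ],
)

```text
time: 61.62
tcp_pos: [464.4, 18.1, 256.1]
tool_rot: [0.02, -0.61, 0.792, -0.015]
ft_force: [-0.1, 0.7, 0.3]
grip_width: 69.7
```

```bash
python3 plan.py "459 8.7 100 -1.816 0.07 15"
```

```text
tilt [0.05  0.001] t 61.6 [464.4  18.1 256.1] yaw -1.829 j6 1.84 w 69.7 F [-0.1  0.7  0.3]
end [459.2   8.2  99.6] -1.819 j6~1.84
[[0.07,[0.001,0.001,0.014],-0],[0.07,[0.001,0.001,0.014],-0],[0.07,[0.001,0.001,0.014],-0],[0.07,[0.001,0.001,0.014],-0],[0.07,[0.001,0.001,0.013],-0]]
[[0.07,[0.001,0.001,0.014],-0],[0.07,[0.001,0.001,0.013],-0],[0.07,[0.001,0.001,0.014],-0],[0.07,[0.001,0.001,0.013],-0],[0.07,[0.001,0.001,0.014],-0.01]]
[[0.07,[0.001,0,0.009],-0],[0.07,[0.001,0,0.006],-0],[0.07,[0,0,0.003],-0],[0.07,[0.001,0,0.001],-0],[0.07,[0,0,0],0]]
```

arm_command(
  steps=[
    [0.07, [0, 0, 0.002], 0.05],
    [0.07, [0, 0, 0.002], -0.05],
    [0.07, [0, 0, 0.002], 0.05],
    [0.07, [0, 0, 0.002], -0.05],
    [0.07, [0, 0, 0.002], 0.05],
  ],
)

```text
time: 62.03
tcp_pos: [464.4, 18.2, 245.5]
tool_rot: [0.02, -0.592, 0.806, -0.014]
ft_force: [-0.9, -0.0, 0.6]
grip_width: 69.8
```

arm_command(
  steps=[
    [0.07, [0, 0, 0.002], -0.05],
    [0.07, [0, 0, 0.002], 0.05],
    [0.07, [0, 0, 0.002], -0.05],
    [0.07, [0, 0, 0.002], 0.05],
    [0.07, [0, 0, 0.002], -0.05],
  ],
)

```text
time: 62.45
tcp_pos: [464.2, 18.3, 234.4]
tool_rot: [0.019, -0.613, 0.79, -0.014]
ft_force: [-0.2, 0.1, -0.3]
grip_width: 69.8
```

```bash
python3 plan.py
```

```text
tilt [0.047 0.001] t 62.5 [464.2  18.3 234.4] yaw -1.821 j6 1.83 w 69.8 F [-0.2  0.1 -0.3]
```

arm_command(
  steps=[
    [0.07, [0, 0, 0], 0.05],
    [0.07, [0, 0, 0], -0.05],
    [0.07, [0, 0, 0], 0.05],
    [0.07, [0, 0, 0], -0.05],
    [0.07, [0, 0, 0], 0.05],
  ],
)

```text
time: 62.87
tcp_pos: [463.1, 18.4, 233.1]
tool_rot: [0.018, -0.596, 0.803, -0.013]
ft_force: [0.4, 0.2, 0.1]
grip_width: 70.4
```

arm_command(
  steps=[
    [0.07, [0, 0, 0], -0.05],
    [0.07, [0, 0, 0], 0.05],
    [0.07, [0, 0, 0], -0.05],
    [0.07, [0, 0, 0], 0.05],
    [0.07, [0, 0, 0], -0.05],
  ],
)

```text
time: 63.28
tcp_pos: [462.4, 18.5, 232.4]
tool_rot: [0.017, -0.617, 0.787, -0.012]
ft_force: [-1.0, -0.1, -1.0]
grip_width: 70.1
```

```bash
python3 plan.py "459 8.7 100 -1.816 0.07 15"
```

```text
tilt [0.041 0.001] t 63.3 [462.4  18.5 232.4] yaw -1.811 j6 1.83 w 70.1 F [-1.  -0.1 -1. ]
end [459.1   8.4 100.1] -1.811 j6~1.83
[[0.07,[0.001,0.001,0.014],0],[0.07,[0.001,0.001,0.014],0],[0.07,[0.001,0.001,0.014],0],[0.07,[0.001,0.001,0.014],0],[0.07,[0.001,0,0.014],0]]
[[0.07,[0.002,0.001,0.014],0],[0.07,[0.001,0,0.014],0],[0.07,[0.002,0.001,0.014],0],[0.07,[0.001,0,0.01],0],[0.07,[0,0,0.006],0]]
[[0.07,[0.001,0,0.003],0],[0.07,[-0,0,0.001],0],[0.07,[0,0,0],0],[0.07,[0,0,0],0],[0.07,[0,0,0],0]]
```

arm_command(
  steps=[
    [0.07, [0, 0, 0], 0.05],
    [0.07, [0, 0, 0], -0.05],
    [0.07, [0, 0, 0], 0.05],
    [0.07, [0, 0, 0], -0.05],
    [0.07, [0, 0, 0], 0.05],
  ],
)

```text
time: 63.7
tcp_pos: [461.6, 18.6, 231.7]
tool_rot: [0.016, -0.6, 0.8, -0.011]
ft_force: [-0.6, -0.0, 0.3]
grip_width: 70.1
```

arm_command(
  steps=[
    [0.07, [0, 0, 0], -0.05],
    [0.07, [0, 0, 0], 0.05],
    [0.07, [0, 0, 0], -0.05],
    [0.07, [0, 0, 0], 0.05],
    [0.07, [0, 0, 0], -0.05],
  ],
)

```text
time: 64.12
tcp_pos: [460.9, 18.7, 231.0]
tool_rot: [0.015, -0.621, 0.784, -0.011]
ft_force: [-0.4, -0.0, -0.5]
grip_width: 70.0
```

arm_command(
  steps=[
    [0.07, [0, 0, 0], 0.05],
    [0.07, [0, 0, 0], -0.05],
    [0.07, [0, 0, 0], 0.05],
    [0.07, [0, 0, 0], -0.05],
    [0.07, [0, 0, 0], 0.05],
  ],
)

```text
time: 64.53
tcp_pos: [460.2, 18.8, 230.4]
tool_rot: [0.014, -0.604, 0.797, -0.01]
ft_force: [-0.4, 0.2, 0.4]
grip_width: 70.1
```

arm_command(
  steps=[
    [0.07, [0, 0, 0], -0.05],
    [0.07, [0, 0, 0], 0.05],
    [0.07, [0, 0, 0], -0.05],
    [0.07, [0, 0, 0], 0.05],
    [0.07, [0, 0, 0], -0.05],
  ],
)

```text
time: 64.95
tcp_pos: [459.5, 18.9, 229.8]
tool_rot: [0.013, -0.625, 0.78, -0.01]
ft_force: [-0.0, -0.4, 0.2]
grip_width: 69.7
```

```bash
python3 plan.py
```

```text
tilt [0.033 0.001] t 65.0 [459.5  18.9 229.8] yaw -1.791 j6 1.81 w 69.7 F [-0.  -0.4  0.2]
```

arm_command(
  steps=[
    [0.07, [0, 0, 0.035], 0],
    [0.07, [0, 0, 0.03], 0],
    [0.07, [0, 0, 0.02], 0],
    [0.07, [0, 0, 0.01], 0],
    [0.07, [0, 0, 0.003], 0],
  ],
)

```text
time: 65.37
tcp_pos: [465.7, 19.2, 130.4]
tool_rot: [0.016, -0.628, 0.778, -0.012]
ft_force: [-0.3, 0.4, -0.7]
grip_width: 69.7
```

arm_command(
  steps=[
    [0.07, [0, 0, 0], 0.05],
    [0.07, [0, 0, 0], -0.05],
    [0.07, [0, 0, 0], 0.05],
    [0.07, [0, 0, 0], -0.05],
    [0.07, [0, 0, 0], 0.05],
  ],
)

```text
time: 65.78
tcp_pos: [465.0, 19.3, 129.9]
tool_rot: [0.015, -0.61, 0.792, -0.011]
ft_force: [-0.7, 0.2, -0.1]
grip_width: 70.5
```

arm_command(
  steps=[
    [0.07, [0, 0, 0], -0.05],
    [0.07, [0, 0, 0], 0.05],
    [0.07, [0, 0, 0], -0.05],
    [0.07, [0, 0, 0], 0.05],
    [0.07, [0, 0, 0], -0.05],
  ],
)

```text
time: 66.2
tcp_pos: [466.7, 19.4, 132.7]
tool_rot: [0.016, -0.63, 0.777, -0.012]
ft_force: [0.1, 0.7, -0.5]
grip_width: 69.9
```

```bash
python3 plan.py "459 8.7 100 -1.816 0.07 15"
```

```text
tilt [0.04  0.001] t 66.2 [466.7  19.4 132.7] yaw -1.779 j6 1.79 w 69.9 F [ 0.1  0.7 -0.5]
end [459.5   9.  100.4] -1.819 j6~1.84
[[0.07,[0.004,0.002,0.011],0.01],[0.07,[0.004,0.002,0.011],0.01],[0.07,[0.004,0.002,0.01],0.02],[0.07,[0,0,0],0],[0.07,[0,0,0],0]]
```

arm_command(
  steps=[
    [0.07, [0.004, 0.002, 0.009], 0.01],
    [0.07, [0.004, 0.002, 0.009], 0.01],
    [0.07, [0.004, 0.002, 0.008], 0.02],
    [0.07, [0, 0, 0.002], 0],
    [0.07, [0, 0, 0], 0],
  ],
)

```text
time: 66.62
tcp_pos: [459.2, 7.9, 102.6]
tool_rot: [0.017, -0.612, 0.79, -0.012]
ft_force: [-0.9, -0.7, -0.8]
grip_width: 69.9
```

arm_command(
  steps=[
    [0.07, [0, 0, 0], 0],
    [0.07, [0, 0, 0], 0],
    [0.07, [0, 0, 0], 0],
    [0.07, [0, 0, 0], 0],
    [0.07, [0, 0, 0], 0],
  ],
)

```text
time: 67.03
tcp_pos: [459.0, 7.7, 102.2]
tool_rot: [0.016, -0.612, 0.791, -0.012]
ft_force: [-1.0, 0.8, 0.1]
grip_width: 69.8
```

```bash
python3 plan.py "459 8.7 51 -1.816 0.07 10"
```

```text
tilt [0.04  0.001] t 67.0 [459.    7.7 102.2] yaw -1.825 j6 1.81 w 69.8 F [-1.   0.8  0.1]
end [459.2   8.3  51.2] -1.815 j6~1.83
[[0.07,[-0,0,0.008],-0],[0.07,[-0,0,0.008],-0],[0.07,[-0,0.001,0.008],-0],[0.07,[-0,0,0.008],-0],[0.07,[-0,0.001,0.008],-0]]
[[0.07,[-0,0,0.006],-0],[0.07,[-0,0,0.003],-0.01],[0.07,[-0,0,0.002],0],[0.07,[-0,0,0],0],[0.07,[0,0,0],0]]
```

arm_command(
  steps=[
    [0.07, [0, 0, 0.008], 0],
    [0.07, [0, 0, 0.008], 0],
    [0.07, [0, 0.001, 0.008], 0],
    [0.07, [0, 0, 0.008], 0],
    [0.07, [0, 0, 0.006], 0],
  ],
)

```text
time: 67.45
tcp_pos: [461.1, 8.3, 62.1]
tool_rot: [0.018, -0.612, 0.791, -0.013]
ft_force: [-0.0, 0.3, -0.2]
grip_width: 70.0
```

arm_command(
  steps=[
    [0.07, [0, 0, 0.003], 0],
    [0.07, [0, 0, 0], -0.01],
    [0.07, [0, 0, 0], 0],
    [0.07, [0, 0, 0], 0],
    [0.07, [0, 0, 0], 0],
  ],
)

```text
time: 67.87
tcp_pos: [459.6, 8.3, 56.0]
tool_rot: [0.016, -0.616, 0.787, -0.012]
ft_force: [-0.7, -0.2, 0.1]
grip_width: 70.2
```

```bash
python3 plan.py "459 8.7 51 -1.816 0.07 10"
```

```text
tilt [0.039 0.001] t 67.9 [459.6   8.3  56. ] yaw -1.813 j6 1.80 w 70.2 F [-0.7 -0.2  0.1]
end [458.8   8.5  51. ] -1.813 j6~1.83
[[0.07,[-0,0.001,0.005],0],[0.07,[0,0,0],0],[0.07,[0,0,0],0],[0.07,[0,0,0],0],[0.07,[0,0,0],0]]
```

arm_command(
  steps=[
    [0.07, [0, 0.001, 0.005], 0],
    [0, [0, 0, 0], 0],
    [0, [0, 0, 0], 0],
    [0, [0, 0, 0], 0],
    [0, [0, 0, 0], 0],
  ],
  newtons=70,
)

```text
time: 68.28
tcp_pos: [459.5, 8.5, 51.5]
tool_rot: [0.017, -0.616, 0.787, -0.012]
ft_force: [-0.9, -1.4, -0.3]
grip_width: 21.8
```

arm_command(
  steps=[
    [0, [0, 0, 0], 0],
    [0, [0, 0, 0], 0],
    [0, [0, 0, 0], 0],
    [0, [0, 0, 0], 0],
    [0, [0, 0, 0], 0],
  ],
)

```text
time: 68.7
tcp_pos: [459.5, 8.4, 51.8]
tool_rot: [0.017, -0.616, 0.787, -0.012]
ft_force: [-0.5, -0.4, -0.7]
grip_width: 18.3
```

```bash
python3 plan.py "- - 180 - 0 14"
```

```text
tilt [0.041 0.001] t 68.7 [459.5   8.4  51.8] yaw -1.813 j6 1.80 w 18.3 F [-0.5 -0.4 -0.7]
end [459.3   8.  179.9] -1.813 j6~1.83
[[0,[-0,-0,-0.012],-0],[0,[-0,-0.001,-0.012],-0],[0,[-0,-0,-0.012],-0],[0,[-0,-0.001,-0.012],-0],[0,[-0,-0,-0.013],-0]]
[[0,[-0,-0.001,-0.012],-0],[0,[-0,-0,-0.013],-0],[0,[-0,-0.001,-0.012],-0],[0,[-0.001,-0,-0.013],-0],[0,[-0,-0.001,-0.009],-0]]
[[0,[-0,-0,-0.005],-0],[0,[-0,-0,-0.002],-0],[0,[-0,-0,-0.001],-0],[0,[0,0,0],0],[0,[0,0,0],0]]
```

arm_command(
  steps=[
    [0, [0, 0, -0.008], 0],
    [0, [0, 0, -0.012], 0],
    [0, [0, 0, -0.015], 0],
    [0, [0, 0, -0.015], 0],
    [0, [0, 0, -0.015], 0],
  ],
)

```text
time: 69.12
tcp_pos: [452.8, 8.5, 116.8]
tool_rot: [0.013, -0.616, 0.787, -0.009]
ft_force: [-0.2, 0.5, -2.8]
grip_width: 18.6
```

arm_command(
  steps=[
    [0, [0, 0, -0.015], 0],
    [0, [0, 0, -0.015], 0],
    [0, [0, 0, -0.015], 0],
    [0, [0, 0, -0.008], 0],
    [0, [0, 0, -0.003], 0],
  ],
)

```text
time: 69.53
tcp_pos: [449.7, 8.6, 178.7]
tool_rot: [0.013, -0.616, 0.787, -0.009]
ft_force: [0.0, 0.4, -3.6]
grip_width: 18.5
```

```bash
python3 plan.py "460.7 -222.5 185 -0.426 0 20"
```

```text
tilt [0.032 0.002] t 69.5 [449.7   8.6 178.7] yaw -1.813 j6 1.80 w 18.5 F [ 0.   0.4 -3.6]
end [ 460.1 -222.6  184.7] -0.423 j6~-0.03
[[0,[0.018,-0.005,-0.001],-0.11],[0,[0.018,-0.003,-0],-0.11],[0,[0.019,-0.001,-0.001],-0.11],[0,[0.019,0.001,-0],-0.11],[0,[0.018,0.003,-0.001],-0.11]]
[[0,[0.018,0.005,-0],-0.11],[0,[0.018,0.006,-0.001],-0.11],[0,[0.017,0.008,-0],-0.11],[0,[0.015,0.01,-0.001],-0.12],[0,[0.014,0.012,-0],-0.11]]
[[0,[0.013,0.014,-0.001],-0.12],[0,[0.008,0.01,-0],-0.08],[0,[0.004,0.007,-0],-0.05],[0,[0.002,0.004,-0],-0.02],[0,[0,0.001,-0],-0.01]]
```

arm_command(
  steps=[
    [0, [0.018, -0.005, -0.002], -0.11],
    [0, [0.018, -0.003, -0.002], -0.11],
    [0, [0.019, -0.001, -0.002], -0.11],
    [0, [0.019, 0.001, -0.002], -0.11],
    [0, [0.018, 0.003, -0.002], -0.11],
  ],
)

```text
time: 69.95
tcp_pos: [451.0, -84.6, 188.4]
tool_rot: [-0.01, 0.814, -0.58, 0.011]
ft_force: [0.6, 0.3, -2.9]
grip_width: 18.4
```

arm_command(
  steps=[
    [0, [0.018, 0.005, -0.001], -0.11],
    [0, [0.018, 0.006, -0.001], -0.11],
    [0, [0.017, 0.008, -0.001], -0.11],
    [0, [0.015, 0.01, -0.001], -0.12],
    [0, [0.014, 0.012, 0], -0.11],
  ],
)

```text
time: 70.37
tcp_pos: [457.2, -180.8, 189.7]
tool_rot: [-0.006, 0.948, -0.319, 0.011]
ft_force: [0.7, 0.6, -2.5]
grip_width: 18.5
```

arm_command(
  steps=[
    [0, [0.011, 0.012, 0], -0.12],
    [0, [0.006, 0.008, 0], -0.08],
    [0, [0.002, 0.003, 0], -0.04],
    [0, [0, 0, 0], 0],
    [0, [0, 0, 0], 0],
  ],
)

```text
time: 70.78
tcp_pos: [458.4, -214.9, 186.2]
tool_rot: [-0.006, 0.98, -0.198, 0.009]
ft_force: [0.2, 1.1, -3.3]
grip_width: 18.4
```

```bash
python3 plan.py "460.7 -222.5 175 -0.426 0 10"
python3 - <<'E'
from h import *
s=shot('side','sl.png'); i=cv2.imread('pics/sl.png'); cv2.imwrite('pics/slc.png',cv2.resize(i[130:290,170:384],None,fx=3,fy=3,interpolation=cv2.INTER_CUBIC))
E
```

```text
tilt [0.019 0.007] t 70.8 [ 458.4 -214.9  186.2] yaw -0.398 j6 -0.09 w 18.4 F [ 0.2  1.1 -3.3]
end [ 460.9 -222.3  175.2] -0.428 j6~-0.03
[[0,[0.002,0.003,0.006],0.01],[0,[0.003,0.003,0.005],0.02],[0,[0,0,0],0],[0,[0,0,0],0],[0,[0,0,0],0]]
```

View pics/slc.png

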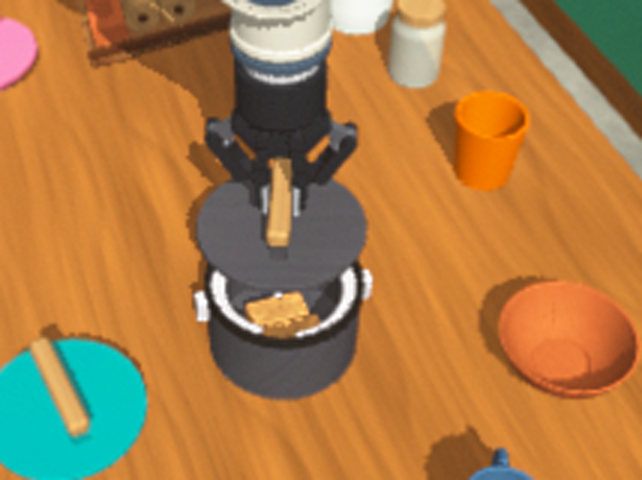

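arm_command(
  steps=[
    [0, [0.002, 0.003, 0.006], 0.01],
    [0, [0.003, 0.004, 0.005], 0.02],
    [0, [0, 0, 0], 0],
    [0, [0, 0, 0], 0],
    [0, [0, 0, 0], 0],
  ],
)

```text
time: 71.25
tcp_pos: [459.9, -221.8, 173.0]
tool_rot: [-0.006, 0.977, -0.215, 0.007]
ft_force: [-0.2, -0.3, -2.5]
grip_width: 19.0
```

```bash
cat > lidfit.py <<'E'
from h import *
s=env.state(); z=s['tcp_pos'][2]-51.5; p=s['tcp_pos']
C=shot('side')
g=cv2.cvtColor(C['image'],cv2.COLOR_RGB2GRAY)
for m,r,k in masks('side','lid'):
    uv=proj(C,[[p[0],p[1],z+34]])[0]
    if np.hypot(r[0]-uv[0],r[1]-uv[1])<25: print(np.round(r),round(k,2),'z',round(z),p.round(1),fit([(C,m)],[cylz(79,26,34),box(110,20,58,76)],[p[0],p[1],1.145],False,z=z))
V=[(C,m) for m,r,k in masks('side','caddy')[:1]]
E
python3 lidfit.py; python3 plan.py "460.7 -222.5 140 -0.426 0 8"
```

```text
[265. 211.  57.  49.] 0.95 z 121 [ 459.9 -221.8  173. ] (array([ 460.483, -225.525,    1.145]), np.float64(0.14))
tilt [0.017 0.009] t 71.4 [ 460.  -221.9  173.3] yaw -0.432 j6 -0.06 w 18.4 F [-0.3  0.8 -3.6]
end [ 460.2 -222.5  140.3] -0.422 j6~-0.04
[[0,[0,0,0.006],-0],[0,[0,0,0.006],-0],[0,[0,0,0.006],-0],[0,[0,0,0.006],-0],[0,[0,0,0.005],-0]]
[[0,[0,0.001,0.003],-0],[0,[0,-0,0.001],-0.01],[0,[0,-0,0],0],[0,[0,0,0],0],[0,[0,0,0],0]]
```

arm_command(
  steps=[
    [0, [0, 0, 0.006], 0],
    [0, [0, 0, 0.006], 0],
    [0, [0, 0, 0.006], 0],
    [0, [0, 0, 0.005], 0],
    [0, [0, 0, 0.002], 0],
  ],
)

```text
time: 71.82
tcp_pos: [461.0, -221.7, 146.7]
tool_rot: [-0.006, 0.977, -0.214, 0.009]
ft_force: [-0.6, 0.0, -2.1]
grip_width: 19.0
```

arm_command(
  steps=[
    [0, [0, 0, 0], 0],
    [0, [0, 0, 0], 0],
    [0, [0, 0, 0], 0],
    [0, [0, 0, 0], 0],
    [0, [0, 0, 0], 0],
  ],
)

```text
time: 72.23
tcp_pos: [460.6, -221.4, 145.6]
tool_rot: [-0.006, 0.977, -0.214, 0.008]
ft_force: [0.3, -0.7, -3.7]
grip_width: 19.0
```

```bash
python3 lidfit.py; python3 plan.py "460.2 -221.3 134 -0.426 0 5"
```

```text
[264. 218.  59.  45.] 0.71 z 94 [ 460.6 -221.4  145.6] (array([ 463.071, -221.111,    1.145]), np.float64(0.186))
tilt [0.017 0.008] t 72.4 [ 460.6 -221.4  145.6] yaw -0.432 j6 -0.06 w 18.8 F [-0.4  0.1 -4.6]
end [ 459.9 -220.9  133.6] -0.422 j6~-0.04
[[0,[-0,0,0.004],-0],[0,[-0,0,0.004],-0],[0,[-0.001,0,0.004],-0.01],[0,[0,0,0],0],[0,[0,0,0],0]]
```

Lower gently into the mouth, watching force.

arm_command(
  steps=[
    [0, [0, 0, 0.003], 0],
    [0, [0, 0, 0.003], 0],
    [0, [0, 0, 0.003], 0],
    [0, [0, 0, 0.002], 0],
    [0, [0, 0, 0], 0],
  ],
)

```text
time: 72.8
tcp_pos: [461.0, -221.4, 133.8]
tool_rot: [-0.006, 0.977, -0.214, 0.008]
ft_force: [0.5, -0.1, -3.5]
grip_width: 18.4
```

arm_command(
  steps=[
    [0, [0, 0, 0.002], 0],
    [0, [0, 0, 0.002], 0],
    [0, [0, 0, 0.002], 0],
    [0, [0, 0, 0], 0],
    [0, [0, 0, 0], 0],
  ],
)

```text
time: 73.22
tcp_pos: [460.9, -221.3, 126.7]
tool_rot: [-0.006, 0.977, -0.214, 0.008]
ft_force: [-0.5, -0.1, -2.6]
grip_width: 19.1
```

```bash
python3 plan.py "460.2 -221.3 126 -0.426 0 5"
```

```text
tilt [0.018 0.008] t 73.2 [ 460.9 -221.3  126.7] yaw -0.432 j6 -0.06 w 19.1 F [-0.5 -0.1 -2.6]
end [ 460.1 -220.9  125.7] -0.422 j6~-0.04
[[0,[-0.001,0,0.001],-0.01],[0,[0,0,0],0],[0,[0,0,0],0],[0,[0,0,0],0],[0,[0,0,0],0]]
```

arm_command(
  steps=[
    [0, [0, 0, 0.002], 0],
    [0, [0, 0, 0.002], 0],
    [0, [0, 0, 0.001], 0],
    [0, [0, 0, 0], 0],
    [0, [0, 0, 0], 0],
  ],
)

```text
time: 73.63
tcp_pos: [461.3, -221.6, 122.1]
tool_rot: [-0.006, 0.977, -0.214, 0.008]
ft_force: [-1.2, -0.3, 1.7]
grip_width: 18.9
```

arm_command(
  steps=[
    [0, [0, 0, 0.001], 0],
    [0, [0, 0, 0.001], 0],
    [0, [0, 0, 0.001], 0],
    [0, [0, 0, 0], 0],
    [0, [0, 0, 0], 0],
  ],
)

```text
time: 74.05
tcp_pos: [461.4, -221.7, 119.9]
tool_rot: [-0.006, 0.977, -0.214, 0.008]
ft_force: [-1.9, -0.4, 4.3]
grip_width: 18.9
```

```bash
python3 plan.py
```

```text
tilt [0.018 0.008] t 74.0 [ 461.4 -221.7  119.9] yaw -0.432 j6 -0.07 w 18.9 F [-1.9 -0.4  4.3]
```

arm_command(
  steps=[
    [0, [0, 0, 0.001], 0.06],
    [0, [0, 0, 0], 0.06],
    [0, [0, 0, 0], 0.06],
    [0, [0, 0, 0], 0.06],
    [0, [0, 0, 0], 0.06],
  ],
  newtons=100,
)

```text
time: 74.47
tcp_pos: [458.5, -220.9, 118.9]
tool_rot: [-0.007, 0.932, -0.361, 0.004]
ft_force: [-0.9, -0.5, 4.7]
grip_width: 17.9
```

```bash
python3 plan.py;python3 -c "
from h import *
print(env.state()['wrist_torque'].round(2))"
```

```text
tilt [0.012 0.009] t 74.5 [ 458.5 -220.9  118.9] yaw -0.740 j6 0.24 w 17.9 F [-0.9 -0.5  4.7]
[ 0.39 -0.09  0.5 ]
```

arm_command(
  steps=[
    [0, [0, 0, 0.001], 0.06],
    [0, [0, 0, 0], 0.06],
    [0, [0, 0, 0.001], 0.06],
    [0, [0, 0, 0], 0.06],
    [0, [0, 0, 0], 0.06],
  ],
)

```text
time: 74.88
tcp_pos: [459.1, -220.5, 118.7]
tool_rot: [-0.007, 0.865, -0.502, 0.004]
ft_force: [-2.0, 1.5, 3.6]
grip_width: 18.1
```

```bash
python3 plan.py "460.7 -222 119 - 0";python3 -c "
from h import *
print(env.state()['wrist_torque'].round(2))"
```

```text
tilt [0.014 0.009] t 74.9 [ 459.1 -220.5  118.7] yaw -1.051 j6 0.56 w 18.1 F [-2.   1.5  3.6]
end [ 461.  -221.8  118.7] -1.051 j6~0.59
[[0,[0.002,-0.001,-0],-0],[0,[0,0,0],0],[0,[0,0,0],0],[0,[0,0,0],0],[0,[0,0,0],0]]
[0.75 0.02 0.37]
```

arm_command(
  steps=[
    [0, [0.001, 0, 0.001], 0.06],
    [0, [0, 0, 0], 0.06],
    [0, [0, 0, 0.001], 0.06],
    [0, [0, 0, 0], 0.06],
    [0, [0, 0, 0], 0.06],
  ],
)

```text
time: 75.3
tcp_pos: [461.2, -219.4, 118.7]
tool_rot: [-0.01, 0.776, -0.63, 0.004]
ft_force: [-2.1, 0.6, 4.6]
grip_width: 17.9
```

```bash
python3 plan.py;python3 -c "
from h import *
print(env.state()['wrist_torque'].round(2))"
```

```text
tilt [0.018 0.01 ] t 75.3 [ 461.2 -219.4  118.7] yaw -1.364 j6 0.87 w 17.9 F [-2.1  0.6  4.6]
[ 0.21 -0.07  0.44]
```

arm_command(
  steps=[
    [0, [0, 0, 0.001], 0.06],
    [0, [0, 0, 0], 0.06],
    [0, [0, 0, 0.001], 0.06],
    [0, [0, 0, 0], 0.06],
    [0, [0, 0, 0], 0.04],
  ],
)

```text
time: 75.72
tcp_pos: [462.8, -219.7, 118.5]
tool_rot: [0.011, -0.678, 0.735, -0.005]
ft_force: [-4.9, -0.1, 2.6]
grip_width: 18.1
```

```bash
python3 plan.py;python3 -c "
from h import *
print(env.state()['wrist_torque'].round(2))"
```

```text
tilt [0.022 0.007] t 75.7 [ 462.8 -219.7  118.5] yaw -1.653 j6 1.16 w 18.1 F [-4.9 -0.1  2.6]
[-0.09  0.17  0.55]
```

arm_command(
  steps=[
    [0, [0, 0, 0], 0.05],
    [0, [0, 0, 0], 0.04],
    [0, [0, 0, 0], 0.04],
    [0, [0, 0, 0], 0.04],
    [0, [0, 0, 0], 0],
  ],
)

```text
time: 76.13
tcp_pos: [462.2, -222.5, 118.7]
tool_rot: [0.007, -0.619, 0.785, -0.008]
ft_force: [-1.0, 2.7, 2.5]
grip_width: 18.0
```

```bash
python3 plan.py;python3 -c "
from h import *
print(env.state()['wrist_torque'].round(2))"
```

```text
tilt [ 0.021 -0.004] t 76.1 [ 462.2 -222.5  118.7] yaw -1.806 j6 1.32 w 18.0 F [-1.   2.7  2.5]
[ 0.85 -0.34  3.2 ]
```

arm_command(
  steps=[
    [0, [0, 0, 0], -0.03],
    [0, [0, 0, 0], 0],
    [0.03, [0, 0, 0], 0],
    [0.05, [0, 0, 0], 0],
    [0.06, [0, 0, 0], 0],
  ],
)

```text
time: 76.55
tcp_pos: [463.2, -222.4, 118.5]
tool_rot: [0.007, -0.632, 0.775, -0.009]
ft_force: [0.3, 0.2, 0.2]
grip_width: 53.1
```

arm_command(
  steps=[
    [0.06, [0, 0, 0], 0],
    [0.06, [0, 0, -0.01], 0],
    [0.06, [0, 0, -0.02], 0],
    [0.07, [0, 0, -0.03], 0],
    [0.07, [0, 0, -0.03], 0],
  ],
)

```text
time: 76.97
tcp_pos: [457.7, -220.4, 206.8]
tool_rot: [0.006, -0.63, 0.777, -0.003]
ft_force: [0.4, -0.2, -0.1]
grip_width: 69.9
```

arm_command(
  steps=[
    [0.07, [-0.03, 0, -0.02], 0],
    [0.07, [-0.04, 0, 0], 0],
    [0.07, [-0.04, 0, 0], 0],
    [0.07, [-0.04, 0, 0], 0],
    [0.07, [-0.04, 0, 0], 0],
  ],
)

```text
time: 77.38
tcp_pos: [503.2, -36.9, 241.2]
tool_rot: [0.011, -0.623, 0.782, -0.012]
ft_force: [1.2, -1.5, -0.0]
grip_width: 70.4
```

arm_command(
  steps=[
    [0.07, [-0.04, 0, 0], 0],
    [0.07, [-0.02, 0, 0], 0],
    [0.07, [0, 0, 0], 0],
    [0.07, [0, 0, 0], 0],
    [0.07, [0, 0, 0], 0],
  ],
)

```text
time: 77.8
tcp_pos: [518.6, 31.3, 246.2]
tool_rot: [0.015, -0.624, 0.781, -0.013]
ft_force: [0.2, -0.0, 0.8]
grip_width: 70.1
```

```bash
python3 plan.py
python3 - <<'E'
from h import *
C={n:shot(n,n+'_e.png') for n in('top','side')}
V=[]
for n in C:
    h=cv2.cvtColor(C[n]['image'],cv2.COLOR_RGB2HSV)
    uv=proj(C[n],[[460.7,-222.5,134]])[0]; 
    yy,xx=np.mgrid[:384,:512]; m=((h[...,1]>80)&(h[...,2]>110)&(np.hypot(xx-uv[0],yy-uv[1])<22)).astype(np.uint8)
    k,L,s,c=cv2.connectedComponentsWithStats(m)
    if k>1:
        i=1+np.argmax(s[1:,4]); V.append((C[n],(L==i).astype(float))); print(n,uv.round(),c[i].round(1),s[i])
for z in (67,70):
    B=[box(110,20,58+z,76+z)]
    for v in [V[:1],V]: print(z,min((fit(v,B,[460.7,-222.5,y]) for y in(-.5,-.1,.4)),key=lambda t:t[1]))
t=cv2.imread('pics/top_e.png');s=cv2.imread('pics/side_e.png')
f=lambda i,x,y,w,h:cv2.resize(i[y:y+h,x:x+w],(400,300),interpolation=cv2.INTER_CUBIC)
cv2.imwrite('pics/e.png',np.vstack([np.hstack([f(t,260,160,112,84),f(s,210,190,112,84)]),np.hstack([f(t,50,140,136,102),f(s,180,80,120,90)])]))
E
```

```text
tilt [ 0.039 -0.001] t 77.8 [518.6  31.3 246.2] yaw -1.792 j6 1.83 w 70.1 F [ 0.2 -0.   0.8]
top [316. 207.] [316.1 206.9] [310 186  14  43 352]
side [264. 214.] [265.9 213. ] [246 203  40  17 343]
67 (array([ 4.62622e+02, -2.22021e+02, -1.52000e-01]), np.float64(0.117))
67 (array([ 4.63336e+02, -2.22017e+02, -1.56000e-01]), np.float64(0.155))
70 (array([ 4.61350e+02, -2.21644e+02, -1.57000e-01]), np.float64(0.118))
70 (array([ 4.63057e+02, -2.21715e+02, -1.54000e-01]), np.float64(0.156))
```

View pics/e.png

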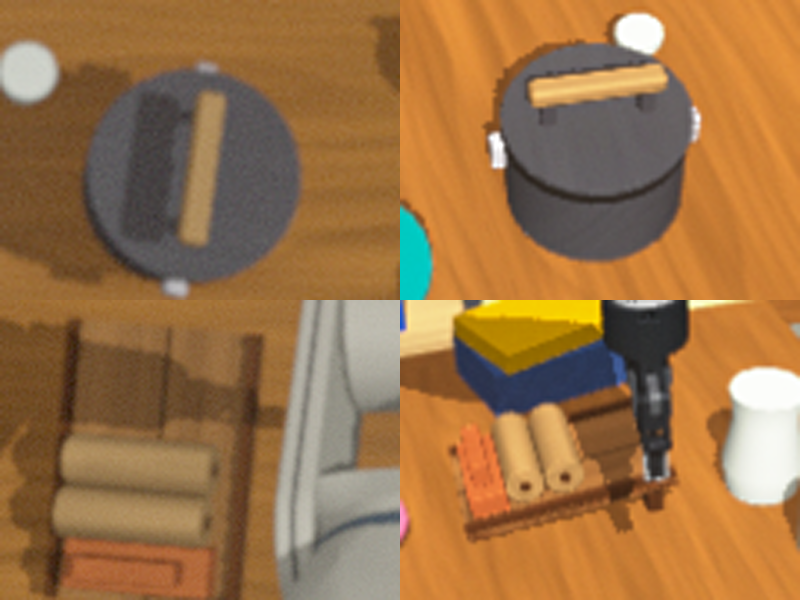

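```bash
python3 m4.py; python3 m3.py; python3 -c "
from h import *
C=shot('side')
print([ (np.round(r).tolist(),round(k,2)) for m,r,k in masks('side','lighter1')])"
```

```text
0.94 [ 95. 213.  56.  24.] ang 5.2 (55.9, 19.4) world z50 [454. 363.  50.] rest -52 6
0.76 [ 96. 196.  52.  24.] ang 4.8 (53.7, 18.5) world z50 [504. 359.  50.] rest -2 7
0.55 [299. 231.  29.  23.] ang 34.7 (32.5, 6.4) world z50 [ 400. -183.   50.] rest -56 -542
top [ 97. 233.  53.  23.]
side [206. 131.  17.  35.]
0.087 chock in rest x,y,yaw -93.9 -0.8 0.010999999999999996
0.09 chock in rest x,y,yaw -93.9 -1.8 0.006999999999999992
[]
```

All measured values are inside the limits and no firelighter is left outside the caddy, so I'm handing in.

```bash
python3 -c "
from bench import env
print(env.sign_off())"
```

```text
the job is handed in; nothing more can be done
None
```

The job is done and handed in at about 78 s of the 208 s allowed; sign-off reports no verdict.

**What was done**
- The chock was set across the low end of the rest, and both logs present were laid against it.
- Both firelighters went into the caddy. The second had been knocked about 25 mm aside, so I measured it again before picking it up.
- The lid went into the notches without force. It turned clockwise against about 0.5 N m until the torque rose to 3.2 N m at the stop. I then let go and moved the arm clear.

**Last checks, from the camera images**
- **Chock:** 94 mm from the rest's origin, 1–2 mm off centre, 0.01 rad off square.
- **Logs:** at x ≈ -52 and -2 mm on the rest, 6–7 mm off centre, about 0.01 rad off square, in one layer.
- **Lid:** handle at -0.155 rad against -0.164 for the caddy's x axis, in line with the studs. The handle's centre measures 1–3 mm from the caddy's axis, and the lid looks level.
- **Firelighters:** both were seen in the caddy just before the lid went on. At the end the side camera found none outside it.

**What is less certain**
- **Lid height:** the images could not tell 67 mm (locked) from 70 mm (unlocked). That the lid is drawn down rests on the torque at the stop and the handle's direction.
- **Handle fit:** the two-camera fit of the handle was looser and about 1 mm off the top-only fit.
- **Tool tilt:** the tool drifted up to 0.12 rad off vertical during the run. I brought it down to about 0.04 rad before picking up the lid, and it was 0.02 rad while placing and turning it.
- **Caddy rim:** dropping the first firelighter, the gripper touched something, probably the caddy rim, with about 12 N, under the 40 N limit.

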